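# Find the case whose lid stays up and pack the rubber stamps in it

## Task

One of the two lidded cases has a worn hinge: find the sound one by unscrewing its orange captive cap anticlockwise as far as it goes (always before its lid is lifted), raising the lid about half-way, letting go of it and watching for a couple of seconds whether it stays. Then open the sound case wide, put every rubber stamp into it, shut its lid fully, and only then screw its cap tight again. Leave the worn case empty with its lid down; its cap may stay either way.

Things in the scene. Friction and masses are not known exactly. Their poses are not given: they have to be found in the camera images.
- case_1: grey case with a blue hinged lid, fixed; 110 (x) x 235 (y) x 84 mm high without lid, walls and floor 5 mm. Inside 100 x 225 mm, 79 deep. Origin: centre of the underside; x points from the front (cap, grip bar) to the back (hinge), y along the hinge. The two cases look alike: neither looks nor side (left or right) tell which one has the worn hinge
- case_1_lid (a joint): angle of the lid: 0 shut, grows as the front edge lifts, stop at 1.9 rad. Lid 7 mm thick, its top 91 mm over the table when shut. A sound hinge holds the lid at any angle (about 3 N at the bar moves it); a worn one lets it drop shut within a second when let go below about 1.4 rad
- case_1_cap (a joint): turn of the captive screw cap: 0 tight (a steel tongue under the cap reaches back over the lid), grows anticlockwise seen from above, stop at 1.8 rad; unscrewed from 1.4 on, tight below 0.2. Starts at 0 to 0.12. It neither rises nor comes off; friction 0.05 N m. The tongue does not really block the lid, so mind the order
- case_1_grip (a point): centre of the grip of the orange ribbed round cap, 36 mm in diameter, upright axis, 12 mm below its top at 128 mm and 18 mm above the tongue at 98 mm over the table; it stands in front of the case at x -83, y -70 mm in the case frame
- case_1_bar (a point): centre of the lid's round grip bar, 10 mm thick, 70 mm long, parallel to the hinge, held at both ends by slanting struts; it moves with the lid; with the lid shut it is at x -83, y 50, z 120 mm in the case frame. Its axes turn with the lid
- case_1_hinge (a point): middle of the hinge line at the back of the case, at x 55, y 0, z 87.5 mm in the case frame; the lid turns about its y axis
- case_2: grey case with a blue hinged lid, fixed; 110 (x) x 235 (y) x 84 mm high without lid, walls and floor 5 mm. Inside 100 x 225 mm, 79 deep. Origin: centre of the underside; x points from the front (cap, grip bar) to the back (hinge), y along the hinge. The two cases look alike: neither looks nor side (left or right) tell which one has the worn hinge
- case_2_lid (a joint): angle of the lid: 0 shut, grows as the front edge lifts, stop at 1.9 rad. Lid 7 mm thick, its top 91 mm over the table when shut. A sound hinge holds the lid at any angle (about 3 N at the bar moves it); a worn one lets it drop shut within a second when let go below about 1.4 rad
- case_2_cap (a joint): turn of the captive screw cap: 0 tight (a steel tongue under the cap reaches back over the lid), grows anticlockwise seen from above, stop at 1.8 rad; unscrewed from 1.4 on, tight below 0.2. Starts at 0 to 0.12. It neither rises nor comes off; friction 0.05 N m. The tongue does not really block the lid, so mind the order
- case_2_grip (a point): centre of the grip of the orange ribbed round cap, 36 mm in diameter, upright axis, 12 mm below its top at 128 mm and 18 mm above the tongue at 98 mm over the table; it stands in front of the case at x -83, y -70 mm in the case frame
- case_2_bar (a point): centre of the lid's round grip bar, 10 mm thick, 70 mm long, parallel to the hinge, held at both ends by slanting struts; it moves with the lid; with the lid shut it is at x -83, y 50, z 120 mm in the case frame. Its axes turn with the lid
- case_2_hinge (a point): middle of the hinge line at the back of the case, at x 55, y 0, z 87.5 mm in the case frame; the lid turns about its y axis
- stamp_1_mid (a point): rubber stamp with a turned wooden grip, 70 mm high, about 60 g, standing at the start; the point is half-way up on its axis (35 mm above its foot). The stamp's z axis runs up the grip, its foot measures 24 mm along its x and 52 mm along its y, 14 mm high; the round grip above is at most 26 mm thick, and thickest near the top. May be absent (no reading)
- stamp_2_mid (a point): rubber stamp with a turned wooden grip, 70 mm high, about 60 g, standing at the start; the point is half-way up on its axis (35 mm above its foot). The stamp's z axis runs up the grip, its foot measures 24 mm along its x and 52 mm along its y, 14 mm high; the round grip above is at most 26 mm thick, and thickest near the top. May be absent (no reading)
- stamp_3_mid (a point): rubber stamp with a turned wooden grip, 70 mm high, about 60 g, standing at the start; the point is half-way up on its axis (35 mm above its foot). The stamp's z axis runs up the grip, its foot measures 24 mm along its x and 52 mm along its y, 14 mm high; the round grip above is at most 26 mm thick, and thickest near the top. May be absent (no reading)
- stamp_4_mid (a point): rubber stamp with a turned wooden grip, 70 mm high, about 60 g, standing at the start; the point is half-way up on its axis (35 mm above its foot). The stamp's z axis runs up the grip, its foot measures 24 mm along its x and 52 mm along its y, 14 mm high; the round grip above is at most 26 mm thick, and thickest near the top. May be absent (no reading)
Mind the look-alikes: they are no part of the job. Leave any pink or red look-alike of the part that bears stamp_3_mid alone.

How it is judged:
By the outcome, as a careful person would: the job done as asked, in the order asked, and still so for the second after the job is handed in, with the robot touching nothing.
Of stamp_1, stamp_2, stamp_3, stamp_4 only 2 to 4 are there at a start; the rules pass over those that are not, and their reading is None.
At some moment in a run one of stamp_1, stamp_2, stamp_3, stamp_4 may be knocked a few centimetres aside while the robot is not near it.
Once in a run the grip may slacken for a moment while it holds something.
It also fails if it takes over 210 s, if anything falls off the work surface, if the arm or the gripper's body presses on something with over 40 N, if the wrist force passes 120 N, or if a joint passes its speed limit or range.

## Robot

A 6-joint arm with a two-finger parallel gripper is mounted at the origin on a cart in front of the work surface, level with it; the furniture and walls round the work are solid. World frame = base frame: x ahead of the robot, y to its left, z up, the work surface at z = 0. Lengths are in m, angles in rad, forces in N, time in s.
With the tool pointing down it reaches from about 0.225 to 0.875 m from the base axis. Payload 3.4 kg.
Tool frame: the origin (TCP) lies at the very end of the fingers, on their centre line; the grasp point (between the pads) lies 19 mm behind it; x points along the fingers, y is the direction in which the jaws open and shut, and the axes are right-handed (so a half turn about x gives the same grasp; the last joint's range is limited). The gripper opens to 85 mm and grips with 20 to 120 N. Pads are 22 mm wide; open, the fingers measure 114 mm over their backs; the gripper's body (76 mm by 85 mm) begins 54 mm behind the grasp point. The pads swing forward as they close: fully open they stand 13 mm farther back than shut.
Start: joints at [-1.46, 0.276, 1.505, -0, 1.361, -0.121], TCP at [0.132, -0.56, 0.231] pointing down, gripper open.
Joint ranges: [-2.89, 2.89], [-0.75, 2.08], [0.22, 2.7], [-1.18, 4.32], [0.11, 2.71], [-2.7, 2.7]. Speed limits (rad/s): [2.57, 2.57, 3.14, 3.14, 3.14, 3.14].

## Interface

Orientations are given as a rotation vector (axis times angle).
In Python, from cell import ctrl gives the robot as it stands. The module is installed in compiled form; this text tells all that it offers.
- The arm moves only by the shell command python3 -m handwheel 'ROWS' [OPENING]. ROWS is JSON, a list of rows, each an object of numbers: "tx", "ty", "tz": the shift along the tool's x, y, z in cm; "wx", "wy", "wz": the turn, a rotation vector about the tool's x, y, z in rad. In form: [{"tx": .., "ty": .., "tz": .., "wx": .., "wy": .., "wz": ..}, ...]. A call has exactly 5 rows; each row is the pose to reach, as a shift and turn from the pose measured when the call began, along the tool's axes at that moment; what a row does not reach only later rows make up. A row lasts 1/12 s, in which the tool goes at most 41.7 mm and 7.16 degrees, less where a joint would pass 70% of its speed; a pose out of reach is approached as far as the arm can. A call with a gripper value outside its range is refused whole. OPENING is the closure, from 0 (fully open) to 1 (shut), set as the call begins (- or left out, the last holds). The fingers move at their own pace and stop on an object; the grip force is fixed at half the most. Time passes only in rows, so rows that repeat a pose let the fingers close, or fill a call up. It gives the time, the measured TCP pose, the force and the opening at its end, in the units of the state.
- ctrl.read_state(): the state, without advancing time (a new reading comes with each control period).
- ctrl.snapshot(name): name is "scene" or "top" or "wrist"; returns a dict with "image" (480x640x3 uint8, blue, green, red), "K" (3x3 intrinsics, pixels), "cam_to_world" (4x4, takes a point from camera to world coordinates); the wrist camera has in their place "mount" (4x4, takes a point from camera to tool coordinates, whose origin is the TCP and whose axes are the tool frame's). Camera axes: x right, y up, looking along -z (the intrinsics and any distortion apply to the point x, -y, -z); pixel columns grow to the right and rows downward; lengths in m; the calibration is good to about 2 mm. A picture is of the moment at which its call begins: read the wrist's pose just before it. There is no depth.
- ctrl.close_job(): hands the job in, once; it reports no verdict.
Trained networks look in a picture, given as the dict that the camera call returned (one of the last four; its "shot" number tells which), for a name from the list of things; names that differ only in an ending like _2 or _b are one class to them, and where a whole thing is asked for, a point or a joint stands for the part that bears it (a point fixed in the world has none). Each returns a list of dicts, best first, with "p" (0 to 1); they miss things now and then, are a little off and sometimes report something else, mostly with a low value. They report only what shows in the picture. A call takes as long as a camera call. They do not tell look-alikes from the thing itself.
- ctrl.spot_in(picture, name): "box" ([left, top, width, height] in pixels, round what is visible of it).
- ctrl.landmark_of(picture, name): "centre" ([column, row] in pixels: a listed point, or the origin of a listed thing).
The state is a dict: "time": time; "q": joint angles; "qvel": joint speeds; "joint_torque": joint torques, N m; "ee_pos": TCP position; "tcp_rot": TCP orientation; "force": force on the tool from outside, world axes, zero at the start; "ft_torque": the same for the moment, N m; "grip_width": finger opening in m.
Only numpy, scipy, OpenCV 4.12 (cv2) and the standard library are available. Lean on these libraries where they do the work, as an engineer would, in place of code of your own. Each camera call takes 0.05 s, during which the arm holds its last target.

## Working session

There is one attempt and no reset: what is moved stays moved. The work goes in short steps, Python scripts to look and compute and a shell command to move; the robot and the scene stay as the last step left them, time stands still between calls to the robot, and variables do not carry over. Pictures are saved under pics/ and viewed, and the job is handed in when it is done.

```bash
mkdir -p pics; ls
cat > h.py <<'E'
import numpy as np,cv2,json
from cell import ctrl
from scipy.spatial.transform import Rotation as R
def st(): return ctrl.read_state()
def T():
    s=st(); M=np.eye(4); M[:3,:3]=R.from_rotvec(s['tcp_rot']).as_matrix(); M[:3,3]=s['ee_pos']; return M
def snap(n):
    M=T(); p=ctrl.snapshot(n)
    p['c2w']=np.array(p['cam_to_world']) if 'cam_to_world' in p else M@np.array(p['mount'])
    return p
def save(p,f): cv2.imwrite('pics/'+f,p['image'])
def ray(p,uv):
    K=np.array(p['K']); d=np.array([(uv[0]-K[0,2])/K[0,0],-(uv[1]-K[1,2])/K[1,1],-1.])
    c=p['c2w']; return c[:3,3],c[:3,:3]@d
def onz(p,uv,z):
    o,d=ray(p,uv); return o+d*(z-o[2])/d[2]
def proj(p,X):
    K=np.array(p['K']); c=np.linalg.inv(p['c2w'])@np.r_[X,1]; return np.array([K[0,0]*c[0]/-c[2]+K[0,2],K[1,1]*-c[1]/-c[2]+K[1,2]])
E
python3 - <<'E'
from h import *
for n in ['scene','top','wrist']:
    p=snap(n); save(p,n+'0.png'); print(n,p.keys(),np.round(p['K'],1).tolist(),np.round(p['c2w'],3).tolist())
    for k in ['case_1','case_1_grip','case_1_bar','case_1_hinge','stamp_1_mid']:
        r=ctrl.landmark_of(p,k)
        print(k,[(np.round(a['centre'],1).tolist(),round(a['p'],2)) for a in r])
s=st();print(s)
E
```

```text
pics
scene dict_keys(['image', 'K', 'cam_to_world', 'shot', 'c2w']) [[601.5, 0.0, 320.8], [0.0, 601.5, 236.5], [0.0, 0.0, 1.0]] [[-0.47, 0.424, -0.774, -0.467], [-0.883, -0.222, 0.414, 0.541], [0.004, 0.878, 0.479, 0.739], [0.0, 0.0, 0.0, 1.0]]
case_1 [([416.9, 268.1], 0.8), ([204.6, 327.3], 0.6)]
case_1_grip [([250.7, 288.3], 0.55)]
case_1_bar [([321.5, 272.6], 0.75), ([189.6, 306.3], 0.67), ([315.4, 252.6], 0.28)]
case_1_hinge [([191.9, 277.3], 0.88)]
stamp_1_mid [([323.0, 292.7], 0.72), ([302.4, 239.4], 0.69), ([203.9, 326.7], 0.31)]
top dict_keys(['image', 'K', 'cam_to_world', 'shot', 'c2w']) [[591.0, 0.0, 325.4], [0.0, 591.0, 240.3], [0.0, 0.0, 1.0]] [[0.028, 0.983, -0.182, 0.354], [-0.999, 0.03, 0.012, -0.002], [0.017, 0.182, 0.983, 1.271], [0.0, 0.0, 0.0, 1.0]]
case_1 [([421.9, 284.1], 0.73), ([183.4, 280.0], 0.57), ([436.3, 256.4], 0.36)]
case_1_grip [([203.2, 314.4], 0.73)]
case_1_bar [([139.7, 314.7], 0.66)]
case_1_hinge [([176.0, 243.8], 0.9)]
stamp_1_mid [([330.1, 193.2], 0.74)]
wrist dict_keys(['image', 'K', 'mount', 'shot', 'c2w']) [[346.8, 0.0, 319.2], [0.0, 346.8, 235
[... 173 characters left out ...]
 []
case_1_hinge []
stamp_1_mid []
{'time': 0.9, 'q': array([-1.46002251e+00,  2.75880351e-01,  1.50487479e+00,  1.93293766e-06,
        1.36067099e+00, -1.20992212e-01]), 'qvel': array([-1.01799235e-03,  5.71775774e-04,  1.61298688e-03, -1.85697212e-03,
        9.75537328e-05, -1.05824394e-03]), 'joint_torque': array([ 7.39824536e-04, -4.16638970e+01, -2.46104193e+01,  1.62684855e-04,
        1.94799495e-04, -9.10385154e-06]), 'ee_pos': array([ 0.13208144, -0.55968026,  0.2313493 ]), 'tcp_rot': array([ 2.09851968,  0.24410075, -2.09851748]), 'force': array([ 0.53156731,  0.33552455, -0.63799266]), 'ft_torque': array([-0.01184658, -0.01101897,  0.05837317]), 'grip_width': 0.0855004291848461}
```

View images.

View pics/scene0.png

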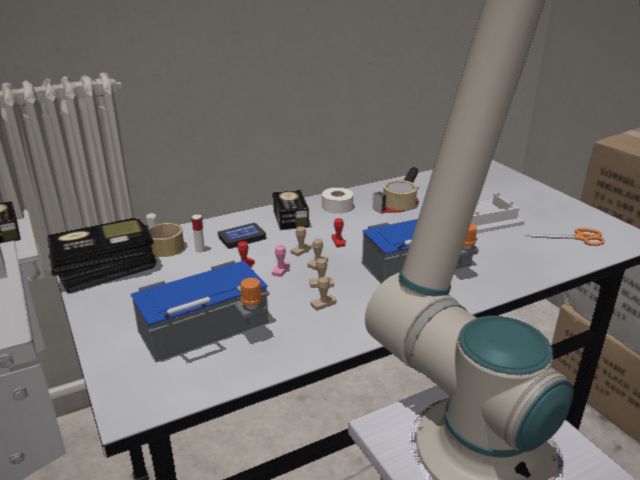

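View pics/top0.png

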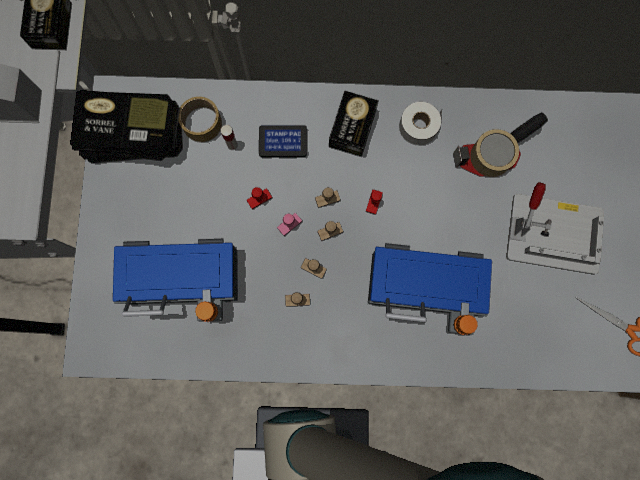

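Run:
```python
from h import *
p=snap('top'); im=p['image']
hsv=cv2.cvtColor(im,cv2.COLOR_BGR2HSV)
m=cv2.inRange(hsv,(105,150,60),(125,255,255))
n,l,s,c=cv2.connectedComponentsWithStats(m)
for i in range(1,n):
    if s[i,4]>3000:
        b=cv2.boxPoints(cv2.minAreaRect(np.argwhere(l==i)[:,::-1].astype(np.float32)))
        W=np.array([onz(p,u,.091) for u in b]); print(np.round(W,3).tolist(),'c',W.mean(0).round(4), 'yaw',[round(float(np.arctan2(*(W[(j+1)%4]-W[j])[1::-1])),3) for j in range(4)],[round(float(np.linalg.norm(W[(j+1)%4]-W[j])),3) for j in range(4)])
m=cv2.inRange(hsv,(8,180,150),(20,255,255))
n,l,s,c=cv2.connectedComponentsWithStats(m)
for i in range(1,n):
    if s[i,4]>50: print('orange',s[i],c[i],onz(p,c[i],.122).round(4))
for u in [(329,195),(331,230),(314,267),(297,298)]: print(u,onz(p,u,.05).round(3))
for u in [(123,313),(163,313),(387,319),(425,320)]: print('bar',u,onz(p,u,.12).round(3))
for (a,b) in [(270,170)]: cv2.imwrite('pics/crop1.png',cv2.resize(im[170:330,230:400],None,fx=4,fy=3.7,interpolation=2))
```

```text
[[0.548, 0.414, 0.091], [0.563, 0.173, 0.091], [0.452, 0.163, 0.091], [0.438, 0.401, 0.091]] c [0.5    0.2876 0.091 ] yaw [-1.508, -3.054, 1.632, 0.124] [0.242, 0.111, 0.238, 0.111]
[[0.453, -0.107, 0.091], [0.564, -0.118, 0.091], [0.544, -0.359, 0.091], [0.434, -0.344, 0.091]] c [ 0.4988 -0.2321  0.091 ] yaw [-0.097, -1.652, 3.008, 1.489] [0.111, 0.242, 0.111, 0.238]
orange [460 316  17  17 233] [468.04291845 323.9055794 ] [ 0.4111 -0.2965  0.122 ]
orange [627 326  13  29 102] [632.98039216 336.23529412] [ 0.3965 -0.6168  0.122 ]
(329, 195) [ 0.679 -0.022  0.05 ]
(331, 230) [ 0.603 -0.028  0.05 ]
(314, 267) [0.523 0.005 0.05 ]
(297, 298) [0.458 0.038 0.05 ]
bar (123, 313) [0.413 0.369 0.12 ]
bar (163, 313) [0.415 0.293 0.12 ]
bar (387, 319) [ 0.416 -0.14   0.12 ]
bar (425, 320) [ 0.416 -0.213  0.12 ]
```

View pics/crop1.png

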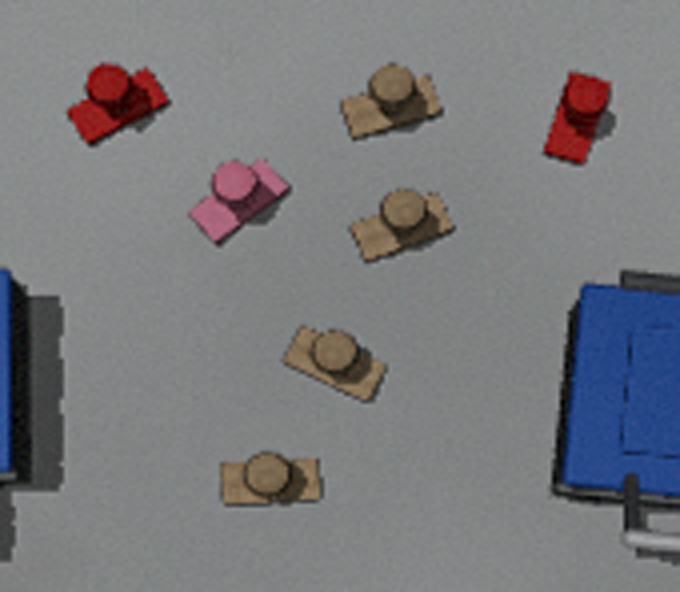

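Run:
```python
from h import *
from scipy.optimize import minimize
p=snap('top'); im=p['image']
cv2.imwrite('pics/cl.png',cv2.resize(im[230:330,100:250],None,fx=5,fy=5,interpolation=2))
cv2.imwrite('pics/cr.png',cv2.resize(im[235:345,360:500],None,fx=5,fy=5,interpolation=2))
hsv=cv2.cvtColor(im,cv2.COLOR_BGR2HSV)
m=cv2.inRange(hsv,(105,150,60),(125,255,255))
m2=cv2.inRange(hsv,(5,180,120),(20,255,255))
n,l,s,c=cv2.connectedComponentsWithStats(m2)
for i in range(1,n):
    if s[i,4]>50: print('orange',s[i],c[i],onz(p,c[i],.122).round(4))
for x0 in [(.5,.288,0.05),(.5,-.232,-.05)]:
    sub=np.zeros_like(m); u=proj(p,[x0[0],x0[1],.091]).astype(int); sub[u[1]-60:u[1]+60,u[0]-90:u[0]+90]=m[u[1]-60:u[1]+60,u[0]-90:u[0]+90]
    sub=cv2.morphologyEx(sub,cv2.MORPH_CLOSE,np.ones((9,9)))
    def f(v):
        C,S=np.cos(v[2]),np.sin(v[2]); P=[]
        for a,b in [(-1,-1),(1,-1),(1,1),(-1,1)]:
            a=a*v[3]/2;b=b*v[4]/2
            P.append(proj(p,[v[0]+C*a-S*b,v[1]+S*a+C*b,.091]))
        z=np.zeros_like(m); cv2.fillPoly(z,[np.round(np.array(P)*16).astype(np.int32)],255,lineType=cv2.LINE_AA,shift=4)
        return np.abs(z.astype(float)-sub).sum()/255
    r=minimize(f,(*x0,.11,.235),method='Nelder-Mead',options=dict(initial_simplex=np.array([np.array([*x0,.11,.235])+d for d in np.vstack([np.zeros(5),np.diag([.01,.01,.06,.005,.005])])]),maxiter=600))
    print(r.x.round(4),r.fun)
    v=r.x; C,S=np.cos(v[2]),np.sin(v[2])
    for nm,a,b,z in [('cap',-.083,-.07,.128),('bar',-.083,.05,.12)]:
        X=[v[0]+C*a-S*b,v[1]+S*a+C*b,z]; print(nm,np.round(X,3),proj(p,X).round(1))
```

```text
orange [460 315  17  18 244] [467.73360656 323.78278689] [ 0.4113 -0.2959  0.122 ]
orange [626 318  14  38 195] [633.42051282 335.26153846] [ 0.3984 -0.6178  0.122 ]
[0.5006 0.2871 0.0639 0.1077 0.235 ] 193.15686274509804
cap [0.422 0.212 0.128] [204.6 310.3]
bar [0.415 0.332 0.12 ] [142.8 312.8]
[ 0.4989 -0.2313 -0.0809  0.1078  0.2344] 121.34509803921569
cap [ 0.41  -0.294  0.128] [467.7 324.1]
bar [ 0.42  -0.175  0.12 ] [405.1 317.4]
```

View pics/cl.png

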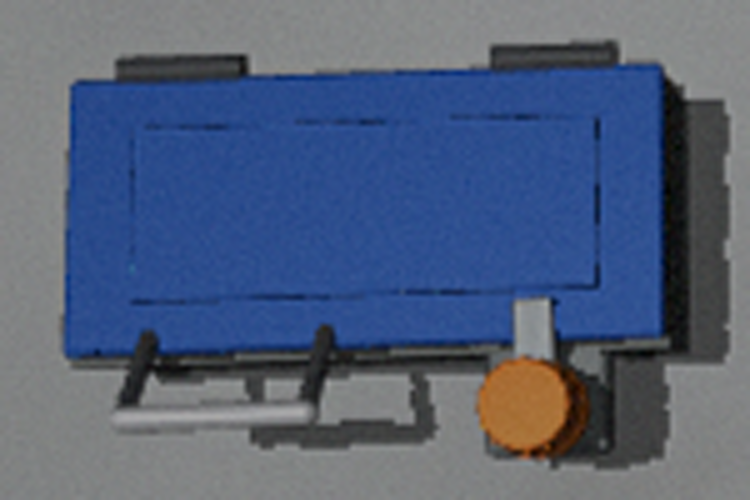

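View pics/cr.png

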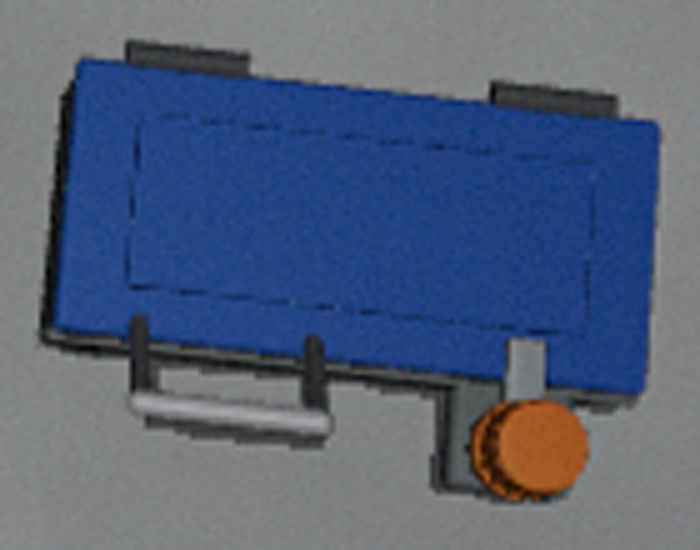

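```bash
cat >> h.py <<'E'
L=(.5006,.2871,.0639); RR=(.4989,-.2313,-.0809)
def cw(c,a,b,z): 
    C,S=np.cos(c[2]),np.sin(c[2]); return np.array([c[0]+C*a-S*b,c[1]+S*a+C*b,z])
def down(yaw,pitch=0):
    # tool x down, tool y at yaw in world
    y=np.array([np.cos(yaw),np.sin(yaw),0]); x=np.array([0,0,-1.]); return np.c_[x,y,np.cross(x,y)]
def yawnow():
    M=T(); return float(np.arctan2(M[1,1],M[0,1]))
def rel(pos,yaw=None,Rm=None):
    """shift cm, turn rad in tool axes from now"""
    M=T(); D=down(yaw) if Rm is None else Rm
    t=M[:3,:3].T@(np.array(pos)-M[:3,3])*100; w=R.from_matrix(M[:3,:3].T@D).as_rotvec()
    s=st()
    print('t',t.round(1),'w',w.round(3),'| pos',s['ee_pos'].round(3),'yaw',round(yawnow(),3),'q',s['q'].round(2),'F',s['force'].round(1),'g',round(s['grip_width'],4),'time',round(s['time'],1))
E
python3 - <<'E'
from h import *
print(T().round(3)); 
c=cw(RR,-.083,-.07,.0); print(c)
for y in (yawnow(),RR[2]+np.pi/2,RR[2]-np.pi/2): rel([c[0],c[1],.18],y)
E
```

```text
[[ 0.     0.23  -0.973  0.132]
 [-0.    -0.973 -0.23  -0.56 ]
 [-1.     0.     0.     0.231]
 [ 0.     0.     0.     1.   ]]
[ 0.41051464 -0.29436368  0.        ]
t [  5.1 -19.4 -33.2] w [-0.  0. -0.] | pos [ 0.132 -0.56   0.231] yaw -1.339 q [-1.46  0.28  1.5  -0.    1.36 -0.12] F [-0.   0.2 -0.3] g 0.0854 time 1.0
t [  5.1 -19.4 -33.2] w [-2.829  0.    -0.   ] | pos [ 0.132 -0.56   0.231] yaw -1.339 q [-1.46  0.28  1.5  -0.    1.36 -0.12] F [-0.   0.2 -0.3] g 0.0854 time 1.0
t [  5.1 -19.4 -33.2] w [ 0.313 -0.    -0.   ] | pos [ 0.132 -0.56   0.231] yaw -1.339 q [-1.46  0.28  1.5  -0.    1.36 -0.12] F [-0.   0.2 -0.3] g 0.0854 time 1.0
```

```bash
python3 -m handwheel '[{"tx":0,"ty":-4,"tz":-6,"wx":-0.08},{"tx":0,"ty":-8,"tz":-12,"wx":-0.15},{"tx":0,"ty":-11,"tz":-18,"wx":-0.22},{"tx":0,"ty":-14,"tz":-24,"wx":-0.3},{"tx":0,"ty":-17,"tz":-29,"wx":-0.31}]' 0
python3 - <<'E'
from h import *
c=cw(RR,-.083,-.07,.0)
rel([c[0],c[1],.18],-1.65)
E
```

```text
t [  5.1 -19.4 -33.2] w [ 0.311 -0.    -0.   ] | pos [ 0.132 -0.56   0.231] yaw -1.339 q [-1.46  0.28  1.5  -0.    1.36 -0.12] F [-0.   0.2 -0.3] g 0.0854 time 1.0$[0]: bad value
```

```bash
python3 -m handwheel '[{"tx":0,"ty":-4,"tz":-6,"wx":0.08,"wy":0,"wz":0},{"tx":0,"ty":-8,"tz":-12,"wx":0.15,"wy":0,"wz":0},{"tx":0,"ty":-11,"tz":-18,"wx":0.22,"wy":0,"wz":0},{"tx":0,"ty":-14,"tz":-22,"wx":0.3,"wy":0,"wz":0},{"tx":0,"ty":-17,"tz":-26,"wx":0.31,"wy":0,"wz":0}]' 0
python3 - <<'E'
from h import *
c=cw(RR,-.083,-.07,.0)
rel([c[0],c[1],.18],-1.65)
E
```

```text
time: 1.42
ee_pos: [0.2777, -0.4085, 0.2314]
tcp_rot: [-2.18, 0.09, 2.179]
force: [0.3, -0.5, -0.0]
grip_width: 0.0851
t [  5.1 -12.5 -12.3] w [-0.003 -0.001 -0.001] | pos [ 0.278 -0.408  0.231] yaw -1.653 q [-1.11  0.15  1.67  0.    1.32  0.54] F [ 0.3 -0.5 -0. ] g 0.0851 time 1.4
```

```bash
python3 -m handwheel '[{"tx":1,"ty":-2.5,"tz":-2.5,"wx":0,"wy":0,"wz":0},{"tx":2,"ty":-5,"tz":-5,"wx":0,"wy":0,"wz":0},{"tx":3,"ty":-8,"tz":-8,"wx":0,"wy":0,"wz":0},{"tx":4,"ty":-11,"tz":-11,"wx":0,"wy":0,"wz":0},{"tx":5,"ty":-12.5,"tz":-12.3,"wx":0,"wy":0,"wz":0}]' 0
python3 - <<'E'
from h import *
p=snap('wrist'); save(p,'w1.png'); p2=snap('top'); save(p2,'t1.png')
c=cw(RR,-.083,-.07,.0)
rel([c[0],c[1],.18],-1.65)
print(proj(p,[c[0],c[1],.128]))
r=ctrl.landmark_of(p,'case_1_grip')
for a in r: print(a['centre'],a['p'],onz(p,a['centre'],.116))
E
```

```text
time: 1.83
ee_pos: [0.4133, -0.2916, 0.1815]
tcp_rot: [-2.184, 0.088, 2.177]
force: [0.9, -0.6, 0.3]
grip_width: 0.0856
t [-0.   0.4  0.1] w [0.002 0.001 0.003] | pos [ 0.412 -0.29   0.18 ] yaw -1.648 q [-0.75  0.21  1.73  0.    1.2   0.89] F [ 0.2 -0.6  0.3] g 0.0853 time 1.9
[323.88246068 267.88247798]
```

View pics/w1.png

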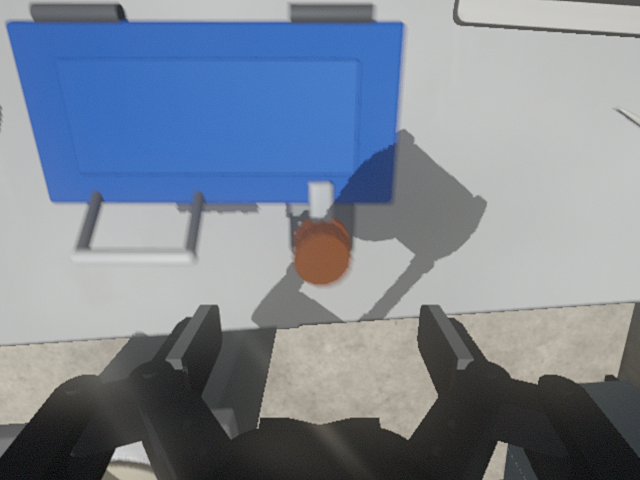

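Run:
```python
from h import *
p=snap('wrist'); save(p,'w2.png')
c=cw(RR,-.083,-.07,.0)
rel([c[0],c[1],.18],-1.65)
print(proj(p,[c[0],c[1],.128]),proj(p,cw(RR,-.083,.05,.12)),[proj(p,cw(RR,a,b,.091)).round() for a,b in [(-.055,-.1175),(.055,-.1175),(.055,.1175),(-.055,.1175)]])
cv2.imwrite('pics/w2c.png',cv2.resize(p['image'][170:310,40:400],None,fx=2,fy=2))
hsv=cv2.cvtColor(p['image'],cv2.COLOR_BGR2HSV); m=cv2.inRange(hsv,(5,150,90),(20,255,255)); print(cv2.boundingRect(m))
for x in ('case_1','case_1_lid','case_1_hinge','case_1_bar','case_1_grip'): print(x,[(np.round(a['centre']),round(a['p'],2)) for a in ctrl.landmark_of(p,x)])
print(proj(p,cw(RR,.055,0,.0875)))
```

```text
t [0.1 0.1 0. ] w [-0.001  0.    -0.001] | pos [ 0.411 -0.294  0.181] yaw -1.651 q [-0.76  0.21  1.73 -0.    1.2   0.89] F [-0.5 -0.9  1.4] g 0.0855 time 2.0
[322.40332423 264.81098209] [133.74945546 258.88960371] [array([391., 206.]), array([405.,  23.]), array([ 3., 21.]), array([ 50., 205.])]
(309, 249, 32, 36)
case_1 [(array([246., 115.]), 0.96), (array([132., 253.]), 0.34)]Traceback (most recent call last):
  File "<stdin>", line 8, in <module>
ValueError: it knows: case, case_1_bar, case_1_grip, case_1_hinge, case_2_bar, case_2_grip, case_2_hinge, stamp_1_mid, stamp_2_mid, stamp_3_mid, stamp_4_mid
```

View pics/w2c.png

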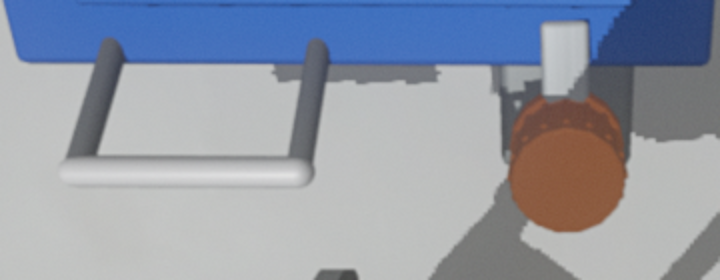

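```bash
python3 -m handwheel '[{"tx":2.5,"ty":0.1,"tz":-0.2,"wx":0,"wy":0,"wz":0},{"tx":5,"ty":0.1,"tz":-0.2,"wx":0,"wy":0,"wz":0},{"tx":6.5,"ty":0.1,"tz":-0.2,"wx":0,"wy":0,"wz":0},{"tx":7.7,"ty":0.1,"tz":-0.2,"wx":0,"wy":0,"wz":0},{"tx":7.7,"ty":0.1,"tz":-0.2,"wx":0,"wy":0,"wz":0}]' 0; python3 -m handwheel '[{"tx":0,"ty":0,"tz":0,"wx":0,"wy":0,"wz":0},{"tx":0,"ty":0,"tz":0,"wx":0,"wy":0,"wz":0},{"tx":0,"ty":0,"tz":0,"wx":0,"wy":0,"wz":0},{"tx":0,"ty":0,"tz":0,"wx":0,"wy":0,"wz":0},{"tx":0,"ty":0,"tz":0,"wx":0,"wy":0,"wz":0}]' 1;  python3 - <<'E'
from h import *
rel([.413,-.295,.104],-1.65)
p=snap('wrist'); save(p,'w3.png')
E
```

```text
time: 2.5
ee_pos: [0.4101, -0.296, 0.1029]
tcp_rot: [-2.175, 0.09, 2.182]
force: [0.1, -0.4, 1.1]
grip_width: 0.0854
time: 2.92
ee_pos: [0.4106, -0.2947, 0.1044]
tcp_rot: [-2.175, 0.089, 2.178]
force: [0.2, 4.6, 6.6]
grip_width: 0.0344
t [ 0.   0.  -0.2] w [-0.006  0.002  0.003] | pos [ 0.411 -0.295  0.104] yaw -1.656 q [-0.76  0.28  1.84  0.    1.02  0.89] F [0.2 4.6 6.6] g 0.0344 time 2.9
```

View pics/w3.png

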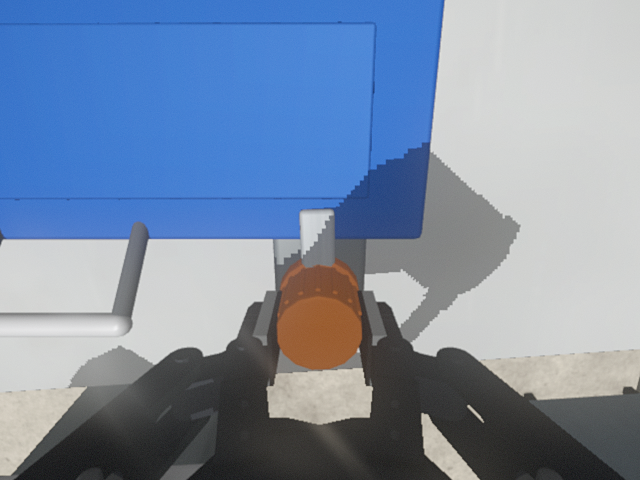

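```bash
python3 -m handwheel '[{"tx":0,"ty":0,"tz":-0.2,"wx":-0.12,"wy":0,"wz":0},{"tx":0,"ty":0,"tz":-0.2,"wx":-0.24,"wy":0,"wz":0},{"tx":0,"ty":0,"tz":-0.2,"wx":-0.36,"wy":0,"wz":0},{"tx":0,"ty":0,"tz":-0.2,"wx":-0.48,"wy":0,"wz":0},{"tx":0,"ty":0,"tz":-0.2,"wx":-0.6,"wy":0,"wz":0}]' 1;  python3 - <<'E'
from h import *
rel([.413,-.295,.104],0.13)
E
```

```text
time: 3.38
ee_pos: [0.4108, -0.295, 0.1045]
tcp_rot: [1.925, 0.519, -1.933]
force: [-4.9, -0.6, -1.1]
grip_width: 0.0342
t [ 0.   0.1 -0.2] w [-1.179 -0.     0.006] | pos [ 0.411 -0.295  0.104] yaw -1.049 q [-0.76  0.28  1.84 -0.    1.02  0.29] F [-4.9 -0.6 -1.1] g 0.0342 time 3.4
```

```bash
python3 -m handwheel '[{"tx":0,"ty":0,"tz":0,"wx":-0.12,"wy":0,"wz":0},{"tx":0,"ty":0,"tz":0,"wx":-0.24,"wy":0,"wz":0},{"tx":0,"ty":0,"tz":0,"wx":-0.36,"wy":0,"wz":0},{"tx":0,"ty":0,"tz":0,"wx":-0.48,"wy":0,"wz":0},{"tx":0,"ty":0,"tz":0,"wx":-0.6,"wy":0,"wz":0}]' 1; python3 -m handwheel '[{"tx":0,"ty":0,"tz":0,"wx":-0.12,"wy":0,"wz":0},{"tx":0,"ty":0,"tz":0,"wx":-0.24,"wy":0,"wz":0},{"tx":0,"ty":0,"tz":0,"wx":-0.36,"wy":0,"wz":0},{"tx":0,"ty":0,"tz":0,"wx":-0.48,"wy":0,"wz":0},{"tx":0,"ty":0,"tz":0,"wx":-0.58,"wy":0,"wz":0}]' 1;   python3 - <<'E'
from h import *
rel([.413,-.295,.104],0.13)
print(st()['ft_torque'])
p=snap('wrist'); save(p,'w4.png')
E
```

```text
time: 3.8
ee_pos: [0.4111, -0.2953, 0.1045]
tcp_rot: [1.526, 0.97, -1.531]
force: [0.5, 0.1, -4.3]
grip_width: 0.0339
time: 4.22
ee_pos: [0.4116, -0.2954, 0.1045]
tcp_rot: [1.104, 1.276, -1.105]
force: [0.6, -0.5, -4.9]
grip_width: 0.0339
t [ 0.1  0.1 -0. ] w [ 0.012 -0.002  0.003] | pos [ 0.412 -0.295  0.105] yaw 0.142 q [-0.76  0.28  1.84 -0.    1.02 -0.9 ] F [ 0.6 -0.5 -4.9] g 0.0339 time 4.2
[-0.19085799 -0.22114989 -1.17893244]
```

View pics/w4.png

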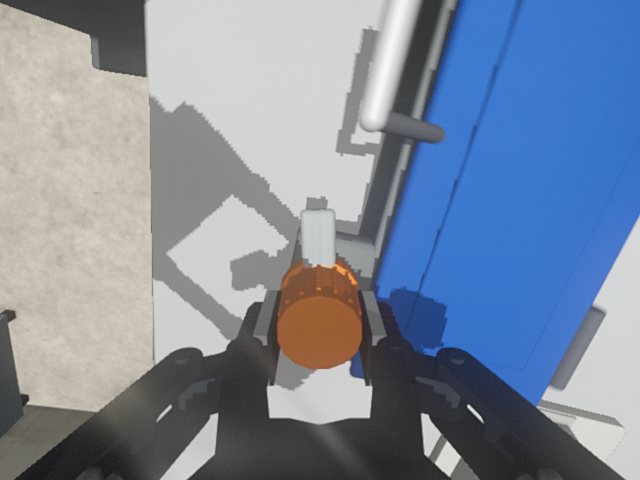

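```bash
python3 -m handwheel '[{"tx":0,"ty":0,"tz":0,"wx":0.02,"wy":0,"wz":0},{"tx":0,"ty":0,"tz":0,"wx":0.02,"wy":0,"wz":0},{"tx":0,"ty":0,"tz":0,"wx":0.02,"wy":0,"wz":0},{"tx":-2,"ty":0,"tz":0,"wx":0.02,"wy":0,"wz":0},{"tx":-6,"ty":0,"tz":0,"wx":0.02,"wy":0,"wz":0}]' 0;   python3 - <<'E'
from h import *
b=cw(RR,-.083,.05,.0)+[.002,0,0]; print(b)
rel([b[0],b[1],.165],RR[2])
E
```

```text
time: 4.68
ee_pos: [0.4091, -0.293, 0.1614]
tcp_rot: [1.121, 1.278, -1.122]
force: [0.5, 0.2, -0.2]
grip_width: 0.0855
[ 0.42221205 -0.17475615  0.        ]
t [ -0.3   2.7 -11.6] w [ 0.203 -0.009  0.01 ] | pos [ 0.409 -0.293  0.161] yaw 0.122 q [-0.76  0.23  1.76 -0.    1.17 -0.88] F [ 0.5  0.2 -0.2] g 0.0855 time 4.7
```

```bash
python3 -m handwheel '[{"tx":-0.3,"ty":0.8,"tz":-3,"wx":0.1,"wy":0,"wz":0},{"tx":-0.3,"ty":1.6,"tz":-6,"wx":0.2,"wy":0,"wz":0},{"tx":-0.3,"ty":2.2,"tz":-9,"wx":0.2,"wy":0,"wz":0.01},{"tx":-0.3,"ty":2.7,"tz":-11.6,"wx":0.2,"wy":0,"wz":0.01},{"tx":-0.3,"ty":2.7,"tz":-11.6,"wx":0.2,"wy":0,"wz":0.01}]' 0.4;   python3 - <<'E'
from h import *
b=cw(RR,-.083,.05,.0)+[.002,0,0]
p=snap('wrist'); save(p,'w5.png'); print(proj(p,[*b[:2],.12]))
rel([b[0],b[1],.102],RR[2])
E
```

```text
time: 5.1
ee_pos: [0.4209, -0.1702, 0.1658]
tcp_rot: [1.273, 1.182, -1.261]
force: [0.5, -0.1, 0.4]
grip_width: 0.0512
[318.96225995 273.85302096]
t [6.4 0.1 0.3] w [ 0.005 -0.009  0.001] | pos [ 0.422 -0.173  0.166] yaw -0.076 q [-0.55  0.15  1.85  0.01  1.15 -0.48] F [-0.  -0.4 -0. ] g 0.051 time 5.2
```

View pics/w5.png

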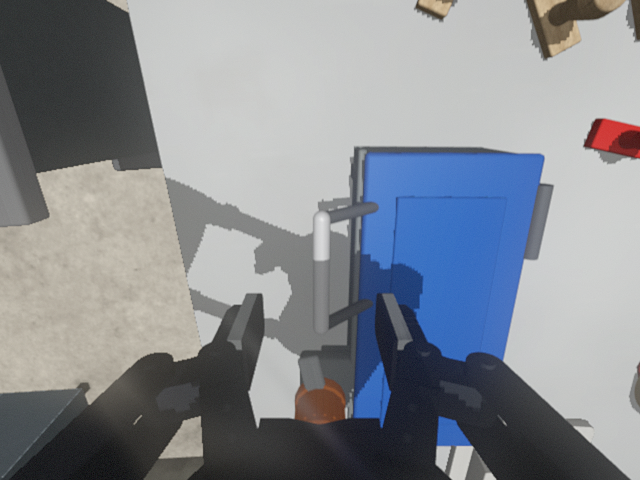

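```bash
python3 -m handwheel '[{"tx":2,"ty":0.1,"tz":0.2,"wx":0,"wy":0,"wz":0},{"tx":4,"ty":0.1,"tz":0.2,"wx":0,"wy":0,"wz":0},{"tx":5.5,"ty":0.1,"tz":0.2,"wx":0,"wy":-0.01,"wz":0},{"tx":6.4,"ty":0.1,"tz":0.2,"wx":0,"wy":-0.01,"wz":0},{"tx":6.4,"ty":0.1,"tz":0.2,"wx":0,"wy":-0.01,"wz":0}]' 0.4; python3 -m handwheel '[{"tx":0,"ty":0,"tz":0,"wx":0,"wy":0,"wz":0},{"tx":0,"ty":0,"tz":0,"wx":0,"wy":0,"wz":0},{"tx":0,"ty":0,"tz":0,"wx":0,"wy":0,"wz":0},{"tx":0,"ty":0,"tz":0,"wx":0,"wy":0,"wz":0},{"tx":0,"ty":0,"tz":0,"wx":0,"wy":0,"wz":0}]' 1;   python3 - <<'E'
from h import *
b=cw(RR,-.083,.05,.0)+[.002,0,0]
p=snap('wrist'); save(p,'w6.png'); print(proj(p,[*b[:2],.12]))
M=T(); base=M[:3,3]
print('base',base)
# arc: deltas in case x and z
h0=np.array([-.138,.0325])
for a in (.15,.3,.45,.6,.75,.9,1.0,1.2,1.4,1.6,1.8):
    C,S=np.cos(a),np.sin(a); v=np.array([h0[0]*C+h0[1]*S,-h0[0]*S+h0[1]*C])-h0
    w=np.array([v[0]*np.cos(RR[2]),v[0]*np.sin(RR[2]),v[1]]); print(a,(M[:3,:3].T@w*100).round(1))
rel([b[0],b[1],.102],RR[2])
E
```

```text
time: 5.57
ee_pos: [0.4214, -0.1744, 0.1003]
tcp_rot: [1.263, 1.175, -1.268]
force: [0.0, -0.2, 0.2]
grip_width: 0.0509
time: 5.98
ee_pos: [0.4213, -0.175, 0.1012]
tcp_rot: [1.262, 1.174, -1.269]
force: [-3.0, -2.3, 5.3]
grip_width: 0.0077
[316.79657935 328.74144593]
base [ 0.42127401 -0.17494579  0.1011883 ]
0.15 [-2.   0.6  0. ]
0.3 [-3.9  1.6  0. ]
0.45 [-5.7  2.8  0. ]
0.6 [-7.2  4.2  0. ]
0.75 [-8.6  5.9  0. ]
0.9 [-9.6  7.7  0.1]
1.0 [-10.2   9.    0.1]
1.2 [-10.8  11.8   0.1]
1.4 [-11.   14.6   0.1]
1.6 [-10.5  17.4   0.1]
1.8 [-9.5 20.1  0.1]
t [-0.1  0.1 -0. ] w [0.005 0.002 0.004] | pos [ 0.421 -0.175  0.101] yaw -0.076 q [-0.54  0.22  1.95 -0.    0.98 -0.47] F [-3.6 -1.5  5.2] g 0.0078 time 6.0
```

View pics/w6.png

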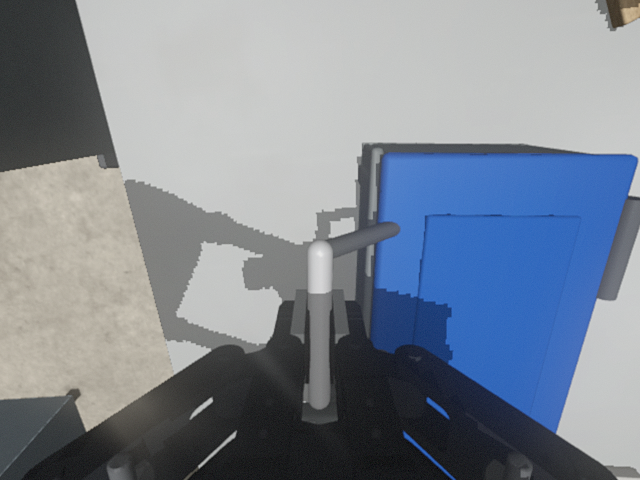

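```bash
python3 -m handwheel '[{"tx":-1.3,"ty":0.4,"tz":0,"wx":0,"wy":0,"wz":0},{"tx":-2.6,"ty":1.0,"tz":0,"wx":0,"wy":0,"wz":0},{"tx":-3.9,"ty":1.6,"tz":0,"wx":0,"wy":0,"wz":0},{"tx":-4.8,"ty":2.2,"tz":0,"wx":0,"wy":0,"wz":0},{"tx":-5.7,"ty":2.8,"tz":0,"wx":0,"wy":0,"wz":0}]' 1
python3 - <<'E'
from h import *
b=np.array([0.42127401,-0.17494579,0.1011883]);M=T()
h0=np.array([-.138,.0325])
for a in (.45,.6,.75,.9,1.0,):
    C,S=np.cos(a),np.sin(a); v=np.array([h0[0]*C+h0[1]*S,-h0[0]*S+h0[1]*C])-h0
    w=b+np.array([v[0]*np.cos(RR[2]),v[0]*np.sin(RR[2]),v[1]]); print(a);rel(w,RR[2])
E
```

```text
time: 6.45
ee_pos: [0.4476, -0.1771, 0.1583]
tcp_rot: [1.259, 1.177, -1.272]
force: [-1.9, -1.9, -0.0]
grip_width: 0.0079
0.45
t [ 0.   0.1 -0. ] w [0.005 0.002 0.008] | pos [ 0.448 -0.177  0.158] yaw -0.076 q [-0.52  0.2   1.81 -0.01  1.14 -0.44] F [-1.9 -1.9 -0. ] g 0.0079 time 6.5
0.6
t [-1.5  1.6  0. ] w [0.005 0.002 0.008] | pos [ 0.448 -0.177  0.158] yaw -0.076 q [-0.52  0.2   1.81 -0.01  1.14 -0.44] F [-1.9 -1.9 -0. ] g 0.0079 time 6.5
0.75
t [-2.9  3.3  0. ] w [0.005 0.002 0.008] | pos [ 0.448 -0.177  0.158] yaw -0.076 q [-0.52  0.2   1.81 -0.01  1.14 -0.44] F [-1.9 -1.9 -0. ] g 0.0079 time 6.5
0.9
t [-3.9  5.1  0. ] w [0.005 0.002 0.008] | pos [ 0.448 -0.177  0.158] yaw -0.076 q [-0.52  0.2   1.81 -0.01  1.14 -0.44] F [-1.9 -1.9 -0. ] g 0.0079 time 6.5
1.0
t [-4.5  6.4  0. ] w [0.005 0.002 0.008] | pos [ 0.448 -0.177  0.158] yaw -0.076 q [-0.52  0.2   1.81 -0.01  1.14 -0.44] F [-1.9 -1.9 -0. ] g 0.0079 time 6.5
```

Good. Raise on to 0.9 rad, then let go and back off.

```bash
python3 -m handwheel '[{"tx":-0.8,"ty":0.8,"tz":0,"wx":0,"wy":0,"wz":0},{"tx":-1.6,"ty":1.7,"tz":0,"wx":0,"wy":0,"wz":0},{"tx":-2.5,"ty":2.8,"tz":0,"wx":0,"wy":0,"wz":0},{"tx":-3.3,"ty":4.0,"tz":0,"wx":0,"wy":0,"wz":0},{"tx":-3.9,"ty":5.1,"tz":0,"wx":0,"wy":0,"wz":0}]' 1;python3 -m handwheel '[{"tx":0,"ty":0,"tz":0,"wx":0,"wy":0,"wz":0},{"tx":0,"ty":0,"tz":0,"wx":0,"wy":0,"wz":0},{"tx":0,"ty":0,"tz":0,"wx":0,"wy":0,"wz":0},{"tx":-4,"ty":0,"tz":0,"wx":0,"wy":0,"wz":0},{"tx":-7,"ty":0,"tz":0,"wx":0,"wy":0,"wz":0}]' 0
python3 - <<'E'
from h import *
rel([.4,-.2,.2],RR[2])
p=snap('scene'); save(p,'s1.png');cv2.imwrite('pics/s1c.png',cv2.resize(p['image'][150:350,330:530],None,fx=3,fy=3))
p=snap('top'); save(p,'t2.png')
E
```

```text
time: 6.87
ee_pos: [0.495, -0.181, 0.1987]
tcp_rot: [1.254, 1.182, -1.278]
force: [-12.1, -0.6, 18.1]
grip_width: 0.008
time: 7.28
ee_pos: [0.4951, -0.18, 0.268]
tcp_rot: [1.254, 1.187, -1.279]
force: [0.8, -1.2, 0.1]
grip_width: 0.0677
t [ 7.  -9.2  2.7] w [0.006 0.002 0.02 ] | pos [ 0.495 -0.18   0.268] yaw -0.075 q [-0.47  0.19  1.53 -0.01  1.44 -0.4 ] F [ 0.8 -1.2  0.1] g 0.0677 time 7.3
```

View pics/s1.png

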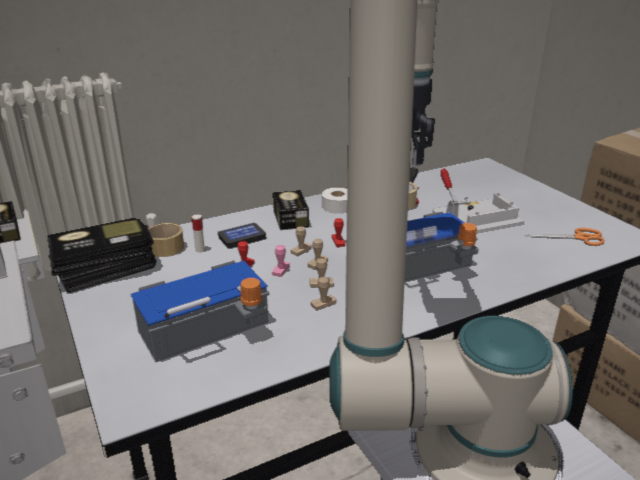

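View pics/t2.png

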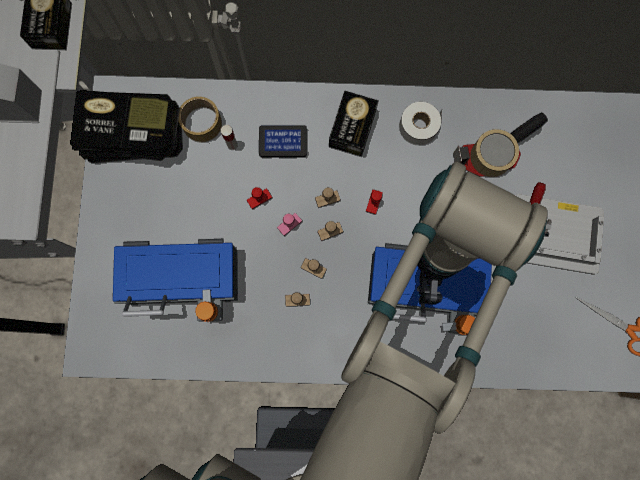

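```bash
python3 -m handwheel '[{"tx":-1,"ty":0,"tz":-1,"wx":0,"wy":0,"wz":0},{"tx":-1,"ty":0,"tz":-1,"wx":0,"wy":0,"wz":0},{"tx":-1,"ty":0,"tz":-1,"wx":0,"wy":0,"wz":0},{"tx":-1,"ty":0,"tz":-1,"wx":0,"wy":0,"wz":0},{"tx":-1,"ty":0,"tz":-1,"wx":0,"wy":0,"wz":0}]' 0
python3 - <<'E'
from h import *
rel([.4,-.2,.2],RR[2])
q=snap('wrist'); save(q,'w7.png')
p=snap('scene'); a=cv2.imread('pics/s1.png')[190:300,350:510]; b=p['image'][190:300,350:510]
cv2.imwrite('pics/s2c.png',cv2.resize(np.hstack([a,b]),None,fx=2.5,fy=2.5))
E
```

```text
time: 7.8
ee_pos: [0.4991, -0.1715, 0.282]
tcp_rot: [1.255, 1.175, -1.273]
force: [-0.1, -0.1, -1.0]
grip_width: 0.0857
t [ 8.3 -9.6  3.5] w [0.006 0.006 0.008] | pos [ 0.499 -0.171  0.282] yaw -0.075 q [-0.46  0.18  1.51 -0.01  1.46 -0.38] F [-0.1 -0.1 -1. ] g 0.0857 time 7.8
```

View pics/s2c.png

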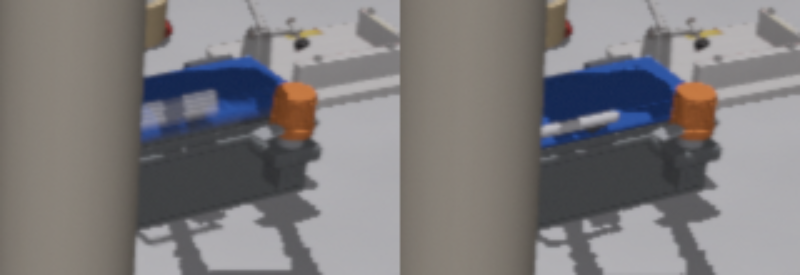

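View pics/w7.png

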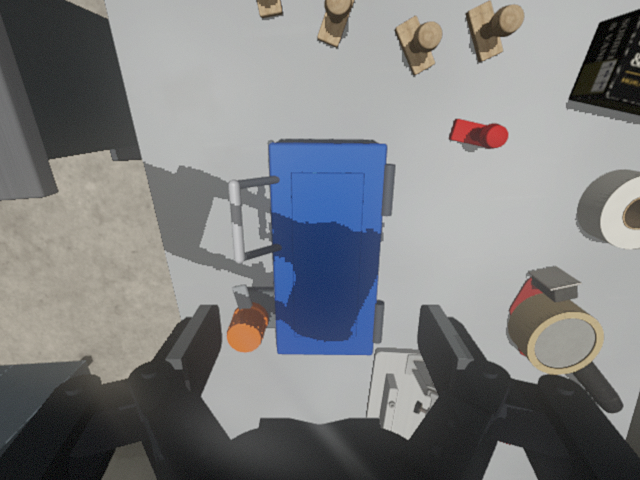

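Run:
```python
from h import *
c=cw(L,-.083,-.07,.0)+[.002,0,0]; print(c)
rel([*c[:2],.19],-1.5)
```

```text
[0.42423935 0.21194277 0.        ]
t [  9.1 -10.3 -37.8] w [1.425 0.011 0.002] | pos [ 0.499 -0.172  0.282] yaw -0.075 q [-0.46  0.18  1.51 -0.01  1.46 -0.38] F [ 0.8 -0.1  0.2] g 0.0858 time 7.9
```

```bash
python3 -m handwheel '[{"tx":0.5,"ty":-1,"tz":-4,"wx":0.12,"wy":0,"wz":0},{"tx":1,"ty":-2,"tz":-8,"wx":0.24,"wy":0,"wz":0},{"tx":2,"ty":-3,"tz":-12,"wx":0.36,"wy":0,"wz":0},{"tx":3,"ty":-4,"tz":-16,"wx":0.48,"wy":0,"wz":0},{"tx":4,"ty":-5,"tz":-20,"wx":0.6,"wy":0,"wz":0}]' 0
python3 - <<'E'
from h import *
c=cw(L,-.083,-.07,.0)+[.002,0,0]
rel([*c[:2],.19],-1.5)
E
```

```text
time: 8.32
ee_pos: [0.4665, 0.016, 0.2447]
tcp_rot: [1.662, 0.825, -1.681]
force: [-0.2, 0.7, -0.5]
grip_width: 0.0855
t [  5.4 -15.2 -13.1] w [ 0.847  0.011 -0.001] | pos [0.466 0.016 0.245] yaw -0.653 q [-0.11  0.11  1.69 -0.01  1.35  0.54] F [-0.2  0.7 -0.5] g 0.0855 time 8.3
```

```bash
python3 -m handwheel '[{"tx":1,"ty":-3,"tz":-2.6,"wx":0.12,"wy":0,"wz":0},{"tx":2,"ty":-6,"tz":-5.2,"wx":0.24,"wy":0,"wz":0},{"tx":3,"ty":-9,"tz":-7.8,"wx":0.36,"wy":0,"wz":0},{"tx":4,"ty":-12,"tz":-10.4,"wx":0.48,"wy":0,"wz":0},{"tx":5.4,"ty":-15.2,"tz":-13.1,"wx":0.6,"wy":0,"wz":0}]' 0; python3 -m handwheel '[{"tx":0,"ty":0,"tz":0,"wx":0.12,"wy":0,"wz":0},{"tx":0,"ty":0,"tz":0,"wx":0.24,"wy":0,"wz":0},{"tx":0,"ty":0,"tz":0,"wx":0.24,"wy":0,"wz":0},{"tx":0,"ty":0,"tz":0,"wx":0.24,"wy":0,"wz":0},{"tx":0,"ty":0,"tz":0,"wx":0.24,"wy":0,"wz":0}]' 0;python3 - <<'E'
from h import *
c=cw(L,-.083,-.07,.0)+[.002,0,0]
p=snap('wrist'); save(p,'w8.png')
rel([*c[:2],.19],-1.5)
print(proj(p,[*c[:2],.128]),proj(p,cw(L,-.083,.05,.12)+[.002,0,0]),[proj(p,cw(L,a,b,.091)).round() for a,b in [(-.055,-.1175),(.055,-.1175),(.055,.1175),(-.055,.1175)]])
E
```

```text
time: 8.73
ee_pos: [0.4305, 0.1872, 0.198]
tcp_rot: [2.005, 0.379, -2.024]
force: [0.7, -0.1, 0.6]
grip_width: 0.0854
time: 9.15
ee_pos: [0.4306, 0.1869, 0.198]
tcp_rot: [2.138, 0.142, -2.158]
force: [-0.1, -0.4, -0.1]
grip_width: 0.0854
t [ 0.8 -2.6  0.3] w [ 0.066  0.009 -0.005] | pos [0.431 0.187 0.198] yaw -1.434 q [ 0.26  0.15  1.77 -0.    1.24  1.7 ] F [-0.5 -0.1 -0.7] g 0.0857 time 9.2
[279.26597721 256.88942417] [102.70975141 240.28662651] [array([350., 209.]), array([367.,  43.]), array([-10.,  11.]), array([ 27., 186.])]
```

View pics/w8.png

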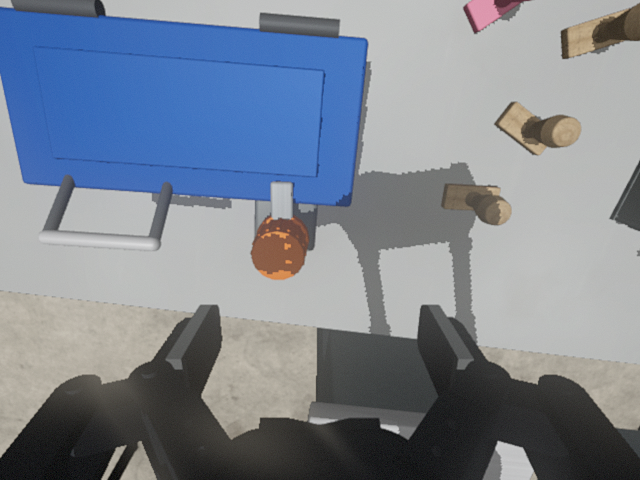

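```bash
python3 -m handwheel '[{"tx":0.8,"ty":-1.3,"tz":0.2,"wx":0.06,"wy":0.01,"wz":0},{"tx":0.8,"ty":-2.6,"tz":0.2,"wx":0.06,"wy":0.01,"wz":0},{"tx":4,"ty":-2.6,"tz":0.1,"wx":0.06,"wy":0.01,"wz":0},{"tx":7,"ty":-2.6,"tz":0.1,"wx":0.06,"wy":0.01,"wz":0},{"tx":9.4,"ty":-2.6,"tz":0.1,"wx":0.06,"wy":0.01,"wz":0}]' 0
python3 - <<'E'
from h import *
rel([.426,.212,.104],-1.5)
p=snap('wrist'); save(p,'w9.png')
E
```

```text
time: 9.62
ee_pos: [0.4252, 0.2114, 0.1028]
tcp_rot: [2.181, 0.079, -2.178]
force: [-0.3, 0.7, -0.1]
grip_width: 0.0854
t [-0.1 -0.  -0.1] w [ 0.006 -0.001 -0.005] | pos [0.425 0.211 0.103] yaw -1.494 q [ 0.32  0.24  1.91 -0.01  0.99  1.82] F [-0.3  0.7 -0.1] g 0.0854 time 9.6
```

View pics/w9.png

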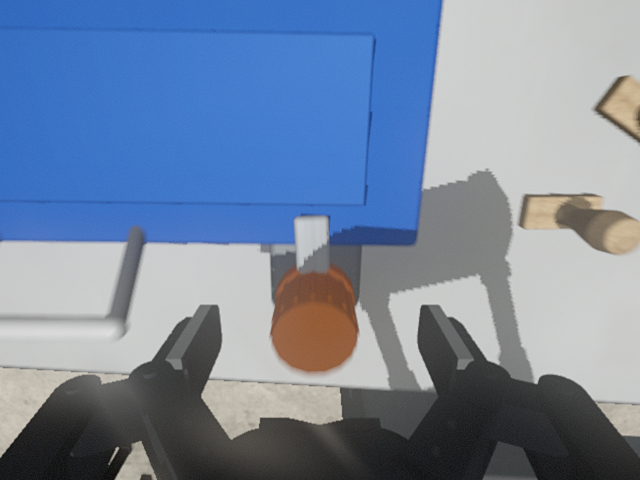

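Cap centred between the fingers at (315,330). Close, then turn anticlockwise 1.8.

```bash
python3 -m handwheel '[{"tx":0,"ty":0,"tz":0,"wx":0,"wy":0,"wz":0},{"tx":0,"ty":0,"tz":0,"wx":0,"wy":0,"wz":0},{"tx":0,"ty":0,"tz":0,"wx":0,"wy":0,"wz":0},{"tx":0,"ty":0,"tz":0,"wx":0,"wy":0,"wz":0},{"tx":0,"ty":0,"tz":0,"wx":0,"wy":0,"wz":0}]' 1; for i in 1 2; do python3 -m handwheel '[{"tx":0,"ty":0,"tz":0,"wx":-0.12,"wy":0,"wz":0},{"tx":0,"ty":0,"tz":0,"wx":-0.24,"wy":0,"wz":0},{"tx":0,"ty":0,"tz":0,"wx":-0.36,"wy":0,"wz":0},{"tx":0,"ty":0,"tz":0,"wx":-0.48,"wy":0,"wz":0},{"tx":0,"ty":0,"tz":0,"wx":-0.6,"wy":0,"wz":0}]' 1; done
python3 - <<'E'
from h import *
rel([.426,.212,.104],-1.5+1.8)
print(st()['ft_torque'])
E
```

```text
time: 10.08
ee_pos: [0.4235, 0.2134, 0.1012]
tcp_rot: [2.18, 0.081, -2.187]
force: [-1.2, 8.1, 5.3]
grip_width: 0.0345
time: 10.5
ee_pos: [0.4233, 0.2139, 0.1014]
tcp_rot: [1.827, 0.649, -1.832]
force: [0.3, 3.0, -8.2]
grip_width: 0.0342
time: 10.92
ee_pos: [0.423, 0.2142, 0.1013]
tcp_rot: [1.416, 1.064, -1.418]
force: [-0.6, 2.0, -8.2]
grip_width: 0.0339
t [-0.3  0.3  0.1] w [-0.585 -0.002  0.003] | pos [0.423 0.214 0.101] yaw -0.285 q [0.32 0.24 1.91 0.   0.99 0.6 ] F [-0.6  2.  -8.2] g 0.0339 time 10.9
[ 0.16673116 -0.26864824 -0.10257892]
```

```bash
python3 -m handwheel '[{"tx":0,"ty":0,"tz":0,"wx":-0.12,"wy":0,"wz":0},{"tx":0,"ty":0,"tz":0,"wx":-0.24,"wy":0,"wz":0},{"tx":0,"ty":0,"tz":0,"wx":-0.36,"wy":0,"wz":0},{"tx":0,"ty":0,"tz":0,"wx":-0.48,"wy":0,"wz":0},{"tx":0,"ty":0,"tz":0,"wx":-0.59,"wy":0,"wz":0}]' 1
python3 - <<'E'
from h import *
rel([.426,.212,.104],-1.5+1.8)
print(st()['ft_torque'])
E
python3 -m handwheel '[{"tx":0,"ty":0,"tz":0,"wx":0.02,"wy":0,"wz":0},{"tx":0,"ty":0,"tz":0,"wx":0.02,"wy":0,"wz":0},{"tx":0,"ty":0,"tz":0,"wx":0.02,"wy":0,"wz":0},{"tx":-2,"ty":0,"tz":0,"wx":0.02,"wy":0,"wz":0},{"tx":-6,"ty":0,"tz":0,"wx":0.02,"wy":0,"wz":0}]' 0
python3 - <<'E'
from h import *
b=cw(L,-.083,.05,.0)+[.002,0,0]; print(b)
rel([*b[:2],.166],L[2])
p=snap('wrist'); save(p,'w10.png'); print(proj(p,[*b[:2],.12]))
E
```

```text
time: 11.33
ee_pos: [0.4226, 0.2144, 0.1014]
tcp_rot: [0.979, 1.344, -0.979]
force: [0.0, 0.1, -8.5]
grip_width: 0.0343
t [-0.3  0.2  0.3] w [ 0.009 -0.003  0.003] | pos [0.423 0.214 0.101] yaw 0.309 q [0.32 0.24 1.91 0.   0.99 0.01] F [ 0.   0.1 -8.5] g 0.0343 time 11.3
[ 0.34988895 -0.12645415 -1.7357602 ]
time: 11.75
ee_pos: [0.42, 0.213, 0.159]
tcp_rot: [0.99, 1.341, -1.003]
force: [1.1, 0.9, 0.1]
grip_width: 0.0855
[0.41657657 0.33169786 0.        ]
t [ -0.7   3.  -11.5] w [ 0.223 -0.001  0.012] | pos [0.42  0.213 0.159] yaw 0.287 q [0.32 0.18 1.83 0.   1.15 0.03] F [1.1 0.9 0.1] g 0.0855 time 11.8
[381.74427787  45.48603723]
```

View pics/w10.png

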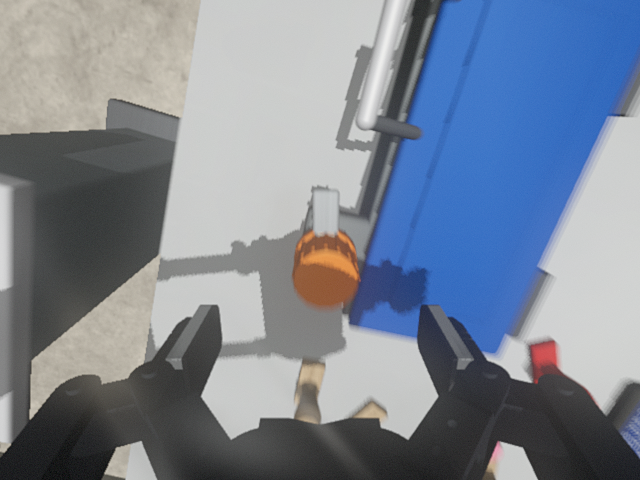

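```bash
python3 -m handwheel '[{"tx":-0.7,"ty":0.8,"tz":-3,"wx":0.1,"wy":0,"wz":0},{"tx":-0.7,"ty":1.6,"tz":-6,"wx":0.2,"wy":0,"wz":0},{"tx":-0.7,"ty":2.4,"tz":-9,"wx":0.22,"wy":0,"wz":0.01},{"tx":-0.7,"ty":3.0,"tz":-11.5,"wx":0.22,"wy":0,"wz":0.01},{"tx":-0.7,"ty":3.0,"tz":-11.5,"wx":0.22,"wy":0,"wz":0.01}]' 0.4;   python3 - <<'E'
from h import *
b=cw(L,-.083,.05,.0)+[.002,0,0]
p=snap('wrist'); save(p,'w11.png'); print(proj(p,[*b[:2],.12]))
rel([b[0],b[1],.102],L[2])
E
```

```text
time: 12.22
ee_pos: [0.4234, 0.3386, 0.1775]
tcp_rot: [1.176, 1.235, -1.138]
force: [-0.7, 0.3, -0.5]
grip_width: 0.0513
[302.85645111 268.62177382]
t [ 7.5 -0.8  0.5] w [ 0.006 -0.007 -0.019] | pos [0.423 0.336 0.177] yaw 0.07 q [ 0.54  0.25  1.68 -0.    1.19  0.48] F [-0.1 -1.2  0.3] g 0.0515 time 12.3
```

View pics/w11.png

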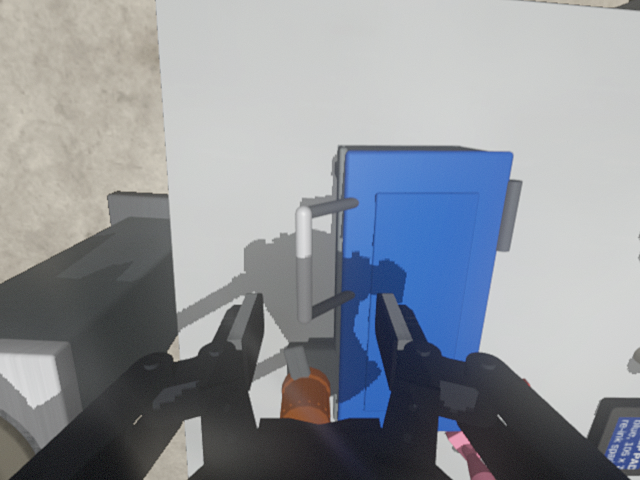

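```bash
python3 -m handwheel '[{"tx":2,"ty":-0.7,"tz":0.4,"wx":0,"wy":0,"wz":-0.02},{"tx":4,"ty":-0.7,"tz":0.4,"wx":0,"wy":0,"wz":-0.02},{"tx":6,"ty":-0.7,"tz":0.4,"wx":0,"wy":-0.01,"wz":-0.02},{"tx":7.5,"ty":-0.7,"tz":0.4,"wx":0,"wy":-0.01,"wz":-0.02},{"tx":7.5,"ty":-0.7,"tz":0.4,"wx":0,"wy":-0.01,"wz":-0.02}]' 0.4; python3 -m handwheel '[{"tx":0,"ty":0,"tz":0,"wx":0,"wy":0,"wz":0},{"tx":0,"ty":0,"tz":0,"wx":0,"wy":0,"wz":0},{"tx":0,"ty":0,"tz":0,"wx":0,"wy":0,"wz":0},{"tx":0,"ty":0,"tz":0,"wx":0,"wy":0,"wz":0},{"tx":0,"ty":0,"tz":0,"wx":0,"wy":0,"wz":0}]' 1;   python3 - <<'E'
from h import *
M=T(); base=M[:3,3]
print('base',base.tolist())
b=base
h0=np.array([-.138,.0325])
for a in (.45,.9):
    C,S=np.cos(a),np.sin(a); v=np.array([h0[0]*C+h0[1]*S,-h0[0]*S+h0[1]*C])-h0
    w=b+np.array([v[0]*np.cos(L[2]),v[0]*np.sin(L[2]),v[1]]); rel(w,L[2])
E
```

```text
time: 12.68
ee_pos: [0.416, 0.3301, 0.0995]
tcp_rot: [1.151, 1.24, -1.166]
force: [-0.8, -1.3, 0.1]
grip_width: 0.0513
time: 13.1
ee_pos: [0.4152, 0.3299, 0.1007]
tcp_rot: [1.152, 1.241, -1.167]
force: [-3.7, -1.2, 5.4]
grip_width: 0.0079
base [0.41524306127929284, 0.32992895763451313, 0.10070962199309776]
t [-5.7  2.7  0. ] w [0.004 0.006 0.007] | pos [0.415 0.33  0.101] yaw 0.068 q [ 0.54  0.32  1.79 -0.    1.04  0.48] F [-3.7 -1.2  5.4] g 0.0079 time 13.1
t [-9.6  7.7  0.1] w [0.004 0.006 0.007] | pos [0.415 0.33  0.101] yaw 0.068 q [ 0.54  0.32  1.79 -0.    1.04  0.48] F [-3.7 -1.2  5.4] g 0.0079 time 13.1
```

```bash
python3 -m handwheel '[{"tx":-1.3,"ty":0.4,"tz":0,"wx":0,"wy":0,"wz":0},{"tx":-2.6,"ty":1.0,"tz":0,"wx":0,"wy":0,"wz":0},{"tx":-3.9,"ty":1.6,"tz":0,"wx":0,"wy":0,"wz":0},{"tx":-4.8,"ty":2.2,"tz":0,"wx":0,"wy":0,"wz":0},{"tx":-5.7,"ty":2.8,"tz":0,"wx":0,"wy":0,"wz":0}]' 1; python3 -m handwheel '[{"tx":-0.8,"ty":0.8,"tz":0,"wx":0,"wy":0,"wz":0},{"tx":-1.6,"ty":1.7,"tz":0,"wx":0,"wy":0,"wz":0},{"tx":-2.5,"ty":2.8,"tz":0,"wx":0,"wy":0,"wz":0},{"tx":-3.3,"ty":4.0,"tz":0,"wx":0,"wy":0,"wz":0},{"tx":-3.9,"ty":5.0,"tz":0,"wx":0,"wy":0,"wz":0}]' 1;python3 -m handwheel '[{"tx":0,"ty":0,"tz":0,"wx":0,"wy":0,"wz":0},{"tx":0,"ty":0,"tz":0,"wx":0,"wy":0,"wz":0},{"tx":0,"ty":0,"tz":0,"wx":0,"wy":0,"wz":0},{"tx":-4,"ty":0,"tz":0,"wx":0,"wy":0,"wz":0},{"tx":-7,"ty":0,"tz":0,"wx":0,"wy":0,"wz":0}]' 0
python3 - <<'E'
from h import *
rel([.4,-.2,.2],RR[2])
p=snap('scene'); save(p,'s3.png')
E
```

```text
time: 13.52
ee_pos: [0.4414, 0.3316, 0.1576]
tcp_rot: [1.148, 1.244, -1.171]
force: [-3.5, -1.9, -2.0]
grip_width: 0.0078
time: 13.93
ee_pos: [0.4883, 0.3346, 0.198]
tcp_rot: [1.144, 1.248, -1.177]
force: [-12.4, -2.1, 15.5]
grip_width: 0.008
time: 14.35
ee_pos: [0.489, 0.3347, 0.2675]
tcp_rot: [1.142, 1.249, -1.179]
force: [1.1, -0.3, 0.1]
grip_width: 0.0677
t [  7.5 -12.4  52.7] w [0.149 0.011 0.021] | pos [0.489 0.335 0.267] yaw 0.068 q [0.48 0.3  1.38 0.   1.48 0.41] F [ 1.1 -0.3  0.1] g 0.0677 time 14.3
```

View pics/s3.png

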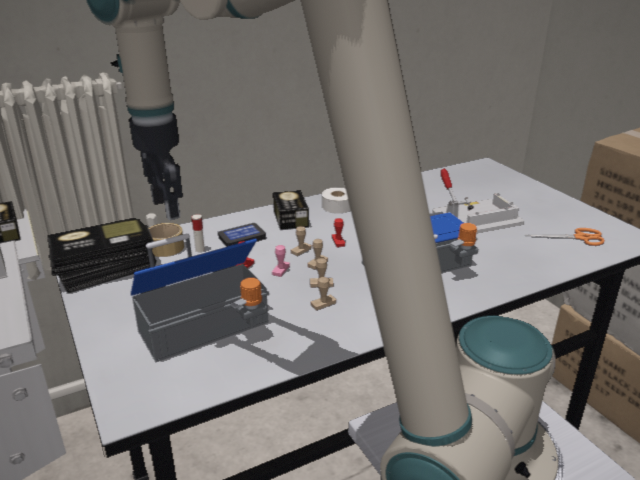

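```bash
for i in 1 2 3 4 5 6; do python3 -m handwheel '[{"tx":0,"ty":0,"tz":0,"wx":0,"wy":0,"wz":0},{"tx":0,"ty":0,"tz":0,"wx":0,"wy":0,"wz":0},{"tx":0,"ty":0,"tz":0,"wx":0,"wy":0,"wz":0},{"tx":0,"ty":0,"tz":0,"wx":0,"wy":0,"wz":0},{"tx":0,"ty":0,"tz":0,"wx":0,"wy":0,"wz":0}]' 0.4 |head -1; done
python3 - <<'E'
from h import *
p=snap('scene'); a=cv2.imread('pics/s3.png')[180:370,90:310]; b=p['image'][180:370,90:310]
cv2.imwrite('pics/s4.png',cv2.resize(np.hstack([a,b]),None,fx=1.8,fy=1.8)); print(np.abs(a.astype(int)-b).mean())
p=snap('wrist'); save(p,'w12.png')
rel([.489,.3347,.198],L[2])
E
```

```text
time: 14.82
time: 15.23
time: 15.65
time: 16.07
time: 16.48
time: 16.9
1.3235326953748006
t [ 7.6 -0.2  0.1] w [0.004 0.005 0.011] | pos [0.492 0.336 0.274] yaw 0.068 q [0.48 0.29 1.37 0.   1.48 0.41] F [-0.4 -0.9  0. ] g 0.0511 time 17.0
```

View pics/s4.png

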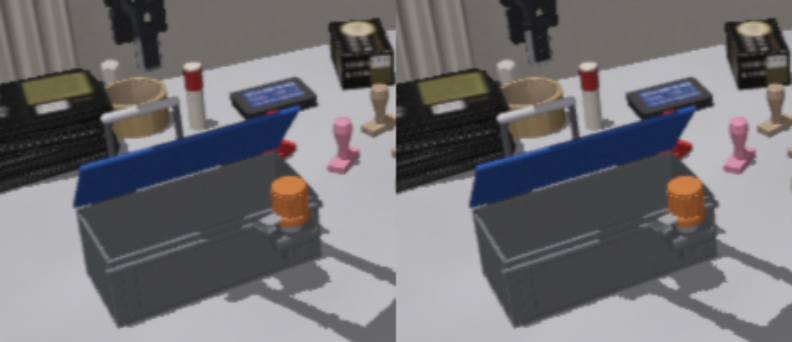

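View pics/w12.png

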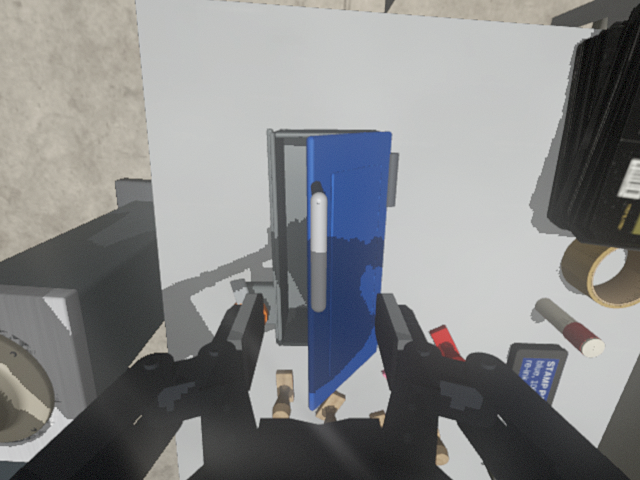

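```bash
python3 -m handwheel '[{"tx":2,"ty":-0.2,"tz":0,"wx":0,"wy":0,"wz":0},{"tx":4,"ty":-0.2,"tz":0,"wx":0,"wy":0,"wz":0},{"tx":6,"ty":-0.2,"tz":0,"wx":0,"wy":0,"wz":0},{"tx":7.6,"ty":-0.2,"tz":0,"wx":0,"wy":0,"wz":0},{"tx":7.6,"ty":-0.2,"tz":0,"wx":0,"wy":0,"wz":0}]' 0.4; python3 -m handwheel '[{"tx":0,"ty":0,"tz":0,"wx":0,"wy":0,"wz":0},{"tx":0,"ty":0,"tz":0,"wx":0,"wy":0,"wz":0},{"tx":0,"ty":0,"tz":0,"wx":0,"wy":0,"wz":0},{"tx":0,"ty":0,"tz":0,"wx":0,"wy":0,"wz":0},{"tx":0,"ty":0,"tz":0,"wx":0,"wy":0,"wz":0}]' 1;   python3 - <<'E'
from h import *
b=np.array([0.41524306127929284, 0.32992895763451313, 0.10070962199309776])
h0=np.array([-.138,.0325])
for a in (.9,1.0,1.1,1.2,1.3,1.4,1.5,1.6,1.7,1.75):
    C,S=np.cos(a),np.sin(a); v=np.array([h0[0]*C+h0[1]*S,-h0[0]*S+h0[1]*C])-h0
    w=b+np.array([v[0]*np.cos(L[2]),v[0]*np.sin(L[2]),v[1]]); print(a,end=' ');rel(w,L[2])
E
```

```text
time: 17.42
ee_pos: [0.487, 0.3346, 0.194]
tcp_rot: [1.145, 1.247, -1.176]
force: [-1.0, -0.1, -0.5]
grip_width: 0.0513
time: 17.83
ee_pos: [0.4883, 0.335, 0.1953]
tcp_rot: [1.147, 1.246, -1.173]
force: [1.6, -0.4, 0.4]
grip_width: 0.0079
0.9 t [-0.1  0.4  0. ] w [0.004 0.006 0.014] | pos [0.488 0.335 0.195] yaw 0.068 q [ 0.48  0.33  1.51 -0.    1.31  0.42] F [ 1.6 -0.4  0.4] g 0.0079 time 17.8
1.0 t [-0.7  1.7  0.1] w [0.004 0.006 0.014] | pos [0.488 0.335 0.195] yaw 0.068 q [ 0.48  0.33  1.51 -0.    1.31  0.42] F [ 1.6 -0.4  0.4] g 0.0079 time 17.8
1.1 t [-1.1  3.1  0.1] w [0.004 0.006 0.014] | pos [0.488 0.335 0.195] yaw 0.068 q [ 0.48  0.33  1.51 -0.    1.31  0.42] F [ 1.6 -0.4  0.4] g 0.0079 time 17.8
1.2 t [-1.4  4.5  0.1] w [0.004 0.006 0.014] | pos [0.488 0.335 0.195] yaw 0.068 q [ 0.48  0.33  1.51 -0.    1.31  0.42] F [ 1.6 -0.4  0.4] g 0.0079 time 17.8
1.3 t [-1.5  5.9  0.1] w [0.004 0.006 0.014] | pos [0.488 0.335 0.195] yaw 0.068 q [ 0.48  0.33  1.51 -0.    1.31  0.42] F [ 1.6 -0.4  0.4] g 0.0079 time 17.8
1.4 t [-1.5  7.3  0.1] w [0.004 0.006 0.014] | pos [0.488 0.335 0.195] yaw 0.068 q [ 0.48  0.33  1.51 -0.    1.31  0.42] F [ 1.6 -0.4  0.4] g 0.0079 time 17.8
1.5 t [-1.4  8.7  0.1] w [0.004 0.006 0.014] | pos [0.488 0.335 0.195] yaw 0.068 q [ 0.48  0.33  1.51 -0.    1.31  0.42] F [ 1.6 -0.4  0.4] g 0.0079 time 17.8
1.6 t [-1.1 10.1  0.1] w [0.004 0.006 0.014] | pos [0.488 0.335 0.195] yaw 0.068 q [ 0.48  0.33  1.51 -0.    1.31  0.42] F [ 1.6 -0.4  0.4] g 0.0079 time 17.8
1.7 t [-0.7 11.5  0.1] w [0.004 0.006 0.014] | pos [0.488 0.335 0.195] yaw 0.068 q [ 0.48  0.33  1.51 -0.    1.31  0.42] F [ 1.6 -0.4  0.4] g 0.0079 time 17.8
1.75 t [-0.5 12.1  0.1] w [0.004 0.006 0.014] | pos [0.488 0.335 0.195] yaw 0.068 q [ 0.48  0.33  1.51 -0.    1.31  0.42] F [ 1.6 -0.4  0.4] g 0.0079 time 17.8
```

```bash
python3 -m handwheel '[{"tx":-0.7,"ty":1.6,"tz":0,"wx":0,"wy":0,"wz":0},{"tx":-1.1,"ty":3.0,"tz":0,"wx":0,"wy":0,"wz":0},{"tx":-1.4,"ty":4.4,"tz":0,"wx":0,"wy":0,"wz":0},{"tx":-1.5,"ty":5.8,"tz":0,"wx":0,"wy":0,"wz":0},{"tx":-1.5,"ty":7.2,"tz":0,"wx":0,"wy":0,"wz":0}]' 1; python3 -m handwheel '[{"tx":0.1,"ty":1.2,"tz":0,"wx":0,"wy":0,"wz":0},{"tx":0.3,"ty":2.4,"tz":0,"wx":0,"wy":0,"wz":0},{"tx":0.6,"ty":3.6,"tz":0,"wx":0,"wy":0,"wz":0},{"tx":0.9,"ty":4.6,"tz":0,"wx":0,"wy":0,"wz":0},{"tx":1.0,"ty":4.9,"tz":0,"wx":0,"wy":0,"wz":0}]' 1;python3 - <<'E'
from h import *
rel([.4,-.2,.2],L[2])
p=snap('scene'); save(p,'s5.png')
p=snap('wrist'); save(p,'w13.png')
E
```

```text
time: 18.25
ee_pos: [0.5588, 0.3397, 0.2114]
tcp_rot: [1.146, 1.248, -1.175]
force: [-3.0, -2.0, 10.5]
grip_width: 0.0077
time: 18.67
ee_pos: [0.6084, 0.3429, 0.2002]
tcp_rot: [1.146, 1.248, -1.176]
force: [-3.6, -0.8, 5.2]
grip_width: 0.0078
t [  0.8 -24.4  52.8] w [0.003 0.006 0.018] | pos [0.608 0.343 0.2  ] yaw 0.067 q [0.41 0.49 1.24 0.   1.43 0.35] F [-3.6 -0.8  5.2] g 0.0078 time 18.7
```

View pics/s5.png

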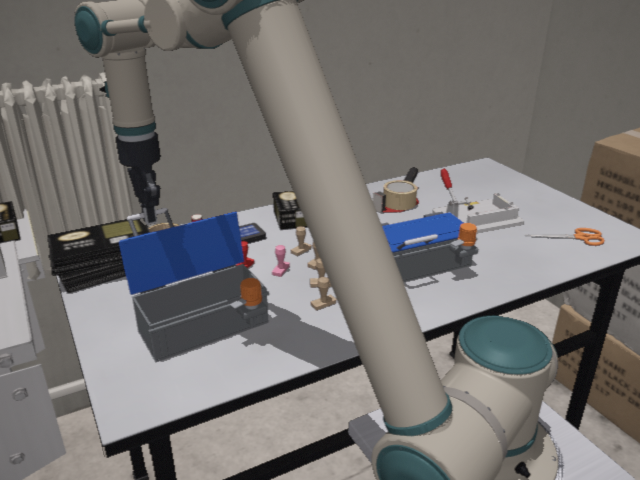

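View pics/w13.png

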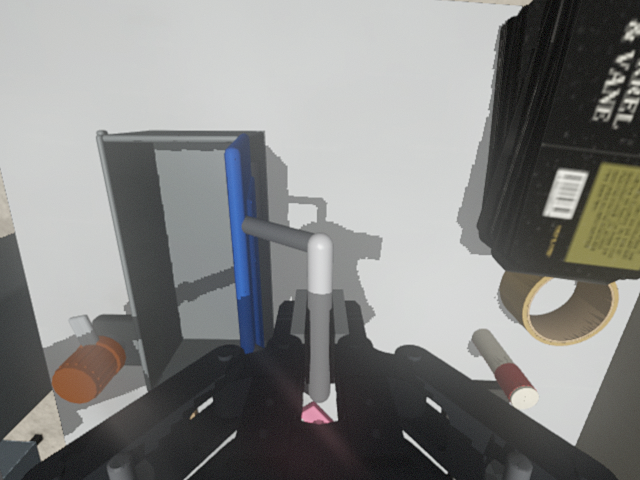

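```bash
python3 -m handwheel '[{"tx":0,"ty":0,"tz":0,"wx":0,"wy":0,"wz":0},{"tx":0,"ty":0,"tz":0,"wx":0,"wy":0,"wz":0},{"tx":-2,"ty":0,"tz":0,"wx":0,"wy":0,"wz":0},{"tx":-5,"ty":0,"tz":0,"wx":0,"wy":0,"wz":0},{"tx":-9,"ty":0,"tz":0,"wx":0,"wy":0,"wz":0}]' 0.75
python3 - <<'E'
from h import *
p=snap('top'); save(p,'t3.png')
p=snap('scene'); save(p,'s6.png')
r=ctrl.landmark_of(p,'stamp_1_mid'); print([(np.round(a['centre']),round(a['p'],2)) for a in r])
rel([.458,.1,.28],L[2])
E
```

```text
time: 19.18
ee_pos: [0.609, 0.3432, 0.2877]
tcp_rot: [1.142, 1.249, -1.179]
force: [0.3, 0.5, -0.2]
grip_width: 0.0215
[(array([305., 241.]), 0.82), (array([416., 268.]), 0.35)]
t [  1.7 -17.   23.4] w [0.004 0.003 0.006] | pos [0.612 0.345 0.295] yaw 0.068 q [ 0.41  0.46  1.07 -0.    1.62  0.35] F [-0.5  0.  -1. ] g 0.0215 time 19.3
```

View pics/t3.png

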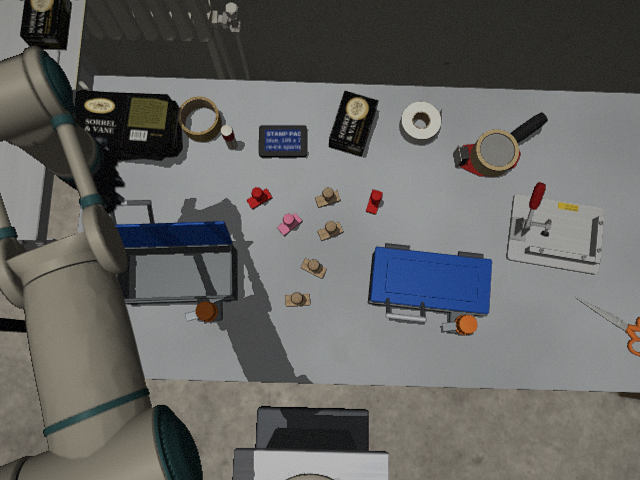

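Run:
```python
from h import *
p=snap('top'); im=p['image']
f=lambda x,y:(x/4+230,y/3.7+170)
S={'A':((268,472),(222,484),(321,479)),'B':((335,351),(293,343),(377,384)),'C':((404,209),(360,244),(446,212)),'D':((392,85),(348,119),(434,93))}
for k,(h,a,b) in S.items():
    A=onz(p,f(*a),.012);B=onz(p,f(*b),.012); d=A-B
    print(k,'head',onz(p,f(*h),.065).round(4),'footc',((A+B)/2).round(4),'len',np.linalg.norm(d).round(3),'long axis yaw',np.arctan2(d[1],d[0]).round(3))
cv2.imwrite('pics/c2.png',np.hstack([cv2.resize(im[y-16:y+16,x-16:x+16],None,fx=6,fy=6,interpolation=2) for x,y in ((297,299),(314,267),(331,231),(328,197))]))
```

```text
A head [0.4572 0.0378 0.065 ] footc [0.4564 0.0375 0.012 ] len 0.053 long axis yaw 1.654
B head [0.5255 0.0058 0.065 ] footc [0.5257 0.0059 0.012 ] len 0.051 long axis yaw 1.112
C head [ 0.6072 -0.0276  0.065 ] footc [ 0.607  -0.0286  0.012 ] len 0.051 long axis yaw 1.99
D head [ 0.6791 -0.0194  0.065 ] footc [ 0.6806 -0.02    0.012 ] len 0.05 long axis yaw 1.927
```

View pics/c2.png

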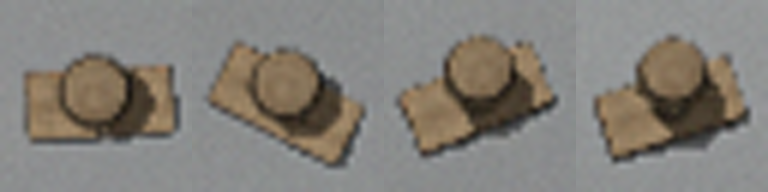

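```bash
python3 -m handwheel '[{"tx":0,"ty":-1.5,"tz":3.5,"wx":0,"wy":0,"wz":0},{"tx":0,"ty":-3,"tz":7,"wx":0,"wy":0,"wz":0},{"tx":0,"ty":-5,"tz":10.5,"wx":0,"wy":0,"wz":0},{"tx":0,"ty":-7,"tz":14,"wx":0,"wy":0,"wz":0},{"tx":1,"ty":-9,"tz":18,"wx":0,"wy":0,"wz":0}]' 0.5
python3 - <<'E'
from h import *
rel([.457,.0378,.14],0.08)
E
```

```text
time: 19.8
ee_pos: [0.5337, 0.1609, 0.2845]
tcp_rot: [1.15, 1.244, -1.168]
force: [1.7, -0.4, -0.1]
grip_width: 0.0428
t [14.6 -8.4 11.7] w [-0.011  0.005  0.01 ] | pos [0.534 0.161 0.285] yaw 0.069 q [ 0.17  0.23  1.44 -0.    1.48  0.1 ] F [ 1.7 -0.4 -0.1] g 0.0428 time 19.8
```

```bash
python3 -m handwheel '[{"tx":2,"ty":-1.9,"tz":2.6,"wx":0,"wy":0,"wz":0},{"tx":5,"ty":-3.8,"tz":5.2,"wx":0,"wy":0,"wz":0},{"tx":8,"ty":-5.6,"tz":7.8,"wx":0,"wy":0,"wz":0},{"tx":11,"ty":-7,"tz":10,"wx":0,"wy":0,"wz":0},{"tx":14,"ty":-8.4,"tz":11.7,"wx":-0.01,"wy":0,"wz":0.01}]' 0.5
python3 - <<'E'
from h import *
p=snap('wrist'); save(p,'w14.png'); print(proj(p,[.457,.0378,.07]))
rel([.457,.0378,.035],0.08)
E
```

```text
time: 20.22
ee_pos: [0.4551, 0.036, 0.1441]
tcp_rot: [1.147, 1.241, -1.153]
force: [0.1, 0.2, -0.1]
grip_width: 0.043
[319.42540424 245.72026684]
t [10.1  1.6 -0.3] w [-0.001  0.006  0.021] | pos [0.444 0.034 0.137] yaw 0.079 q [-0.07  0.17  1.9  -0.01  1.09 -0.15] F [-6.9 -3.2 -4.6] g 0.0431 time 20.3
```

View pics/w14.png

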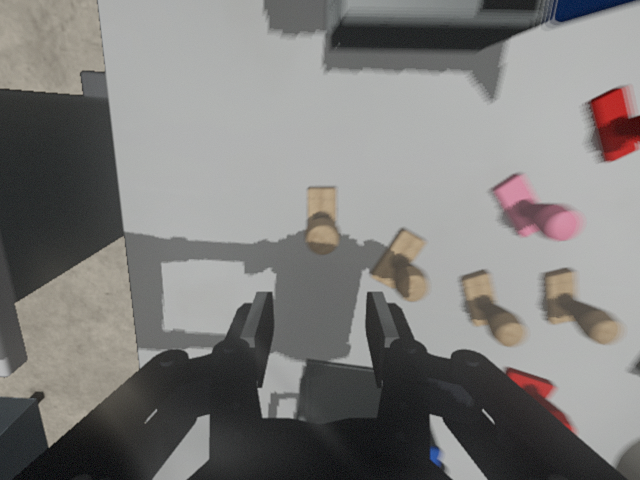

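```bash
python3 -m handwheel '[{"tx":0,"ty":0.6,"tz":0,"wx":0,"wy":0,"wz":0},{"tx":2,"ty":1.2,"tz":-0.3,"wx":0,"wy":0,"wz":0},{"tx":3,"ty":1.5,"tz":-0.3,"wx":0,"wy":0,"wz":0.02},{"tx":3,"ty":1.5,"tz":-0.3,"wx":0,"wy":0,"wz":0.02},{"tx":3,"ty":1.5,"tz":-0.3,"wx":0,"wy":0,"wz":0.02}]' 0.5
python3 - <<'E'
from h import *
p=snap('wrist'); save(p,'w15.png'); print(proj(p,[.457,.0378,.07]))
rel([.457,.0378,.035],0.08)
E
```

```text
time: 20.68
ee_pos: [0.4579, 0.0385, 0.1061]
tcp_rot: [1.145, 1.243, -1.154]
force: [0.8, -0.0, -0.2]
grip_width: 0.0425
[314.41936286 273.35012261]
t [ 7.2 -0.1  0. ] w [-0.     0.006  0.001] | pos [0.458 0.038 0.107] yaw 0.08 q [-0.06  0.22  1.93 -0.01  0.99 -0.14] F [0.9 0.5 1. ] g 0.0425 time 20.7
```

View pics/w15.png

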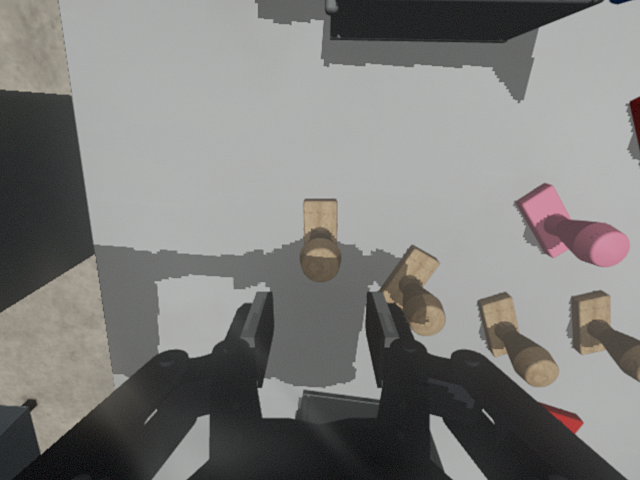

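```bash
python3 -m handwheel '[{"tx":2,"ty":-0.1,"tz":-0.2,"wx":0,"wy":0,"wz":0},{"tx":4,"ty":-0.1,"tz":-0.2,"wx":0,"wy":0,"wz":0},{"tx":6,"ty":-0.1,"tz":-0.2,"wx":0,"wy":0,"wz":0},{"tx":7.2,"ty":-0.1,"tz":-0.2,"wx":0,"wy":0,"wz":0},{"tx":7.2,"ty":-0.1,"tz":-0.2,"wx":0,"wy":0,"wz":0}]' 0.5;python3 -m handwheel '[{"tx":0,"ty":0,"tz":0,"wx":0,"wy":0,"wz":0},{"tx":0,"ty":0,"tz":0,"wx":0,"wy":0,"wz":0},{"tx":0,"ty":0,"tz":0,"wx":0,"wy":0,"wz":0},{"tx":0,"ty":0,"tz":0,"wx":0,"wy":0,"wz":0},{"tx":0,"ty":0,"tz":0,"wx":0,"wy":0,"wz":0}]' 1
python3 - <<'E'
from h import *
p=snap('wrist'); save(p,'w16.png')
rel([.457,.0378,.035],0.08)
E
```

```text
time: 21.15
ee_pos: [0.4565, 0.0402, 0.0335]
tcp_rot: [1.144, 1.244, -1.155]
force: [-0.7, 0.3, -0.3]
grip_width: 0.0428
time: 21.57
ee_pos: [0.4576, 0.0402, 0.0346]
tcp_rot: [1.145, 1.242, -1.153]
force: [-0.1, 0.0, 3.9]
grip_width: 0.0228
t [-0.  -0.1  0.2] w [-0.     0.006  0.001] | pos [0.458 0.04  0.035] yaw 0.08 q [-0.06  0.31  2.03 -0.01  0.8  -0.13] F [0.3 0.8 4.5] g 0.0227 time 21.6
```

View pics/w16.png

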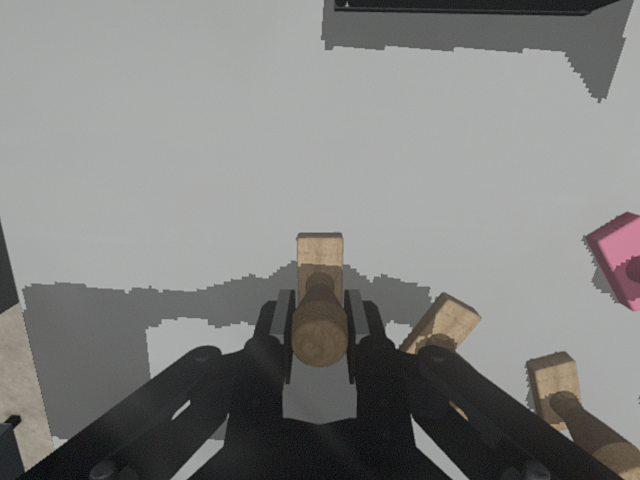

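```bash
python3 -m handwheel '[{"tx":-3,"ty":0,"tz":0,"wx":0,"wy":0,"wz":0},{"tx":-6,"ty":0,"tz":0,"wx":-0.05,"wy":0,"wz":0},{"tx":-10,"ty":0,"tz":-1,"wx":-0.15,"wy":0,"wz":0},{"tx":-13,"ty":0,"tz":-3,"wx":-0.25,"wy":0,"wz":0},{"tx":-16,"ty":0.5,"tz":-6,"wx":-0.35,"wy":0,"wz":0}]' 1
python3 - <<'E'
from h import *
rel(cw(L,.002,.075,.195),L[2]+np.pi/2)
E
```

```text
time: 22.03
ee_pos: [0.457, 0.0996, 0.1956]
tcp_rot: [0.88, 1.379, -0.89]
force: [1.3, -0.1, -1.8]
grip_width: 0.0228
t [ -0.1  14.7 -22.1] w [-1.203  0.004  0.006] | pos [0.457 0.1   0.196] yaw 0.432 q [ 0.07  0.14  1.78 -0.01  1.22 -0.36] F [ 1.3 -0.1 -1.8] g 0.0228 time 22.0
```

```bash
python3 -m handwheel '[{"tx":-0.5,"ty":2,"tz":-3,"wx":-0.12,"wy":0,"wz":0},{"tx":-0.5,"ty":4,"tz":-6,"wx":-0.24,"wy":0,"wz":0},{"tx":-0.5,"ty":6,"tz":-9,"wx":-0.36,"wy":0,"wz":0},{"tx":-0.5,"ty":8,"tz":-12,"wx":-0.48,"wy":0,"wz":0},{"tx":-0.5,"ty":10,"tz":-15,"wx":-0.6,"wy":0,"wz":0}]' 1;python3 - <<'E'
from h import *
rel(cw(L,.002,.075,.195),L[2]+np.pi/2)
E
```

```text
time: 22.45
ee_pos: [0.4846, 0.2793, 0.1995]
tcp_rot: [0.412, 1.528, -0.423]
force: [1.0, -0.5, -1.4]
grip_width: 0.0222
t [ 0.4  7.8 -3.1] w [-0.597  0.002  0.007] | pos [0.485 0.279 0.199] yaw 1.038 q [ 0.4   0.27  1.59 -0.01  1.28 -0.63] F [ 1.  -0.5 -1.4] g 0.0222 time 22.4
```

```bash
python3 -m handwheel '[{"tx":0,"ty":2,"tz":-0.8,"wx":-0.12,"wy":0,"wz":0},{"tx":0,"ty":4,"tz":-1.6,"wx":-0.24,"wy":0,"wz":0},{"tx":0,"ty":6,"tz":-2.4,"wx":-0.36,"wy":0,"wz":0},{"tx":0,"ty":7.8,"tz":-3.1,"wx":-0.48,"wy":0,"wz":0},{"tx":0,"ty":7.8,"tz":-3.1,"wx":-0.6,"wy":0,"wz":0}]' 1;python3 - <<'E'
from h import *
rel(cw(L,.002,.075,.044),L[2]+np.pi/2)
p=snap('wrist'); save(p,'w17.png')
E
```

```text
time: 22.87
ee_pos: [0.4977, 0.3659, 0.1983]
tcp_rot: [-0.063, 1.57, 0.056]
force: [0.1, -0.1, -0.5]
grip_width: 0.0224
t [15.4 -0.3 -0. ] w [ 0.012 -0.     0.005] | pos [0.498 0.366 0.198] yaw 1.647 q [ 0.52  0.36  1.46 -0.    1.32 -1.12] F [ 0.1 -0.1 -0.5] g 0.0224 time 22.9
```

View pics/w17.png

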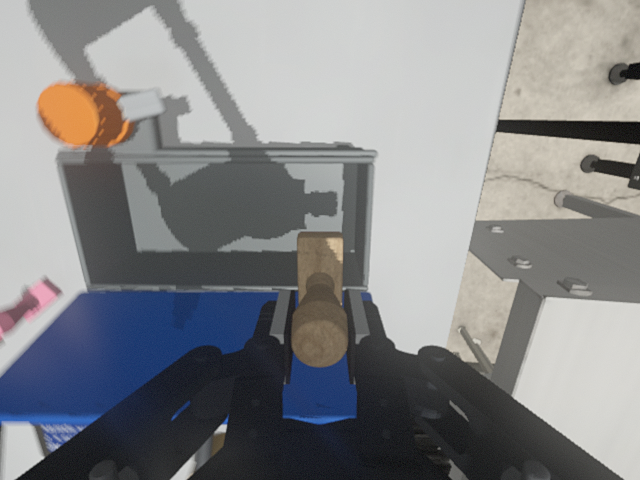

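```bash
python3 -m handwheel '[{"tx":2.5,"ty":-0.3,"tz":0,"wx":0.01,"wy":0,"wz":0},{"tx":5,"ty":-0.3,"tz":0,"wx":0.01,"wy":0,"wz":0},{"tx":7.5,"ty":-0.3,"tz":0,"wx":0.01,"wy":0,"wz":0},{"tx":9.5,"ty":-0.3,"tz":0,"wx":0.01,"wy":0,"wz":0},{"tx":10.5,"ty":-0.3,"tz":0,"wx":0.01,"wy":0,"wz":0}]' 1;python3 - <<'E'
from h import *
rel(cw(L,.002,.075,.042),L[2]+np.pi/2)
p=snap('wrist'); save(p,'w18.png')
E
```

```text
time: 23.33
ee_pos: [0.4954, 0.3585, 0.0903]
tcp_rot: [-0.06, 1.576, 0.044]
force: [-0.1, 0.1, -0.1]
grip_width: 0.0229
t [4.8 0.4 0.3] w [ 0.003 -0.006  0.01 ] | pos [0.495 0.359 0.09 ] yaw 1.637 q [ 0.52  0.44  1.62 -0.01  1.09 -1.12] F [-0.1  0.1 -0.1] g 0.0229 time 23.3
```

View pics/w18.png

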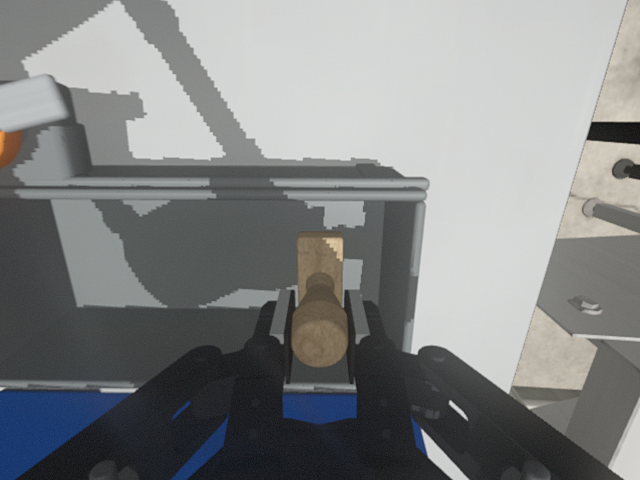

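```bash
python3 -m handwheel '[{"tx":2,"ty":0.3,"tz":0.3,"wx":0,"wy":0,"wz":0},{"tx":4,"ty":0.3,"tz":0.3,"wx":0,"wy":0,"wz":0},{"tx":4.9,"ty":0.3,"tz":0.3,"wx":0,"wy":0,"wz":0},{"tx":4.9,"ty":0.3,"tz":0.3,"wx":0,"wy":0,"wz":0},{"tx":4.9,"ty":0.3,"tz":0.3,"wx":0,"wy":0,"wz":0}]' 1;python3 -m handwheel '[{"tx":0,"ty":0,"tz":0,"wx":0,"wy":0,"wz":0},{"tx":0,"ty":0,"tz":0,"wx":0,"wy":0,"wz":0},{"tx":0,"ty":0,"tz":0,"wx":0,"wy":0,"wz":0},{"tx":-1,"ty":0,"tz":0,"wx":0,"wy":0,"wz":0},{"tx":-4,"ty":0,"tz":0,"wx":0,"wy":0,"wz":0}]' 0.6;python3 -m handwheel '[{"tx":-4,"ty":0,"tz":0,"wx":0,"wy":0,"wz":0},{"tx":-8,"ty":0,"tz":0,"wx":0,"wy":0,"wz":0},{"tx":-11,"ty":0,"tz":0,"wx":0.1,"wy":0,"wz":0},{"tx":-12,"ty":0,"tz":0,"wx":0.2,"wy":0,"wz":0},{"tx":-12,"ty":0,"tz":0,"wx":0.3,"wy":0,"wz":0}]' 0.5;python3 - <<'E'
from h import *
p=snap('wrist'); save(p,'w19.png')
p=snap('top'); save(p,'t4.png')
rel([.5255,.0068,.2],-.46)
E
```

```text
time: 23.8
ee_pos: [0.4981, 0.3611, 0.0413]
tcp_rot: [-0.06, 1.576, 0.044]
force: [-0.1, 0.2, -1.2]
grip_width: 0.0224
time: 24.22
ee_pos: [0.4955, 0.3598, 0.0784]
tcp_rot: [-0.063, 1.584, 0.04]
force: [0.3, 0.3, 0.1]
grip_width: 0.0342
time: 24.63
ee_pos: [0.4992, 0.3629, 0.2041]
tcp_rot: [0.179, 1.567, -0.196]
force: [-0.7, -0.2, 0.8]
grip_width: 0.0425
t [  0.5 -33.9  11. ] w [1.797 0.009 0.018] | pos [0.497 0.362 0.2  ] yaw 1.337 q [ 0.52  0.36  1.45 -0.01  1.34 -0.82] F [1.1 1.  0.8] g 0.0431 time 24.7
```

View pics/w19.png

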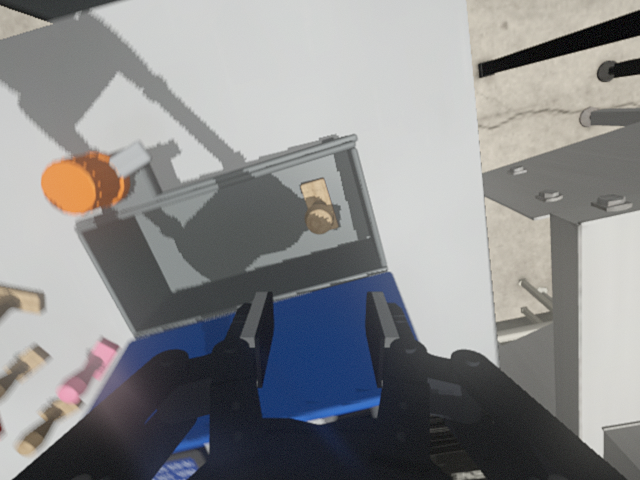

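View pics/t4.png

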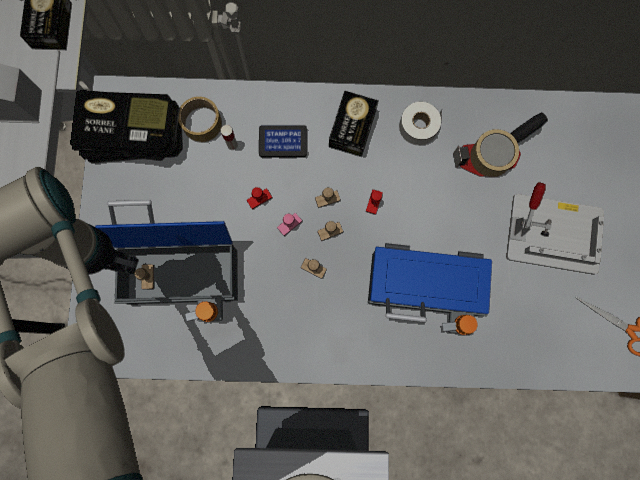

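```bash
python3 -m handwheel '[{"tx":0.3,"ty":-4,"tz":1.3,"wx":0.12,"wy":0,"wz":0},{"tx":0.3,"ty":-8,"tz":2.6,"wx":0.24,"wy":0,"wz":0},{"tx":0.3,"ty":-12,"tz":3.9,"wx":0.36,"wy":0,"wz":0},{"tx":0.3,"ty":-16,"tz":5.2,"wx":0.48,"wy":0,"wz":0.01},{"tx":0.3,"ty":-20,"tz":6.5,"wx":0.6,"wy":0,"wz":0.01}]' 0.5;python3 - <<'E'
from h import *
rel([.526,.008,.18],-.46)
E
```

```text
time: 25.15
ee_pos: [0.5132, 0.1522, 0.1998]
tcp_rot: [0.647, 1.475, -0.66]
force: [0.3, -0.2, -0.3]
grip_width: 0.0428
t [ 2.  -8.7 11.6] w [1.194 0.005 0.008] | pos [0.513 0.152 0.2  ] yaw 0.734 q [ 0.16  0.24  1.63 -0.    1.27 -0.57] F [ 0.3 -0.2 -0.3] g 0.0428 time 25.1
```

```bash
python3 -m handwheel '[{"tx":0,"ty":-1.7,"tz":2.3,"wx":0.12,"wy":0,"wz":0},{"tx":0.5,"ty":-3.4,"tz":4.6,"wx":0.24,"wy":0,"wz":0},{"tx":1,"ty":-5.1,"tz":6.9,"wx":0.36,"wy":0,"wz":0},{"tx":1.5,"ty":-6.8,"tz":9.2,"wx":0.48,"wy":0,"wz":0},{"tx":2,"ty":-8.4,"tz":11.2,"wx":0.6,"wy":0,"wz":0}]' 0.5;python3 -m handwheel '[{"tx":0.5,"ty":0,"tz":0,"wx":0.12,"wy":0,"wz":0},{"tx":1.5,"ty":0,"tz":0,"wx":0.24,"wy":0,"wz":0},{"tx":2.5,"ty":0,"tz":0,"wx":0.36,"wy":0,"wz":0},{"tx":3.5,"ty":0,"tz":0,"wx":0.48,"wy":0,"wz":0},{"tx":4.5,"ty":0,"tz":0,"wx":0.59,"wy":0,"wz":0}]' 0.5;python3 - <<'E'
from h import *
rel([.526,.008,.035],-.46)
p=snap('wrist'); save(p,'w20.png'); print(proj(p,[.526,.008,.07]))
E
```

```text
time: 25.57
ee_pos: [0.5254, 0.0109, 0.18]
tcp_rot: [1.105, 1.271, -1.121]
force: [-0.6, -0.7, 0.0]
grip_width: 0.0429
time: 25.98
ee_pos: [0.5244, 0.0104, 0.1343]
tcp_rot: [1.531, 0.954, -1.551]
force: [0.6, -0.4, -0.4]
grip_width: 0.0425
t [9.9 0.3 0.1] w [-0.002  0.009  0.006] | pos [0.524 0.01  0.134] yaw -0.462 q [-0.11  0.28  1.76 -0.01  1.11  0.36] F [ 0.6 -0.4 -0.4] g 0.0425 time 26.0
[320.90571853 256.79143221]
```

View pics/w20.png

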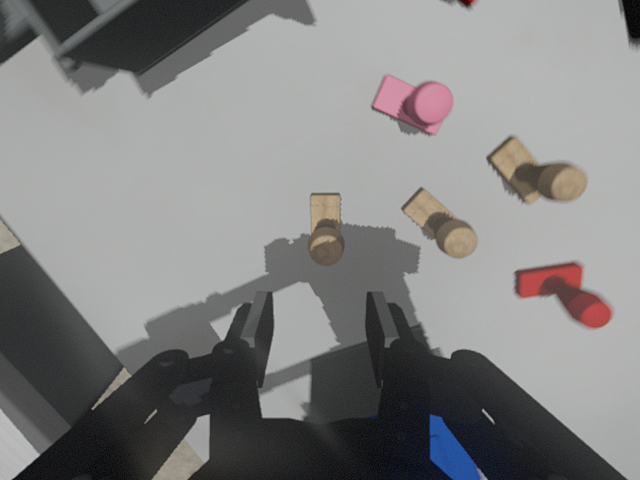

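```bash
python3 -m handwheel '[{"tx":2.5,"ty":0.4,"tz":0,"wx":0,"wy":0,"wz":0},{"tx":5,"ty":0.4,"tz":0,"wx":0,"wy":0,"wz":0},{"tx":7.5,"ty":0.4,"tz":0,"wx":0,"wy":0,"wz":0},{"tx":9.9,"ty":0.4,"tz":0,"wx":0,"wy":0,"wz":0},{"tx":9.9,"ty":0.4,"tz":0,"wx":0,"wy":0,"wz":0}]' 0.5;python3 -m handwheel '[{"tx":0,"ty":0,"tz":0,"wx":0,"wy":0,"wz":0},{"tx":0,"ty":0,"tz":0,"wx":0,"wy":0,"wz":0},{"tx":0,"ty":0,"tz":0,"wx":0,"wy":0,"wz":0},{"tx":0,"ty":0,"tz":0,"wx":0,"wy":0,"wz":0},{"tx":0,"ty":0,"tz":0,"wx":0,"wy":0,"wz":0}]' 1
python3 - <<'E'
from h import *
p=snap('wrist'); save(p,'w21.png')
rel(cw(L,.002,.025,.195),L[2]+np.pi/2)
E
```

```text
time: 26.45
ee_pos: [0.5213, 0.0087, 0.0295]
tcp_rot: [1.523, 0.963, -1.562]
force: [-0.5, 0.5, -0.4]
grip_width: 0.0427
time: 26.87
ee_pos: [0.5222, 0.0087, 0.0307]
tcp_rot: [1.524, 0.962, -1.56]
force: [-0.0, 0.4, -1.0]
grip_width: 0.0234
t [-16.5 -15.7 -26. ] w [-2.096 -0.01   0.024] | pos [0.522 0.009 0.03 ] yaw -0.461 q [-0.11  0.4   1.88 -0.01  0.88  0.35] F [ 0.   0.1 -0.3] g 0.0236 time 26.9
```

View pics/w21.png

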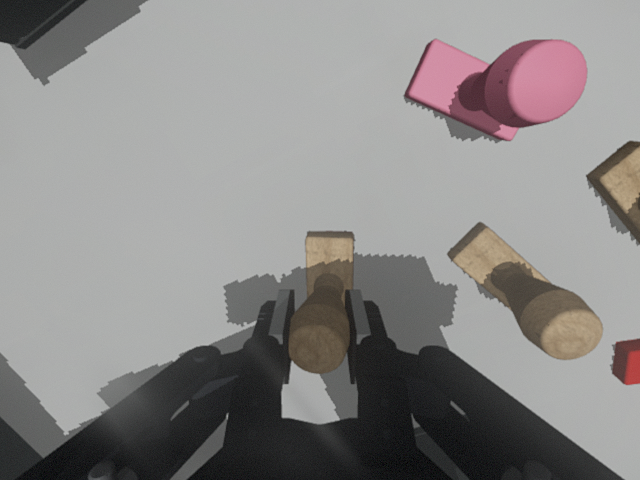

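```bash
python3 -m handwheel '[{"tx":-4,"ty":0,"tz":0,"wx":0,"wy":0,"wz":0.02},{"tx":-8,"ty":0,"tz":0,"wx":-0.1,"wy":0,"wz":0.02},{"tx":-12,"ty":0,"tz":0,"wx":-0.22,"wy":0,"wz":0.02},{"tx":-15,"ty":-1,"tz":-2,"wx":-0.34,"wy":0,"wz":0.02},{"tx":-16.5,"ty":-3,"tz":-5,"wx":-0.46,"wy":0,"wz":0.02}]' 1
python3 - <<'E'
from h import *
rel(cw(L,.002,.025,.195),L[2]+np.pi/2)
E
```

```text
time: 27.33
ee_pos: [0.5244, 0.0657, 0.2007]
tcp_rot: [1.205, 1.196, -1.207]
force: [0.8, 0.1, -0.7]
grip_width: 0.023
t [  0.3  -2.3 -24.6] w [-1.634  0.015  0.002] | pos [0.524 0.066 0.201] yaw 0.001 q [ 0.    0.22  1.66 -0.01  1.25  0.  ] F [ 0.8  0.1 -0.7] g 0.023 time 27.3
```

```bash
python3 -m handwheel '[{"tx":0.3,"ty":0,"tz":-3,"wx":-0.12,"wy":0,"wz":0},{"tx":0.3,"ty":-0.5,"tz":-6,"wx":-0.24,"wy":0,"wz":0},{"tx":0.3,"ty":-1,"tz":-9,"wx":-0.36,"wy":0,"wz":0},{"tx":0.3,"ty":-1.5,"tz":-12,"wx":-0.48,"wy":0,"wz":0},{"tx":0.3,"ty":-2,"tz":-16,"wx":-0.6,"wy":0.01,"wz":0}]' 1
python3 - <<'E'
from h import *
rel(cw(L,.002,.025,.195),L[2]+np.pi/2)
E
```

```text
time: 27.75
ee_pos: [0.5037, 0.2261, 0.1966]
tcp_rot: [0.752, 1.43, -0.75]
force: [0.4, 0.3, -0.5]
grip_width: 0.0232
t [ 0.1  4.7 -7.2] w [-1.028e+00  7.000e-03 -1.000e-03] | pos [0.504 0.226 0.197] yaw 0.607 q [ 0.3   0.26  1.62 -0.    1.26 -0.31] F [ 0.4  0.3 -0.5] g 0.0232 time 27.8
```

```bash
python3 -m handwheel '[{"tx":0,"ty":1,"tz":-1.5,"wx":-0.12,"wy":0,"wz":0},{"tx":0,"ty":2,"tz":-3,"wx":-0.24,"wy":0,"wz":0},{"tx":0,"ty":3,"tz":-4.5,"wx":-0.36,"wy":0,"wz":0},{"tx":0,"ty":4,"tz":-6,"wx":-0.48,"wy":0,"wz":0},{"tx":0,"ty":4.7,"tz":-7.2,"wx":-0.6,"wy":0.01,"wz":0}]' 1; python3 -m handwheel '[{"tx":0,"ty":0,"tz":0,"wx":-0.12,"wy":0,"wz":0},{"tx":1,"ty":0,"tz":0,"wx":-0.24,"wy":0,"wz":0},{"tx":2,"ty":0,"tz":0,"wx":-0.36,"wy":0,"wz":0},{"tx":4,"ty":0,"tz":0,"wx":-0.43,"wy":0,"wz":0},{"tx":5,"ty":0,"tz":0,"wx":-0.43,"wy":0,"wz":0}]' 1;python3 - <<'E'
from h import *
rel(cw(L,.002,.025,.037),L[2]+np.pi/2)
p=snap('wrist'); save(p,'w22.png')
E
```

```text
time: 28.17
ee_pos: [0.5007, 0.3138, 0.1969]
tcp_rot: [0.284, 1.554, -0.276]
force: [-0.1, -0.1, -0.8]
grip_width: 0.0237
time: 28.58
ee_pos: [0.4997, 0.3138, 0.1457]
tcp_rot: [-0.055, 1.572, 0.062]
force: [-0.5, -0.5, -1.1]
grip_width: 0.0235
t [10.9 -0.2  0.1] w [ 0.011 -0.002 -0.005] | pos [0.5   0.314 0.146] yaw 1.646 q [ 0.44  0.36  1.61  0.01  1.18 -1.21] F [-0.5 -0.5 -1.1] g 0.0235 time 28.6
```

View pics/w22.png

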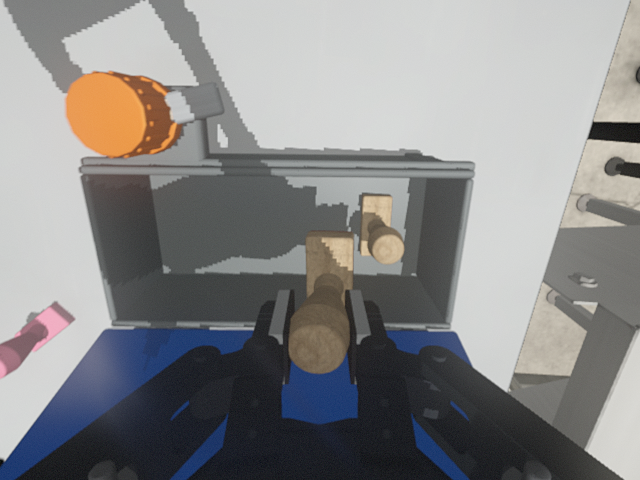

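```bash
python3 -m handwheel '[{"tx":2.5,"ty":-0.2,"tz":0,"wx":0.01,"wy":0,"wz":0},{"tx":5,"ty":-0.2,"tz":0,"wx":0.01,"wy":0,"wz":0},{"tx":7.5,"ty":-0.2,"tz":0,"wx":0.01,"wy":0,"wz":0},{"tx":9.2,"ty":-0.2,"tz":0,"wx":0.01,"wy":0,"wz":0},{"tx":9.2,"ty":-0.2,"tz":0,"wx":0.01,"wy":0,"wz":0}]' 1;python3 - <<'E'
from h import *
rel(cw(L,.002,.025,.037),L[2]+np.pi/2)
E
```

```text
time: 29.05
ee_pos: [0.4959, 0.3102, 0.0489]
tcp_rot: [-0.047, 1.582, 0.047]
force: [0.1, 0.8, -0.5]
grip_width: 0.0232
t [1.2 0.2 0.5] w [-0.004 -0.012 -0.001] | pos [0.496 0.31  0.049] yaw 1.631 q [ 0.44  0.45  1.73  0.01  0.97 -1.2 ] F [ 0.1  0.8 -0.5] g 0.0232 time 29.1
```

```bash
python3 -m handwheel '[{"tx":0.6,"ty":0.1,"tz":0.4,"wx":0,"wy":-0.01,"wz":0},{"tx":1.2,"ty":0.1,"tz":0.4,"wx":0,"wy":-0.01,"wz":0},{"tx":1.2,"ty":0.1,"tz":0.4,"wx":0,"wy":-0.01,"wz":0},{"tx":1.2,"ty":0.1,"tz":0.4,"wx":0,"wy":-0.01,"wz":0},{"tx":1.2,"ty":0.1,"tz":0.4,"wx":0,"wy":-0.01,"wz":0}]' 1;python3 -m handwheel '[{"tx":0,"ty":0,"tz":0,"wx":0,"wy":0,"wz":0},{"tx":0,"ty":0,"tz":0,"wx":0,"wy":0,"wz":0},{"tx":0,"ty":0,"tz":0,"wx":0,"wy":0,"wz":0},{"tx":-1,"ty":0,"tz":0,"wx":0,"wy":0,"wz":0},{"tx":-4,"ty":0,"tz":0,"wx":0,"wy":0,"wz":0}]' 0.6;python3 -m handwheel '[{"tx":-4,"ty":0,"tz":0,"wx":0,"wy":0,"wz":0},{"tx":-8,"ty":0,"tz":0,"wx":0,"wy":0,"wz":0},{"tx":-11,"ty":0,"tz":0,"wx":0.1,"wy":0,"wz":0},{"tx":-12,"ty":0,"tz":0,"wx":0.2,"wy":0,"wz":0},{"tx":-12,"ty":0,"tz":0,"wx":0.3,"wy":0,"wz":0}]' 0.5;python3 - <<'E'
from h import *
p=snap('wrist'); save(p,'w23.png')
p=snap('top'); save(p,'t5.png')
rel([.6075,-.026,.18],.42)
E
```

```text
time: 29.47
ee_pos: [0.5003, 0.3118, 0.0377]
tcp_rot: [-0.046, 1.571, 0.048]
force: [0.2, 0.4, -1.3]
grip_width: 0.0235
time: 29.88
ee_pos: [0.4973, 0.3102, 0.0749]
tcp_rot: [-0.049, 1.579, 0.045]
force: [-0.4, 0.4, 0.6]
grip_width: 0.034
time: 30.3
ee_pos: [0.5005, 0.3116, 0.2003]
tcp_rot: [0.193, 1.563, -0.191]
force: [-0.4, 0.1, 0.5]
grip_width: 0.0425
t [  1.7 -30.1  18.6] w [ 0.911 -0.004  0.005] | pos [0.499 0.311 0.197] yaw 1.331 q [ 0.44  0.32  1.53  0.    1.3  -0.89] F [-0.1 -0.   0.8] g 0.0425 time 30.4
```

View pics/w23.png

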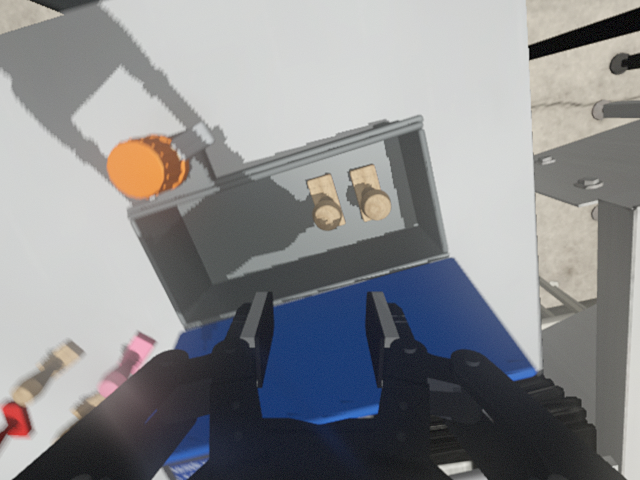

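View pics/t5.png

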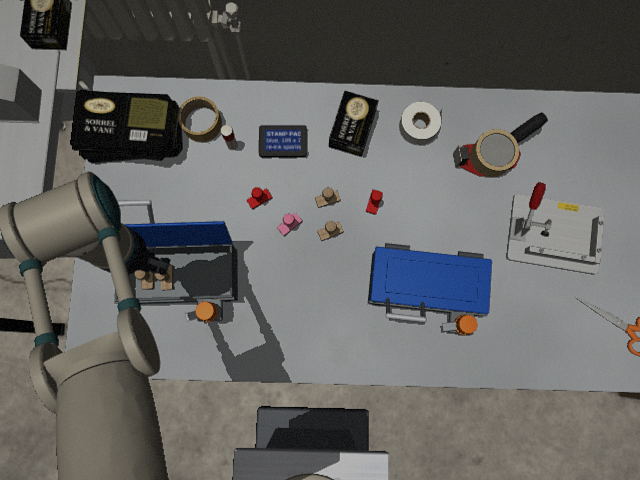

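```bash
python3 -m handwheel '[{"tx":-0.5,"ty":-4,"tz":0.8,"wx":0.12,"wy":0,"wz":0},{"tx":-1,"ty":-8,"tz":1.8,"wx":0.24,"wy":0,"wz":0},{"tx":-1,"ty":-12,"tz":3,"wx":0.36,"wy":0,"wz":0},{"tx":-1,"ty":-16,"tz":5,"wx":0.48,"wy":0,"wz":0},{"tx":0,"ty":-20,"tz":8,"wx":0.6,"wy":0,"wz":0}]' 0.5;python3 - <<'E'
from h import *
rel([.6075,-.026,.15],.42)
E
```

```text
time: 30.82
ee_pos: [0.5232, 0.107, 0.2005]
tcp_rot: [0.655, 1.473, -0.661]
force: [0.6, 0.6, 0.8]
grip_width: 0.043
t [ 5.  -2.5 15.5] w [ 0.309 -0.001  0.005] | pos [0.523 0.107 0.201] yaw 0.729 q [ 0.07  0.24  1.64 -0.    1.27 -0.66] F [0.6 0.6 0.8] g 0.043 time 30.8
```

```bash
python3 -m handwheel '[{"tx":0.5,"ty":-0.6,"tz":3.9,"wx":0.12,"wy":0,"wz":0},{"tx":1.5,"ty":-1.2,"tz":7.8,"wx":0.24,"wy":0,"wz":0},{"tx":3,"ty":-1.8,"tz":11.7,"wx":0.31,"wy":0,"wz":0},{"tx":4,"ty":-2.5,"tz":15.2,"wx":0.31,"wy":0,"wz":0},{"tx":5,"ty":-2.5,"tz":15.5,"wx":0.31,"wy":0,"wz":0}]' 0.5;python3 - <<'E'
from h import *
rel([.6075,-.026,.035],.42)
p=snap('wrist'); save(p,'w24.png'); print(proj(p,[.6075,-.026,.07]))
E
```

```text
time: 31.23
ee_pos: [0.6106, -0.0314, 0.149]
tcp_rot: [0.892, 1.378, -0.902]
force: [0.2, -0.1, 0.8]
grip_width: 0.0428
t [11.4 -0.  -0.7] w [-0.003  0.004  0.005] | pos [ 0.611 -0.031  0.149] yaw 0.417 q [-0.16  0.39  1.55 -0.01  1.21 -0.58] F [ 0.2 -0.1  0.8] g 0.0428 time 31.2
[316.37786175 236.2503777 ]
```

View pics/w24.png

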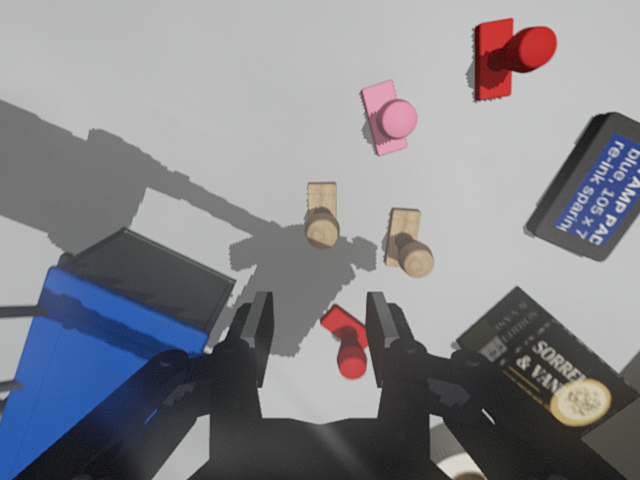

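```bash
python3 -m handwheel '[{"tx":2.5,"ty":0,"tz":-0.6,"wx":0,"wy":0,"wz":0},{"tx":5,"ty":0,"tz":-0.6,"wx":0,"wy":0,"wz":0},{"tx":7.5,"ty":0,"tz":-0.6,"wx":0,"wy":0,"wz":0},{"tx":10,"ty":0,"tz":-0.6,"wx":0,"wy":0,"wz":0},{"tx":11.4,"ty":0,"tz":-0.6,"wx":0,"wy":0,"wz":0}]' 0.55;python3 -m handwheel '[{"tx":0,"ty":0,"tz":0,"wx":0,"wy":0,"wz":0},{"tx":0,"ty":0,"tz":0,"wx":0,"wy":0,"wz":0},{"tx":0,"ty":0,"tz":0,"wx":0,"wy":0,"wz":0},{"tx":0,"ty":0,"tz":0,"wx":0,"wy":0,"wz":0},{"tx":0,"ty":0,"tz":0,"wx":0,"wy":0,"wz":0}]' 1
python3 - <<'E'
from h import *
p=snap('wrist'); save(p,'w25.png')
rel(cw(L,.002,-.025,.195),L[2]+np.pi/2)
E
```

```text
time: 31.7
ee_pos: [0.6013, -0.022, 0.0301]
tcp_rot: [0.889, 1.392, -0.903]
force: [-0.0, -0.1, 0.5]
grip_width: 0.0385
time: 32.12
ee_pos: [0.6022, -0.0219, 0.0316]
tcp_rot: [0.889, 1.389, -0.901]
force: [0.5, 0.5, -0.5]
grip_width: 0.023
t [-16.3   2.5 -30. ] w [-1.214 -0.011  0.008] | pos [ 0.602 -0.022  0.031] yaw 0.421 q [-0.15  0.49  1.71 -0.    0.96 -0.57] F [-0.6 -0.5 -0.9] g 0.0229 time 32.2
```

View pics/w25.png

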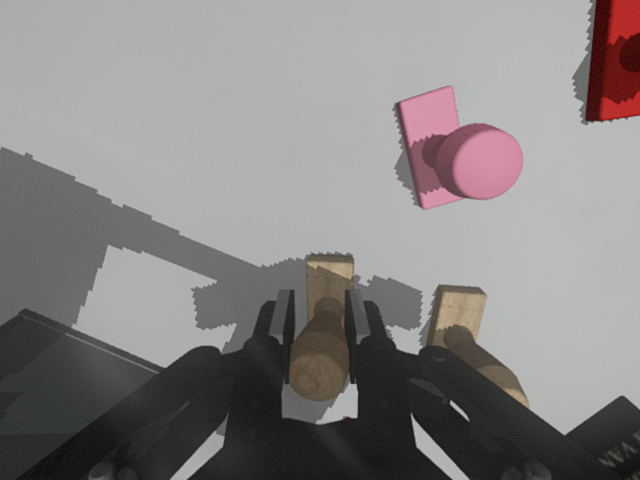

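```bash
python3 -m handwheel '[{"tx":0,"ty":0,"tz":0,"wx":0,"wy":0,"wz":0},{"tx":0,"ty":0,"tz":0,"wx":0,"wy":0,"wz":0},{"tx":-0.3,"ty":0,"tz":0.3,"wx":0,"wy":0,"wz":0},{"tx":-0.3,"ty":0,"tz":0.6,"wx":0,"wy":0,"wz":0},{"tx":-0.3,"ty":0,"tz":0.6,"wx":0,"wy":0,"wz":0}]' 0.55;python3 -m handwheel '[{"tx":0,"ty":0,"tz":0,"wx":0,"wy":0,"wz":0},{"tx":0,"ty":0,"tz":0,"wx":0,"wy":0,"wz":0},{"tx":0,"ty":0,"tz":0,"wx":0,"wy":0,"wz":0},{"tx":0,"ty":0,"tz":0,"wx":0,"wy":0,"wz":0},{"tx":0,"ty":0,"tz":0,"wx":0,"wy":0,"wz":0}]' 1
python3 - <<'E'
from h import *
p=snap('wrist'); save(p,'w26.png')
rel(cw(L,.002,-.025,.195),L[2]+np.pi/2)
E
```

```text
time: 32.58
ee_pos: [0.6054, -0.0282, 0.0348]
tcp_rot: [0.889, 1.388, -0.901]
force: [1.3, 0.2, -0.5]
grip_width: 0.0383
time: 33.0
ee_pos: [0.6059, -0.0283, 0.035]
tcp_rot: [0.89, 1.387, -0.901]
force: [1.0, -0.5, 1.9]
grip_width: 0.0234
t [-15.9   2.4 -30.7] w [-1.214 -0.008  0.007] | pos [ 0.606 -0.028  0.035] yaw 0.42 q [-0.16  0.49  1.69 -0.    0.96 -0.58] F [1.5 0.2 0.9] g 0.0231 time 33.0
```

View pics/w26.png

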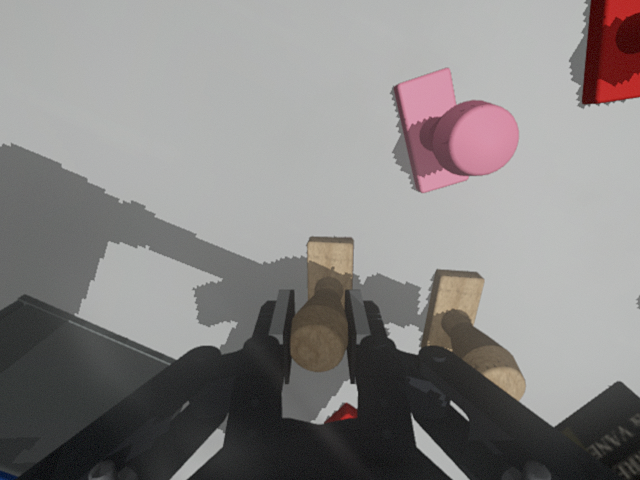

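```bash
python3 -m handwheel '[{"tx":-4,"ty":0,"tz":0,"wx":0,"wy":0,"wz":0},{"tx":-8,"ty":0,"tz":0,"wx":-0.1,"wy":0,"wz":0},{"tx":-12,"ty":-1,"tz":0,"wx":-0.2,"wy":0,"wz":0},{"tx":-15,"ty":-2,"tz":-2,"wx":-0.3,"wy":0,"wz":0},{"tx":-16.5,"ty":-4,"tz":-5,"wx":-0.4,"wy":0,"wz":0}]' 1
python3 - <<'E'
from h import *
rel([.5,.12,.2],1.4)
rel(cw(L,.002,-.025,.195),L[2]+np.pi/2)
E
```

```text
time: 33.47
ee_pos: [0.5543, 0.0001, 0.2044]
tcp_rot: [0.582, 1.491, -0.588]
force: [-0.7, 0.6, 0.4]
grip_width: 0.0231
t [  0.4   5.1 -12.1] w [-0.577  0.     0.004] | pos [0.554 0.    0.204] yaw 0.823 q [-0.12  0.26  1.59 -0.    1.29 -0.95] F [-0.7  0.6  0.4] g 0.0231 time 33.5
t [  0.9  15.8 -21.5] w [-0.812 -0.     0.004] | pos [0.554 0.    0.204] yaw 0.823 q [-0.12  0.26  1.59 -0.    1.29 -0.95] F [-0.7  0.6  0.4] g 0.0231 time 33.5
```

```bash
python3 -m handwheel '[{"tx":0.3,"ty":1.5,"tz":-3.6,"wx":-0.12,"wy":0,"wz":0},{"tx":0.3,"ty":3,"tz":-7.2,"wx":-0.24,"wy":0,"wz":0},{"tx":0.3,"ty":4.5,"tz":-10.5,"wx":-0.36,"wy":0,"wz":0},{"tx":0.3,"ty":7,"tz":-13,"wx":-0.48,"wy":0,"wz":0},{"tx":0.3,"ty":10,"tz":-16,"wx":-0.6,"wy":0,"wz":0}]' 1
python3 - <<'E'
from h import *
rel(cw(L,.002,-.025,.195),L[2]+np.pi/2)
E
```

```text
time: 33.88
ee_pos: [0.5029, 0.1818, 0.2008]
tcp_rot: [0.108, 1.571, -0.116]
force: [3.3, -0.8, -0.3]
grip_width: 0.0232
t [ 0.5  8.  -1. ] w [-0.207 -0.003  0.005] | pos [0.503 0.182 0.201] yaw 1.428 q [ 0.22  0.24  1.64 -0.    1.27 -1.21] F [ 3.3 -0.8 -0.3] g 0.0232 time 33.9
```

```bash
python3 -m handwheel '[{"tx":0.5,"ty":2.5,"tz":-0.3,"wx":-0.12,"wy":0,"wz":0},{"tx":0.5,"ty":5,"tz":-0.6,"wx":-0.2,"wy":0,"wz":0},{"tx":0.5,"ty":7,"tz":-1,"wx":-0.2,"wy":0,"wz":0},{"tx":2,"ty":8,"tz":-1,"wx":-0.2,"wy":0,"wz":0},{"tx":5,"ty":8,"tz":-1,"wx":-0.2,"wy":0,"wz":0}]' 1
python3 - <<'E'
from h import *
rel(cw(L,.002,-.025,.042),L[2]+np.pi/2)
p=snap('wrist'); save(p,'w27.png')
E
```

```text
time: 34.3
ee_pos: [0.5063, 0.2658, 0.1528]
tcp_rot: [-0.048, 1.566, 0.047]
force: [0.4, 0.4, -1.8]
grip_width: 0.023
t [11.1 -0.3 -0.3] w [-0.004  0.004  0.001] | pos [0.506 0.266 0.153] yaw 1.631 q [ 0.36  0.32  1.64 -0.    1.18 -1.27] F [ 0.4  0.4 -1.8] g 0.023 time 34.3
```

View pics/w27.png

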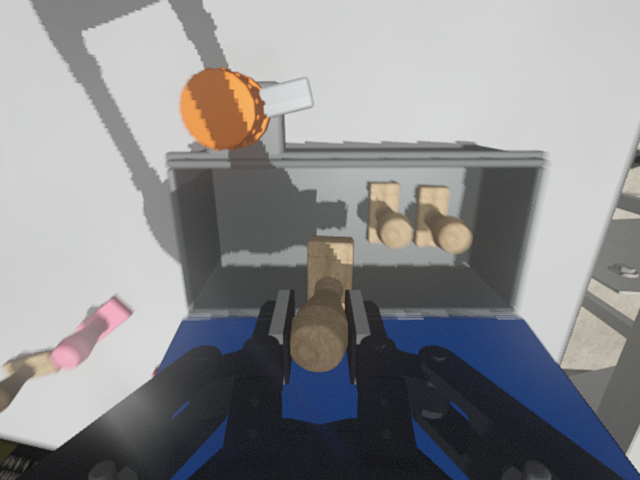

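```bash
python3 -m handwheel '[{"tx":2.5,"ty":-0.3,"tz":-0.2,"wx":0,"wy":0,"wz":0},{"tx":5,"ty":-0.3,"tz":-0.2,"wx":0,"wy":0,"wz":0},{"tx":7.5,"ty":-0.3,"tz":-0.2,"wx":0,"wy":0,"wz":0},{"tx":9.5,"ty":-0.3,"tz":-0.2,"wx":0,"wy":0,"wz":0},{"tx":9.5,"ty":-0.3,"tz":-0.2,"wx":0,"wy":0,"wz":0}]' 1;python3 - <<'E'
from h import *
rel(cw(L,.002,-.025,.041),L[2]+np.pi/2)
E
```

```text
time: 34.77
ee_pos: [0.4939, 0.2567, 0.0458]
tcp_rot: [-0.055, 1.592, 0.038]
force: [-1.3, -0.0, -1.2]
grip_width: 0.0233
t [0.5 0.5 1.1] w [-0.005 -0.022  0.01 ] | pos [0.494 0.257 0.046] yaw 1.63 q [ 0.36  0.43  1.79 -0.    0.95 -1.27] F [-1.3 -0.  -1.2] g 0.0233 time 34.8
```

```bash
python3 -m handwheel '[{"tx":-0.2,"ty":0.5,"tz":0.9,"wx":0,"wy":-0.02,"wz":0.01},{"tx":0,"ty":0.5,"tz":0.9,"wx":0,"wy":-0.02,"wz":0.01},{"tx":0.5,"ty":0.5,"tz":0.9,"wx":0,"wy":-0.02,"wz":0.01},{"tx":0.5,"ty":0.5,"tz":0.9,"wx":0,"wy":-0.02,"wz":0.01},{"tx":0.5,"ty":0.5,"tz":0.9,"wx":0,"wy":-0.02,"wz":0.01}]' 1;python3 -m handwheel '[{"tx":0,"ty":0,"tz":0,"wx":0,"wy":0,"wz":0},{"tx":0,"ty":0,"tz":0,"wx":0,"wy":0,"wz":0},{"tx":0,"ty":0,"tz":0,"wx":0,"wy":0,"wz":0},{"tx":-1,"ty":0,"tz":0,"wx":0,"wy":0,"wz":0},{"tx":-4,"ty":0,"tz":0,"wx":0,"wy":0,"wz":0}]' 0.6;python3 -m handwheel '[{"tx":-4,"ty":0,"tz":0,"wx":0,"wy":0,"wz":0},{"tx":-8,"ty":0,"tz":0,"wx":0,"wy":0,"wz":0},{"tx":-11,"ty":0,"tz":0,"wx":0.1,"wy":0,"wz":0},{"tx":-12,"ty":0,"tz":0,"wx":0.2,"wy":0,"wz":0},{"tx":-12,"ty":0,"tz":0,"wx":0.3,"wy":0,"wz":0}]' 0.5;python3 - <<'E'
from h import *
p=snap('wrist'); save(p,'w28.png')
p=snap('top'); save(p,'t6.png')
rel([.5,.05,.2],1.0)
rel([.68,-.02,.15],.356)
E
```

```text
time: 35.18
ee_pos: [0.5027, 0.2623, 0.0412]
tcp_rot: [-0.046, 1.572, 0.047]
force: [0.2, 1.0, -0.2]
grip_width: 0.023
time: 35.6
ee_pos: [0.4997, 0.2611, 0.0785]
tcp_rot: [-0.049, 1.58, 0.044]
force: [-0.8, 0.3, 0.0]
grip_width: 0.034
time: 36.02
ee_pos: [0.5031, 0.2623, 0.2038]
tcp_rot: [0.193, 1.563, -0.193]
force: [0.7, 0.5, -0.1]
grip_width: 0.0426
t [  0.1 -20.6   4.9] w [ 0.33  -0.006  0.005] | pos [0.501 0.262 0.2  ] yaw 1.33 q [ 0.36  0.28  1.57  0.    1.29 -0.97] F [ 0.6 -0.2 -0.3] g 0.0433 time 36.1
t [  5.  -23.1  24.1] w [ 0.974 -0.004  0.007] | pos [0.501 0.262 0.2  ] yaw 1.33 q [ 0.36  0.28  1.57  0.    1.29 -0.97] F [ 0.6 -0.2 -0.3] g 0.0433 time 36.1
```

View pics/w28.png

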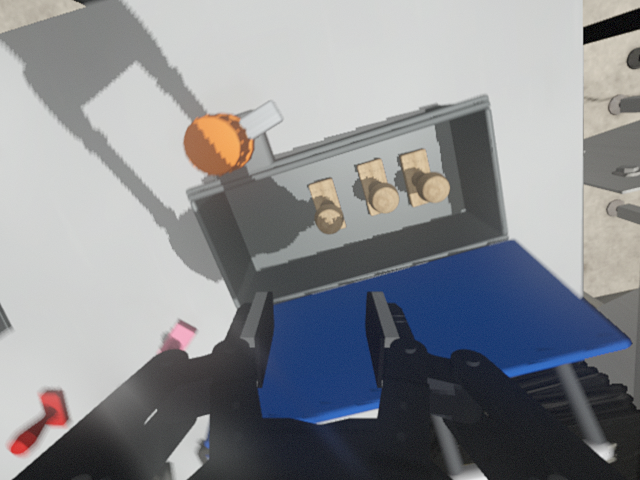

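View pics/t6.png

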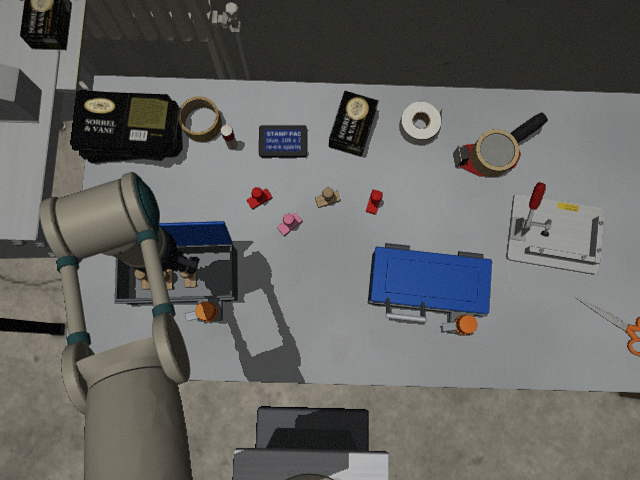

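```bash
python3 -m handwheel '[{"tx":-0.5,"ty":-4,"tz":0.9,"wx":0.12,"wy":0,"wz":0},{"tx":-0.5,"ty":-8,"tz":1.8,"wx":0.24,"wy":0,"wz":0},{"tx":-0.5,"ty":-12,"tz":2.8,"wx":0.36,"wy":0,"wz":0},{"tx":0,"ty":-16,"tz":4.5,"wx":0.48,"wy":0,"wz":0},{"tx":0,"ty":-19,"tz":7,"wx":0.6,"wy":0,"wz":0}]' 0.5;python3 - <<'E'
from h import *
rel([.679,-.02,.15],.356)
E
```

```text
time: 36.53
ee_pos: [0.5206, 0.0586, 0.2001]
tcp_rot: [0.654, 1.478, -0.665]
force: [0.3, 0.4, -0.7]
grip_width: 0.0426
t [ 4.8  6.6 16.4] w [ 0.372 -0.004  0.011] | pos [0.521 0.059 0.2  ] yaw 0.728 q [-0.02  0.23  1.66 -0.    1.27 -0.75] F [ 0.3  0.4 -0.7] g 0.0426 time 36.5
```

```bash
python3 -m handwheel '[{"tx":1,"ty":1.4,"tz":3.5,"wx":0.12,"wy":0,"wz":0},{"tx":2,"ty":2.8,"tz":7,"wx":0.24,"wy":0,"wz":0},{"tx":3,"ty":4.2,"tz":10.5,"wx":0.36,"wy":0,"wz":0},{"tx":4,"ty":5.6,"tz":14,"wx":0.37,"wy":0,"wz":0},{"tx":4.8,"ty":6.6,"tz":16.4,"wx":0.37,"wy":0,"wz":0.01}]' 0.5;python3 -m handwheel '[{"tx":0,"ty":0,"tz":0,"wx":0,"wy":0,"wz":0},{"tx":0,"ty":0,"tz":0,"wx":0,"wy":0,"wz":0},{"tx":0,"ty":0,"tz":0,"wx":0,"wy":0,"wz":0},{"tx":0,"ty":0,"tz":0,"wx":0,"wy":0,"wz":0},{"tx":0,"ty":0,"tz":0,"wx":0,"wy":0,"wz":0}]' 0.5
python3 - <<'E'
from h import *
rel([.679,-.0195,.035],.356)
p=snap('wrist'); save(p,'w29.png'); print(proj(p,[.679,-.0195,.07]))
E
```

```text
time: 36.95
ee_pos: [0.6809, -0.022, 0.1486]
tcp_rot: [0.942, 1.362, -0.941]
force: [0.2, 0.7, -0.8]
grip_width: 0.0426
time: 37.37
ee_pos: [0.6799, -0.021, 0.1495]
tcp_rot: [0.941, 1.362, -0.94]
force: [0.8, 0.8, -1.1]
grip_width: 0.0429
t [11.5 -0.  -0.1] w [ 0.005 -0.003  0.002] | pos [ 0.68  -0.021  0.15 ] yaw 0.361 q [-0.13  0.48  1.38  0.    1.28 -0.5 ] F [ 0.8  0.8 -1.1] g 0.0429 time 37.4
[316.3406886  243.04160026]
```

View pics/w29.png

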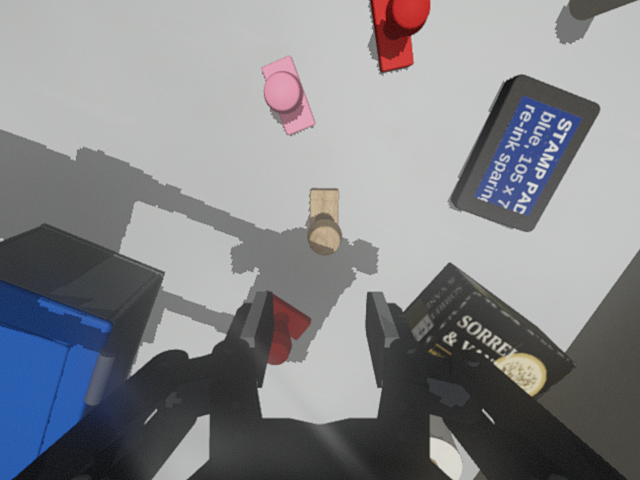

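```bash
python3 -m handwheel '[{"tx":2.5,"ty":0,"tz":0,"wx":0,"wy":0,"wz":0},{"tx":5,"ty":0,"tz":0,"wx":0,"wy":0,"wz":0},{"tx":7.5,"ty":0,"tz":0,"wx":0,"wy":0,"wz":0},{"tx":9.5,"ty":0,"tz":0,"wx":0,"wy":0,"wz":0},{"tx":9.5,"ty":0,"tz":0,"wx":0,"wy":0,"wz":0}]' 0.5;python3 - <<'E'
from h import *
rel([.679,-.0195,.035],.356)
E
```

```text
time: 37.83
ee_pos: [0.6761, -0.0198, 0.0509]
tcp_rot: [0.938, 1.37, -0.943]
force: [-1.1, 0.6, -0.5]
grip_width: 0.0429
t [1.6 0.3 0.1] w [ 0.006 -0.007  0.009] | pos [ 0.676 -0.02   0.051] yaw 0.362 q [-0.13  0.56  1.51  0.    1.08 -0.5 ] F [-1.1  0.6 -0.5] g 0.0429 time 37.8
```

```bash
python3 -m handwheel '[{"tx":1,"ty":0.2,"tz":0,"wx":0,"wy":0,"wz":0},{"tx":1.6,"ty":0.2,"tz":0,"wx":0,"wy":0,"wz":0.01},{"tx":1.6,"ty":0.2,"tz":0,"wx":0,"wy":0,"wz":0.01},{"tx":1.6,"ty":0.2,"tz":0,"wx":0,"wy":0,"wz":0.01},{"tx":1.6,"ty":0.2,"tz":0,"wx":0,"wy":0,"wz":0.01}]' 0.5;python3 -m handwheel '[{"tx":0,"ty":0,"tz":0,"wx":0,"wy":0,"wz":0},{"tx":0,"ty":0,"tz":0,"wx":0,"wy":0,"wz":0},{"tx":0,"ty":0,"tz":0,"wx":0,"wy":0,"wz":0},{"tx":0,"ty":0,"tz":0,"wx":0,"wy":0,"wz":0},{"tx":0,"ty":0,"tz":0,"wx":0,"wy":0,"wz":0}]' 1
python3 - <<'E'
from h import *
p=snap('wrist'); save(p,'w30.png')
rel([.54,.02,.2],.9)
E
```

```text
time: 38.25
ee_pos: [0.6788, -0.019, 0.0363]
tcp_rot: [0.944, 1.362, -0.934]
force: [-1.2, -0.0, -0.4]
grip_width: 0.0426
time: 38.67
ee_pos: [0.6802, -0.019, 0.0379]
tcp_rot: [0.946, 1.359, -0.932]
force: [0.1, 0.7, 5.5]
grip_width: 0.0223
t [-16.2 -11.6  -8.7] w [-0.538 -0.003 -0.008] | pos [ 0.68  -0.019  0.038] yaw 0.362 q [-0.13  0.57  1.52  0.01  1.04 -0.5 ] F [0.1 0.6 5.9] g 0.0223 time 38.7
```

View pics/w30.png

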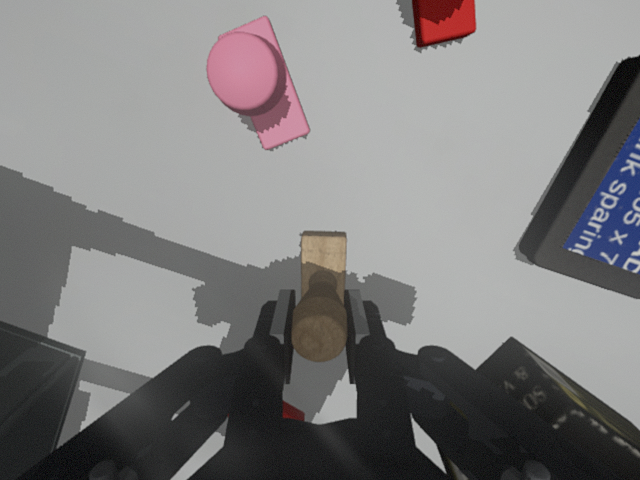

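```bash
python3 -m handwheel '[{"tx":-4,"ty":0,"tz":0,"wx":0,"wy":0,"wz":0},{"tx":-8,"ty":0,"tz":0,"wx":-0.1,"wy":0,"wz":0},{"tx":-12,"ty":-1.5,"tz":-0.5,"wx":-0.2,"wy":0,"wz":0},{"tx":-14.5,"ty":-4.5,"tz":-2.5,"wx":-0.3,"wy":0,"wz":0},{"tx":-16.2,"ty":-7.5,"tz":-4.5,"wx":-0.4,"wy":0,"wz":0}]' 1
python3 - <<'E'
from h import *
rel([.51,.09,.2],1.3)
E
```

```text
time: 39.13
ee_pos: [0.596, -0.0055, 0.2016]
tcp_rot: [0.636, 1.471, -0.621]
force: [0.1, -0.2, -0.0]
grip_width: 0.0227
t [  0.1   0.4 -12.8] w [-0.534  0.005 -0.01 ] | pos [ 0.596 -0.005  0.202] yaw 0.766 q [-0.13  0.32  1.52  0.01  1.3  -0.9 ] F [ 0.1 -0.2 -0. ] g 0.0227 time 39.1
```

```bash
python3 -m handwheel '[{"tx":0,"ty":0.1,"tz":-3.3,"wx":-0.12,"wy":0,"wz":0},{"tx":0,"ty":0.2,"tz":-6.6,"wx":-0.24,"wy":0,"wz":0},{"tx":0,"ty":0.3,"tz":-9.9,"wx":-0.36,"wy":0,"wz":0},{"tx":0,"ty":0.5,"tz":-12.8,"wx":-0.48,"wy":0,"wz":0},{"tx":0,"ty":2,"tz":-14,"wx":-0.6,"wy":0,"wz":0}]' 1
python3 - <<'E'
from h import *
rel(cw(L,.002,-.075,.195),L[2]+np.pi/2)
E
```

```text
time: 39.55
ee_pos: [0.5077, 0.1104, 0.2013]
tcp_rot: [0.16, 1.562, -0.151]
force: [0.1, 0.4, -0.7]
grip_width: 0.0225
t [ 0.7 10.  -2. ] w [-0.262  0.004 -0.006] | pos [0.508 0.11  0.201] yaw 1.372 q [ 0.08  0.21  1.67  0.01  1.25 -1.3 ] F [ 0.1  0.4 -0.7] g 0.0225 time 39.5
```

```bash
python3 -m handwheel '[{"tx":0.5,"ty":3,"tz":-0.6,"wx":-0.12,"wy":0,"wz":0},{"tx":0.5,"ty":6,"tz":-1.2,"wx":-0.24,"wy":0,"wz":0},{"tx":0.5,"ty":9,"tz":-1.8,"wx":-0.26,"wy":0,"wz":0},{"tx":2,"ty":10,"tz":-2,"wx":-0.26,"wy":0,"wz":0},{"tx":4,"ty":10,"tz":-2,"wx":-0.26,"wy":0,"wz":0}]' 1
python3 - <<'E'
from h import *
rel(cw(L,.002,-.075,.044),L[2]+np.pi/2)
p=snap('wrist'); save(p,'w31.png')
E
```

```text
time: 39.97
ee_pos: [0.509, 0.2158, 0.1629]
tcp_rot: [-0.045, 1.562, 0.057]
force: [1.0, 0.1, -1.1]
grip_width: 0.0224
t [11.9 -0.4 -0.3] w [ 0.001  0.009 -0.008] | pos [0.509 0.216 0.163] yaw 1.636 q [ 0.27  0.28  1.67  0.01  1.18 -1.37] F [ 1.   0.1 -1.1] g 0.0224 time 40.0
```

View pics/w31.png

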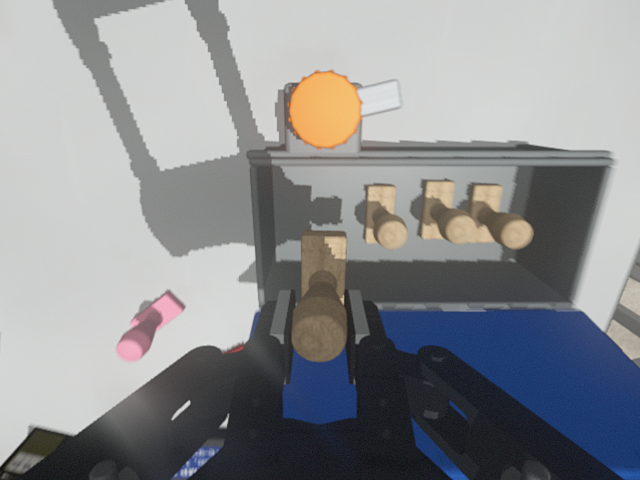

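```bash
python3 -m handwheel '[{"tx":2.5,"ty":-0.3,"tz":-0.2,"wx":0,"wy":0,"wz":0},{"tx":5,"ty":-0.3,"tz":-0.2,"wx":0,"wy":0,"wz":0},{"tx":7,"ty":-0.3,"tz":-0.2,"wx":0,"wy":0,"wz":0},{"tx":9,"ty":-0.3,"tz":-0.2,"wx":0,"wy":0,"wz":0},{"tx":9,"ty":-0.3,"tz":-0.2,"wx":0,"wy":0,"wz":0}]' 1;python3 - <<'E'
from h import *
rel(cw(L,.002,-.075,.0435),L[2]+np.pi/2)
E
```

```text
time: 40.43
ee_pos: [0.5002, 0.2093, 0.0642]
tcp_rot: [-0.049, 1.581, 0.051]
force: [-0.3, -0.1, -1.1]
grip_width: 0.0225
t [2.1 0.3 0.8] w [-0.    -0.01  -0.002] | pos [0.5   0.209 0.064] yaw 1.634 q [ 0.27  0.38  1.81  0.01  0.96 -1.37] F [-0.3 -0.1 -1.1] g 0.0225 time 40.4
```

```bash
python3 -m handwheel '[{"tx":0.5,"ty":0.3,"tz":0.7,"wx":0,"wy":-0.01,"wz":0},{"tx":1.3,"ty":0.3,"tz":0.7,"wx":0,"wy":-0.01,"wz":0},{"tx":2.1,"ty":0.3,"tz":0.7,"wx":0,"wy":-0.01,"wz":0},{"tx":2.1,"ty":0.3,"tz":0.7,"wx":0,"wy":-0.01,"wz":0},{"tx":2.1,"ty":0.3,"tz":0.7,"wx":0,"wy":-0.01,"wz":0}]' 1;python3 -m handwheel '[{"tx":0,"ty":0,"tz":0,"wx":0,"wy":0,"wz":0},{"tx":0,"ty":0,"tz":0,"wx":0,"wy":0,"wz":0},{"tx":0,"ty":0,"tz":0,"wx":0,"wy":0,"wz":0},{"tx":-1,"ty":0,"tz":0,"wx":0,"wy":0,"wz":0},{"tx":-4,"ty":0,"tz":0,"wx":0,"wy":0,"wz":0}]' 0.6;python3 -m handwheel '[{"tx":-4,"ty":0,"tz":0,"wx":0,"wy":0,"wz":0},{"tx":-8,"ty":0,"tz":0,"wx":0,"wy":0,"wz":0},{"tx":-12,"ty":0,"tz":0,"wx":0.1,"wy":0,"wz":0},{"tx":-16,"ty":0,"tz":0,"wx":0.2,"wy":0,"wz":0},{"tx":-19,"ty":0,"tz":0,"wx":0.3,"wy":0,"wz":0}]' 0.5;python3 - <<'E'
from h import *
p=snap('wrist'); save(p,'w32.png')
p=snap('top'); save(p,'t7.png')
b=np.array([0.41524306127929284, 0.32992895763451313, 0.10070962199309776])
h0=np.array([-.138,.0325])
a=1.75
C,S=np.cos(a),np.sin(a); v=np.array([h0[0]*C+h0[1]*S,-h0[0]*S+h0[1]*C])-h0
w=b+np.array([v[0]*np.cos(L[2]),v[0]*np.sin(L[2]),v[1]]); print(w); rel(w+[0,0,.09],L[2])
E
```

```text
time: 40.85
ee_pos: [0.507, 0.2127, 0.0434]
tcp_rot: [-0.048, 1.57, 0.052]
force: [0.3, 0.2, -0.4]
grip_width: 0.0226
time: 41.27
ee_pos: [0.5038, 0.2117, 0.0808]
tcp_rot: [-0.05, 1.579, 0.05]
force: [-0.3, 0.5, -0.1]
grip_width: 0.0344
time: 41.68
ee_pos: [0.5059, 0.212, 0.2757]
tcp_rot: [0.19, 1.566, -0.189]
force: [0.4, 0.5, -0.3]
grip_width: 0.0423
[0.60942344 0.342354   0.19820669]
t [-0.9 15.   6.8] w [ 1.269  0.    -0.006] | pos [0.508 0.213 0.278] yaw 1.333 q [ 0.27  0.21  1.47  0.    1.45 -1.06] F [ 0.4 -0.3  0.2] g 0.0425 time 41.8
```

View pics/w32.png

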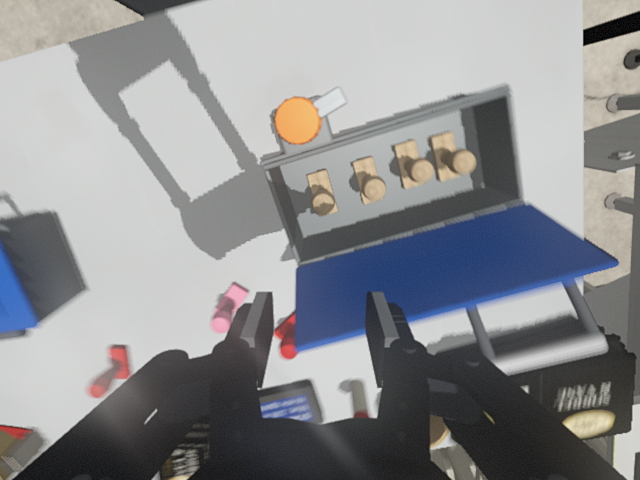

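View pics/t7.png

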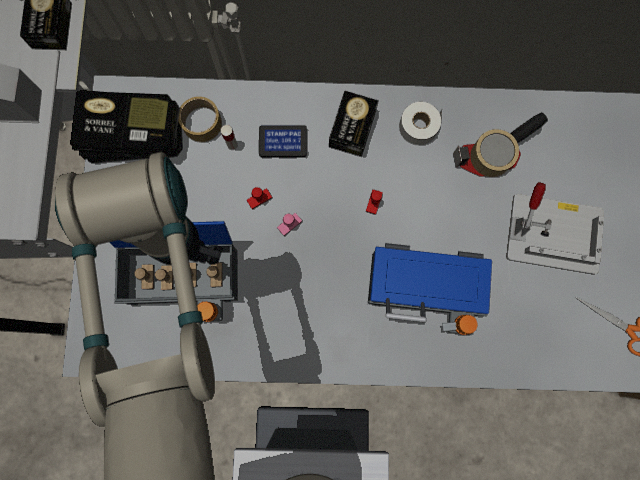

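```bash
python3 -m handwheel '[{"tx":-0.9,"ty":2,"tz":0,"wx":0.12,"wy":0,"wz":0},{"tx":-0.9,"ty":5,"tz":1.3,"wx":0.24,"wy":0,"wz":0},{"tx":-0.9,"ty":8,"tz":2.6,"wx":0.36,"wy":0,"wz":0},{"tx":-0.9,"ty":11,"tz":4.5,"wx":0.48,"wy":0,"wz":0},{"tx":-0.9,"ty":15,"tz":6.8,"wx":0.6,"wy":0,"wz":0}]' 0.65;python3 -m handwheel '[{"tx":0,"ty":0,"tz":0,"wx":0.12,"wy":0,"wz":0},{"tx":0,"ty":0,"tz":0,"wx":0.24,"wy":0,"wz":0},{"tx":0,"ty":0,"tz":0,"wx":0.36,"wy":0,"wz":0},{"tx":0,"ty":0,"tz":0,"wx":0.48,"wy":0,"wz":0},{"tx":0,"ty":0,"tz":0,"wx":0.6,"wy":0,"wz":0}]' 0.65;python3 - <<'E'
from h import *
p=snap('wrist'); save(p,'w33.png')
w=np.array([0.60942344,0.342354,0.19820669]);rel(w+[0,0,.05],L[2])
E
```

```text
time: 42.2
ee_pos: [0.6064, 0.3393, 0.2886]
tcp_rot: [0.661, 1.466, -0.655]
force: [0.3, -0.5, 0.4]
grip_width: 0.0295
time: 42.62
ee_pos: [0.6059, 0.3393, 0.2878]
tcp_rot: [1.121, 1.264, -1.116]
force: [-0.6, 0.7, 0.6]
grip_width: 0.0299
t [ 4.   0.4 -0.3] w [ 0.055 -0.001 -0.003] | pos [0.606 0.339 0.288] yaw 0.119 q [0.41 0.44 1.12 0.   1.58 0.29] F [-0.3  0.3  0.8] g 0.03 time 42.7
```

View pics/w33.png

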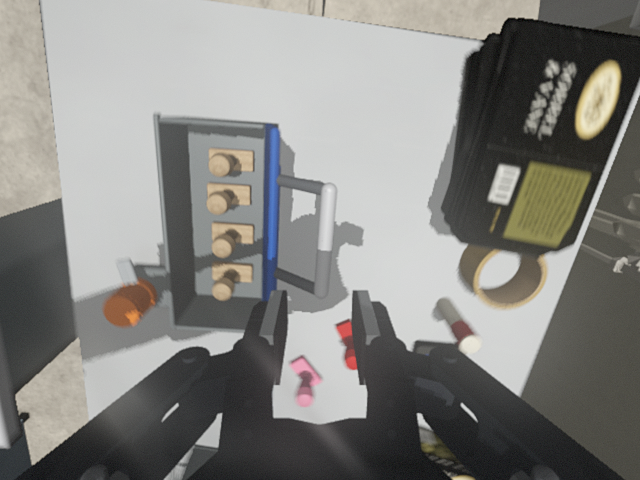

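```bash
python3 -m handwheel '[{"tx":2.5,"ty":0.4,"tz":-0.3,"wx":0.055,"wy":0,"wz":0},{"tx":5,"ty":0.4,"tz":-0.3,"wx":0.055,"wy":0,"wz":0},{"tx":7,"ty":0.4,"tz":-0.3,"wx":0.055,"wy":0,"wz":0},{"tx":8.6,"ty":0.4,"tz":-0.3,"wx":0.055,"wy":0,"wz":0},{"tx":8.6,"ty":0.4,"tz":-0.3,"wx":0.055,"wy":0,"wz":0}]' 0.65;python3 -m handwheel '[{"tx":0,"ty":0,"tz":0,"wx":0,"wy":0,"wz":0},{"tx":0,"ty":0,"tz":0,"wx":0,"wy":0,"wz":0},{"tx":0,"ty":0,"tz":0,"wx":0,"wy":0,"wz":0},{"tx":0,"ty":0,"tz":0,"wx":0,"wy":0,"wz":0},{"tx":0,"ty":0,"tz":0,"wx":0,"wy":0,"wz":0}]' 1;python3 - <<'E'
from h import *
b=np.array([0.41524306127929284, 0.32992895763451313, 0.10070962199309776])
h0=np.array([-.138,.0325])
for a in (1.75,1.65,1.55,1.45,1.3,1.2,1.1,1.0,.9):
    C,S=np.cos(a),np.sin(a); v=np.array([h0[0]*C+h0[1]*S,-h0[0]*S+h0[1]*C])-h0
    w=b+np.array([v[0]*np.cos(L[2]),v[0]*np.sin(L[2]),v[1]]); print(a,end=' '); rel(w,L[2])
E
```

```text
time: 43.08
ee_pos: [0.6071, 0.3417, 0.1973]
tcp_rot: [1.156, 1.243, -1.165]
force: [0.5, -0.5, -1.5]
grip_width: 0.03
time: 43.5
ee_pos: [0.6072, 0.3415, 0.1975]
tcp_rot: [1.156, 1.243, -1.165]
force: [0.4, -1.2, -3.9]
grip_width: 0.0082
1.75 t [-0.1  0.2 -0.1] w [0.003 0.002 0.006] | pos [0.607 0.341 0.198] yaw 0.067 q [0.41 0.48 1.27 0.   1.4  0.35] F [ 0.4 -1.2 -3.9] g 0.0082 time 43.5
1.65 t [-0.6 -1.1 -0.1] w [0.003 0.002 0.006] | pos [0.607 0.341 0.198] yaw 0.067 q [0.41 0.48 1.27 0.   1.4  0.35] F [ 0.4 -1.2 -3.9] g 0.0082 time 43.5
1.55 t [-0.9 -2.5 -0.1] w [0.003 0.002 0.006] | pos [0.607 0.341 0.198] yaw 0.067 q [0.41 0.48 1.27 0.   1.4  0.35] F [ 0.4 -1.2 -3.9] g 0.0082 time 43.5
1.45 t [-1.1 -3.9 -0.1] w [0.003 0.002 0.006] | pos [0.607 0.341 0.198] yaw 0.067 q [0.41 0.48 1.27 0.   1.4  0.35] F [ 0.4 -1.2 -3.9] g 0.0082 time 43.5
1.3 t [-1.2 -6.  -0.1] w [0.003 0.002 0.006] | pos [0.607 0.341 0.198] yaw 0.067 q [0.41 0.48 1.27 0.   1.4  0.35] F [ 0.4 -1.2 -3.9] g 0.0082 time 43.5
1.2 t [-1.1 -7.4 -0.1] w [0.003 0.002 0.006] | pos [0.607 0.341 0.198] yaw 0.067 q [0.41 0.48 1.27 0.   1.4  0.35] F [ 0.4 -1.2 -3.9] g 0.0082 time 43.5
1.1 t [-0.8 -8.8 -0.1] w [0.003 0.002 0.006] | pos [0.607 0.341 0.198] yaw 0.067 q [0.41 0.48 1.27 0.   1.4  0.35] F [ 0.4 -1.2 -3.9] g 0.0082 time 43.5
1.0 t [ -0.4 -10.2  -0.1] w [0.003 0.002 0.006] | pos [0.607 0.341 0.198] yaw 0.067 q [0.41 0.48 1.27 0.   1.4  0.35] F [ 0.4 -1.2 -3.9] g 0.0082 time 43.5
0.9 t [  0.2 -11.5  -0.1] w [0.003 0.002 0.006] | pos [0.607 0.341 0.198] yaw 0.067 q [0.41 0.48 1.27 0.   1.4  0.35] F [ 0.4 -1.2 -3.9] g 0.0082 time 43.5
```

```bash
python3 -m handwheel '[{"tx":-0.5,"ty":-1.1,"tz":0,"wx":0,"wy":0,"wz":0},{"tx":-0.8,"ty":-2.5,"tz":0,"wx":0,"wy":0,"wz":0},{"tx":-1.0,"ty":-3.9,"tz":0,"wx":0,"wy":0,"wz":0},{"tx":-1.1,"ty":-5,"tz":0,"wx":0,"wy":0,"wz":0},{"tx":-1.1,"ty":-6,"tz":0,"wx":0,"wy":0,"wz":0}]' 1;python3 - <<'E'
from h import *
b=np.array([0.41524306127929284, 0.32992895763451313, 0.10070962199309776])
h0=np.array([-.138,.0325])
for a in (1.3,1.2,1.1,1.0,.9,.8):
    C,S=np.cos(a),np.sin(a); v=np.array([h0[0]*C+h0[1]*S,-h0[0]*S+h0[1]*C])-h0
    w=b+np.array([v[0]*np.cos(L[2]),v[0]*np.sin(L[2]),v[1]]); print(a,end=' '); rel(w,L[2])
E
```

```text
time: 43.92
ee_pos: [0.5475, 0.3377, 0.2098]
tcp_rot: [1.158, 1.241, -1.161]
force: [5.4, 0.3, -7.1]
grip_width: 0.0078
1.3 t [-0.  -0.  -0.1] w [0.003 0.001 0.002] | pos [0.548 0.338 0.21 ] yaw 0.067 q [ 0.44  0.39  1.38 -0.    1.37  0.38] F [ 5.4  0.3 -7.1] g 0.0078 time 43.9
1.2 t [ 0.1 -1.4 -0.1] w [0.003 0.001 0.002] | pos [0.548 0.338 0.21 ] yaw 0.067 q [ 0.44  0.39  1.38 -0.    1.37  0.38] F [ 5.4  0.3 -7.1] g 0.0078 time 43.9
1.1 t [ 0.4 -2.8 -0.1] w [0.003 0.001 0.002] | pos [0.548 0.338 0.21 ] yaw 0.067 q [ 0.44  0.39  1.38 -0.    1.37  0.38] F [ 5.4  0.3 -7.1] g 0.0078 time 43.9
1.0 t [ 0.8 -4.2 -0.1] w [0.003 0.001 0.002] | pos [0.548 0.338 0.21 ] yaw 0.067 q [ 0.44  0.39  1.38 -0.    1.37  0.38] F [ 5.4  0.3 -7.1] g 0.0078 time 43.9
0.9 t [ 1.3 -5.5 -0.1] w [0.003 0.001 0.002] | pos [0.548 0.338 0.21 ] yaw 0.067 q [ 0.44  0.39  1.38 -0.    1.37  0.38] F [ 5.4  0.3 -7.1] g 0.0078 time 43.9
0.8 t [ 2.  -6.7 -0.1] w [0.003 0.001 0.002] | pos [0.548 0.338 0.21 ] yaw 0.067 q [ 0.44  0.39  1.38 -0.    1.37  0.38] F [ 5.4  0.3 -7.1] g 0.0078 time 43.9
```

```bash
python3 -m handwheel '[{"tx":0.1,"ty":-1.4,"tz":0,"wx":0,"wy":0,"wz":0},{"tx":0.4,"ty":-2.8,"tz":0,"wx":0,"wy":0,"wz":0},{"tx":0.8,"ty":-4.2,"tz":0,"wx":0,"wy":0,"wz":0},{"tx":1.3,"ty":-5.5,"tz":0,"wx":0,"wy":0,"wz":0},{"tx":2.0,"ty":-6.7,"tz":0,"wx":0,"wy":0,"wz":0}]' 1;python3 - <<'E'
from h import *
b=np.array([0.41524306127929284, 0.32992895763451313, 0.10070962199309776])
h0=np.array([-.138,.0325])
for a in (.8,.7,.6,.5,.4,.3,.2,.1,0):
    C,S=np.cos(a),np.sin(a); v=np.array([h0[0]*C+h0[1]*S,-h0[0]*S+h0[1]*C])-h0
    w=b+np.array([v[0]*np.cos(L[2]),v[0]*np.sin(L[2]),v[1]]); print(a,end=' '); rel(w,L[2])
E
```

```text
time: 44.33
ee_pos: [0.4816, 0.3336, 0.1927]
tcp_rot: [1.162, 1.238, -1.156]
force: [0.6, -1.2, 4.1]
grip_width: 0.0077
0.8 t [ 0.3 -0.1 -0.1] w [ 0.004 -0.001 -0.004] | pos [0.482 0.334 0.193] yaw 0.067 q [ 0.49  0.31  1.55 -0.    1.28  0.42] F [ 0.6 -1.2  4.1] g 0.0077 time 44.3
0.7 t [ 1.1 -1.3 -0.1] w [ 0.004 -0.001 -0.004] | pos [0.482 0.334 0.193] yaw 0.067 q [ 0.49  0.31  1.55 -0.    1.28  0.42] F [ 0.6 -1.2  4.1] g 0.0077 time 44.3
0.6 t [ 2.  -2.4 -0.1] w [ 0.004 -0.001 -0.004] | pos [0.482 0.334 0.193] yaw 0.067 q [ 0.49  0.31  1.55 -0.    1.28  0.42] F [ 0.6 -1.2  4.1] g 0.0077 time 44.3
0.5 t [ 3.  -3.4 -0.1] w [ 0.004 -0.001 -0.004] | pos [0.482 0.334 0.193] yaw 0.067 q [ 0.49  0.31  1.55 -0.    1.28  0.42] F [ 0.6 -1.2  4.1] g 0.0077 time 44.3
0.4 t [ 4.1 -4.3 -0.1] w [ 0.004 -0.001 -0.004] | pos [0.482 0.334 0.193] yaw 0.067 q [ 0.49  0.31  1.55 -0.    1.28  0.42] F [ 0.6 -1.2  4.1] g 0.0077 time 44.3
0.3 t [ 5.2 -5.1 -0.1] w [ 0.004 -0.001 -0.004] | pos [0.482 0.334 0.193] yaw 0.067 q [ 0.49  0.31  1.55 -0.    1.28  0.42] F [ 0.6 -1.2  4.1] g 0.0077 time 44.3
0.2 t [ 6.5 -5.8 -0.1] w [ 0.004 -0.001 -0.004] | pos [0.482 0.334 0.193] yaw 0.067 q [ 0.49  0.31  1.55 -0.    1.28  0.42] F [ 0.6 -1.2  4.1] g 0.0077 time 44.3
0.1 t [ 7.8 -6.3 -0.1] w [ 0.004 -0.001 -0.004] | pos [0.482 0.334 0.193] yaw 0.067 q [ 0.49  0.31  1.55 -0.    1.28  0.42] F [ 0.6 -1.2  4.1] g 0.0077 time 44.3
0 t [ 9.2 -6.7 -0.1] w [ 0.004 -0.001 -0.004] | pos [0.482 0.334 0.193] yaw 0.067 q [ 0.49  0.31  1.55 -0.    1.28  0.42] F [ 0.6 -1.2  4.1] g 0.0077 time 44.3
```

```bash
python3 -m handwheel '[{"tx":1.1,"ty":-1.3,"tz":0,"wx":0,"wy":0,"wz":0},{"tx":2.0,"ty":-2.4,"tz":0,"wx":0,"wy":0,"wz":0},{"tx":3.0,"ty":-3.4,"tz":0,"wx":0,"wy":0,"wz":0},{"tx":4.1,"ty":-4.3,"tz":0,"wx":0,"wy":0,"wz":0},{"tx":5.2,"ty":-5.1,"tz":0,"wx":0,"wy":0,"wz":0}]' 1;python3 - <<'E'
from h import *
b=np.array([0.41524306127929284, 0.32992895763451313, 0.10070962199309776])
h0=np.array([-.138,.0325])
for a in (.3,.2,.1,.05,0):
    C,S=np.cos(a),np.sin(a); v=np.array([h0[0]*C+h0[1]*S,-h0[0]*S+h0[1]*C])-h0
    w=b+np.array([v[0]*np.cos(L[2]),v[0]*np.sin(L[2]),v[1]]); print(a,end=' '); rel(w,L[2])
E
```

```text
time: 44.75
ee_pos: [0.4327, 0.3306, 0.1427]
tcp_rot: [1.166, 1.234, -1.149]
force: [5.4, -2.1, 1.3]
grip_width: 0.008
0.3 t [ 0.3 -0.2 -0. ] w [ 0.004 -0.002 -0.012] | pos [0.433 0.331 0.143] yaw 0.068 q [ 0.53  0.29  1.72 -0.    1.12  0.46] F [ 5.4 -2.1  1.3] g 0.008 time 44.8
0.2 t [ 1.5 -0.8 -0. ] w [ 0.004 -0.002 -0.012] | pos [0.433 0.331 0.143] yaw 0.068 q [ 0.53  0.29  1.72 -0.    1.12  0.46] F [ 5.4 -2.1  1.3] g 0.008 time 44.8
0.1 t [ 2.8 -1.4 -0. ] w [ 0.004 -0.002 -0.012] | pos [0.433 0.331 0.143] yaw 0.068 q [ 0.53  0.29  1.72 -0.    1.12  0.46] F [ 5.4 -2.1  1.3] g 0.008 time 44.8
0.05 t [ 3.5 -1.6 -0. ] w [ 0.004 -0.002 -0.012] | pos [0.433 0.331 0.143] yaw 0.068 q [ 0.53  0.29  1.72 -0.    1.12  0.46] F [ 5.4 -2.1  1.3] g 0.008 time 44.8
0 t [ 4.2 -1.8 -0. ] w [ 0.004 -0.002 -0.012] | pos [0.433 0.331 0.143] yaw 0.068 q [ 0.53  0.29  1.72 -0.    1.12  0.46] F [ 5.4 -2.1  1.3] g 0.008 time 44.8
```

```bash
python3 -m handwheel '[{"tx":0.9,"ty":-0.5,"tz":0,"wx":0,"wy":0,"wz":0},{"tx":1.7,"ty":-0.9,"tz":0,"wx":0,"wy":0,"wz":0},{"tx":2.5,"ty":-1.3,"tz":0,"wx":0,"wy":0,"wz":0},{"tx":3.2,"ty":-1.5,"tz":0,"wx":0,"wy":0,"wz":0},{"tx":3.7,"ty":-1.7,"tz":0,"wx":0,"wy":0,"wz":0}]' 1; python3 -m handwheel '[{"tx":0.3,"ty":-0.1,"tz":0,"wx":0,"wy":0,"wz":0},{"tx":0.5,"ty":-0.1,"tz":0,"wx":0,"wy":0,"wz":0},{"tx":0.6,"ty":-0.1,"tz":0,"wx":0,"wy":0,"wz":0},{"tx":0.6,"ty":-0.1,"tz":0,"wx":0,"wy":0,"wz":0},{"tx":0.6,"ty":-0.1,"tz":0,"wx":0,"wy":0,"wz":0}]' 1;python3 - <<'E'
from h import *
b=np.array([0.41524306127929284, 0.32992895763451313, 0.10070962199309776])
rel(b,L[2])
E
```

```text
time: 45.17
ee_pos: [0.4168, 0.3297, 0.1055]
tcp_rot: [1.168, 1.233, -1.147]
force: [3.6, -2.3, 3.4]
grip_width: 0.0079
time: 45.58
ee_pos: [0.4156, 0.3296, 0.1001]
tcp_rot: [1.167, 1.233, -1.148]
force: [0.4, -2.6, 6.4]
grip_width: 0.0078
t [-0.1 -0.  -0. ] w [ 0.004 -0.003 -0.013] | pos [0.416 0.33  0.1  ] yaw 0.068 q [ 0.54  0.31  1.81 -0.    1.01  0.48] F [ 0.4 -2.6  6.4] g 0.0078 time 45.6
```

```bash
python3 -m handwheel '[{"tx":0.2,"ty":0,"tz":0,"wx":0,"wy":0,"wz":0},{"tx":0.3,"ty":0,"tz":0,"wx":0,"wy":0,"wz":0},{"tx":0.3,"ty":0,"tz":0,"wx":0,"wy":0,"wz":0},{"tx":0.3,"ty":0,"tz":0,"wx":0,"wy":0,"wz":0},{"tx":0.3,"ty":0,"tz":0,"wx":0,"wy":0,"wz":0}]' 1;python3 -m handwheel '[{"tx":0,"ty":0,"tz":0,"wx":0,"wy":0,"wz":0},{"tx":0,"ty":0,"tz":0,"wx":0,"wy":0,"wz":0},{"tx":0,"ty":0,"tz":0,"wx":0,"wy":0,"wz":0},{"tx":-2,"ty":0,"tz":0,"wx":0,"wy":0,"wz":0},{"tx":-6,"ty":0,"tz":0,"wx":0,"wy":0,"wz":0}]' 0.3
python3 - <<'E'
from h import *
rel([.424,.2135,.18],.3)
p=snap('scene'); save(p,'s7.png'); cv2.imwrite('pics/s7c.png',cv2.resize(p['image'][220:370,110:300],None,fx=4,fy=4))
p=snap('wrist'); save(p,'w34.png')
E
```

```text
time: 46.0
ee_pos: [0.4156, 0.3296, 0.0998]
tcp_rot: [1.168, 1.233, -1.148]
force: [-1.0, -4.5, 20.4]
grip_width: 0.0078
time: 46.42
ee_pos: [0.4105, 0.3273, 0.155]
tcp_rot: [1.158, 1.238, -1.16]
force: [-0.4, 0.2, -0.7]
grip_width: 0.0598
t [-2.5  0.6 11.5] w [-0.232  0.003 -0.   ] | pos [0.41  0.327 0.155] yaw 0.068 q [ 0.54  0.26  1.73 -0.    1.15  0.48] F [-0.4  0.2 -0.7] g 0.0598 time 46.4
```

View pics/s7c.png

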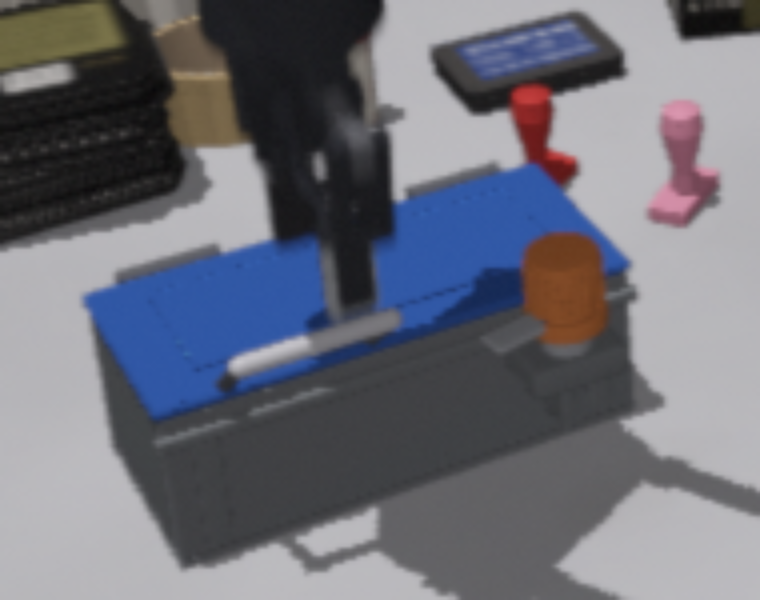

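View pics/w34.png

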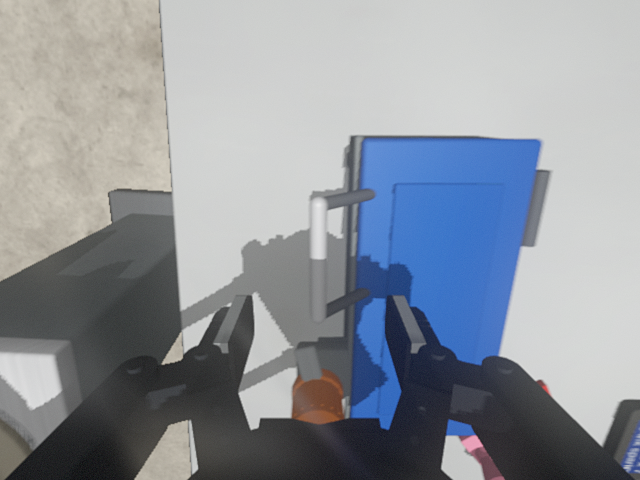

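```bash
python3 -m handwheel '[{"tx":-2.5,"ty":0,"tz":2,"wx":-0.1,"wy":0,"wz":0},{"tx":-2.5,"ty":0.2,"tz":5,"wx":-0.2,"wy":0,"wz":0},{"tx":-2.5,"ty":0.4,"tz":8.5,"wx":-0.25,"wy":0,"wz":0},{"tx":-2.5,"ty":0.6,"tz":11.5,"wx":-0.25,"wy":0,"wz":0},{"tx":-2.5,"ty":0.6,"tz":11.5,"wx":-0.25,"wy":0,"wz":0}]' 0.1
python3 - <<'E'
from h import *
p=snap('wrist'); save(p,'w35.png')
rel([.424,.214,.104],.32)
E
```

```text
time: 46.93
ee_pos: [0.4295, 0.2127, 0.187]
tcp_rot: [0.985, 1.331, -0.961]
force: [-0.7, 0.1, -0.4]
grip_width: 0.0766
t [ 8.3 -0.7 -0.1] w [-0.006 -0.003 -0.019] | pos [0.43  0.215 0.187] yaw 0.314 q [0.32 0.15 1.78 0.   1.18 0.  ] F [-0.2  0.1  0.1] g 0.0767 time 47.0
```

View pics/w35.png

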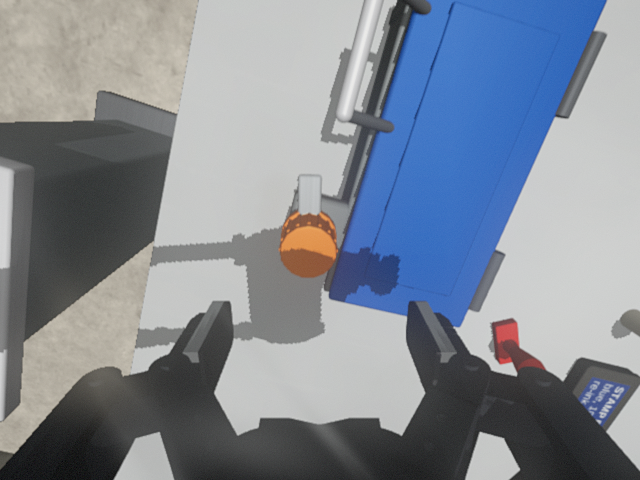

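```bash
python3 -m handwheel '[{"tx":2,"ty":-0.6,"tz":0,"wx":0,"wy":0,"wz":-0.02},{"tx":4,"ty":-0.6,"tz":0,"wx":0,"wy":0,"wz":-0.02},{"tx":6,"ty":-0.6,"tz":0,"wx":0,"wy":0,"wz":-0.02},{"tx":8.1,"ty":-0.6,"tz":0,"wx":0,"wy":0,"wz":-0.02},{"tx":8.1,"ty":-0.6,"tz":0,"wx":0,"wy":0,"wz":-0.02}]' 0.1; python3 -m handwheel '[{"tx":0,"ty":0,"tz":0,"wx":0,"wy":0,"wz":0},{"tx":0,"ty":0,"tz":0,"wx":0,"wy":0,"wz":0},{"tx":0,"ty":0,"tz":0,"wx":0,"wy":0,"wz":0},{"tx":0,"ty":0,"tz":0,"wx":0,"wy":0,"wz":0},{"tx":0,"ty":0,"tz":0,"wx":0,"wy":0,"wz":0}]' 1
python3 - <<'E'
from h import *
p=snap('wrist'); save(p,'w36.png')
rel([.423,.214,.104],.32)
E
```

```text
time: 47.4
ee_pos: [0.4218, 0.2138, 0.1019]
tcp_rot: [0.971, 1.351, -0.981]
force: [-0.9, -0.2, 0.4]
grip_width: 0.0768
time: 47.82
ee_pos: [0.4224, 0.2144, 0.1032]
tcp_rot: [0.972, 1.35, -0.979]
force: [-0.5, 0.4, 2.3]
grip_width: 0.0339
t [-0.1  0.   0.1] w [-0.006 -0.004  0.008] | pos [0.422 0.214 0.103] yaw 0.314 q [0.32 0.24 1.91 0.01 1.   0.  ] F [-1.9 -0.2  4.8] g 0.0339 time 47.9
```

View pics/w36.png

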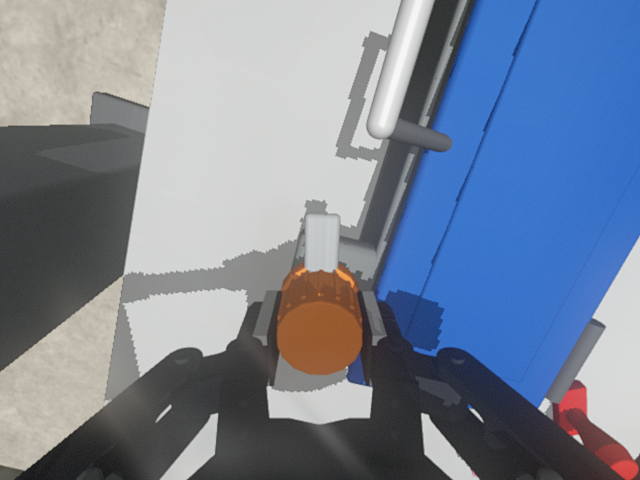

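Gripped; turn clockwise (wx positive) three times 0.6.

```bash
for i in 1 2 3; do python3 -m handwheel '[{"tx":0,"ty":0,"tz":0,"wx":0.12,"wy":0,"wz":0},{"tx":0,"ty":0,"tz":0,"wx":0.24,"wy":0,"wz":0},{"tx":0,"ty":0,"tz":0,"wx":0.36,"wy":0,"wz":0},{"tx":0,"ty":0,"tz":0,"wx":0.48,"wy":0,"wz":0},{"tx":0,"ty":0,"tz":0,"wx":0.6,"wy":0,"wz":0}]' 1; done
python3 - <<'E'
from h import *
rel([.423,.214,.104],-1.5); print(st()['ft_torque'])
p=snap('wrist'); save(p,'w37.png')
E
```

```text
time: 48.28
ee_pos: [0.4229, 0.2145, 0.1032]
tcp_rot: [1.418, 1.063, -1.427]
force: [0.8, -0.0, -3.6]
grip_width: 0.0339
time: 48.7
ee_pos: [0.4233, 0.2142, 0.1032]
tcp_rot: [1.829, 0.646, -1.84]
force: [1.4, 0.3, -3.0]
grip_width: 0.0342
time: 49.12
ee_pos: [0.4236, 0.2138, 0.1032]
tcp_rot: [2.181, 0.076, -2.194]
force: [-0.2, -0.0, -3.1]
grip_width: 0.0342
t [-0.1 -0.   0.1] w [-0.003  0.006  0.001] | pos [0.424 0.214 0.103] yaw -1.503 q [0.32 0.24 1.91 0.   1.   1.82] F [-0.2 -0.  -3.1] g 0.0342 time 49.1
[ 0.15189205 -0.19385459  1.13909095]
```

View pics/w37.png

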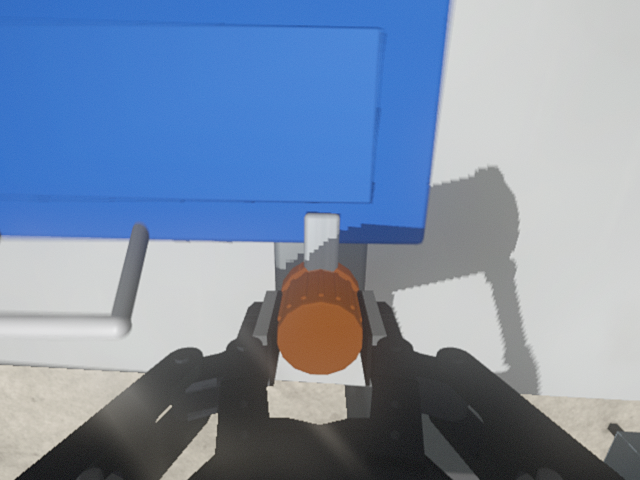

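```bash
python3 -m handwheel '[{"tx":0,"ty":0,"tz":0,"wx":0,"wy":0,"wz":0},{"tx":0,"ty":0,"tz":0,"wx":0,"wy":0,"wz":0},{"tx":0,"ty":0,"tz":0,"wx":0,"wy":0,"wz":0},{"tx":-2,"ty":0,"tz":0,"wx":0,"wy":0,"wz":0},{"tx":-6,"ty":0,"tz":0,"wx":0,"wy":0,"wz":0}]' 0;python3 -m handwheel '[{"tx":-4,"ty":0,"tz":0,"wx":0,"wy":0,"wz":0},{"tx":-8,"ty":1,"tz":0,"wx":0,"wy":0,"wz":0},{"tx":-11,"ty":4,"tz":0,"wx":0,"wy":0,"wz":0},{"tx":-13,"ty":8,"tz":0,"wx":0,"wy":0,"wz":0},{"tx":-13,"ty":12,"tz":0,"wx":0,"wy":0,"wz":0}]' 0;python3 -m handwheel '[{"tx":0,"ty":4,"tz":0,"wx":0,"wy":0,"wz":0},{"tx":0,"ty":8,"tz":0,"wx":0,"wy":0,"wz":0},{"tx":0,"ty":12,"tz":0,"wx":0,"wy":0,"wz":0},{"tx":0,"ty":14,"tz":0,"wx":0,"wy":0,"wz":0},{"tx":0,"ty":14,"tz":0,"wx":0,"wy":0,"wz":0}]' 0
python3 - <<'E'
from h import *
p=snap('top'); save(p,'t8.png'); q=snap('scene'); save(q,'s8.png')
a=cv2.resize(p['image'][230:330,100:250],None,fx=2.6,fy=2.6,interpolation=2); b=cv2.resize(q['image'][230:330,110:260],None,fx=2.6,fy=2.6,interpolation=2)
cv2.imwrite('pics/f.png',np.hstack([a,b])); rel([.4,0,.3],0)
E
```

```text
time: 49.58
ee_pos: [0.4207, 0.2127, 0.1603]
tcp_rot: [2.169, 0.072, -2.203]
force: [0.5, -0.0, -0.5]
grip_width: 0.0856
time: 50.0
ee_pos: [0.4332, 0.095, 0.2953]
tcp_rot: [2.179, 0.078, -2.19]
force: [1.9, -1.0, 0.7]
grip_width: 0.0853
time: 50.42
ee_pos: [0.4438, -0.0487, 0.2957]
tcp_rot: [2.181, 0.071, -2.189]
force: [0.8, 0.3, -1.0]
grip_width: 0.0853
t [-0.4 -4.8  4. ] w [-1.5    0.003  0.004] | pos [ 0.443 -0.045  0.296] yaw -1.5 q [-0.26  0.05  1.63 -0.    1.47  1.24] F [-0.2 -0.6  1.8] g 0.0854 time 50.5
```

View pics/t8.png

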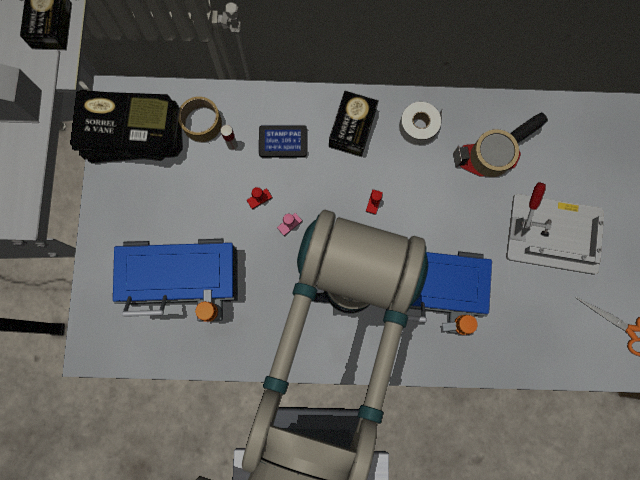

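View pics/f.png

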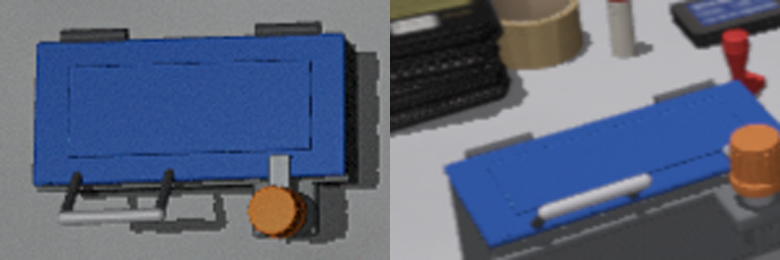

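```bash
python3 -c "
from cell import ctrl
print(ctrl.close_job())"
```

```text
the job is handed in; nothing more can be done
None
```

The job is done and was handed in at about 50 s of the 210 s allowed.

- **Worn case (right):** I unscrewed its cap to the stop, raised the lid to about 0.9 rad and let go. It dropped shut at once. It stays empty with its lid down and its cap unscrewed.
- **Sound case (left):** I unscrewed its cap to the stop and raised the lid to about 0.9 rad. After I let go it stayed put for over 2 s, with no change between the two pictures. I then opened it wide (about 1.75 rad) and stood all four wooden stamps inside. I shut the lid, pressing it down with about 20 N, and screwed the cap clockwise to its tight stop, where the torque read about 1.1 N m.
- **Look-alikes:** I left the pink and the two red ones alone.
- **Last checks:** With the robot clear, the last pictures show:
  - the left lid flat and its tongue back over the lid;
  - the right lid down, though the arm hides part of it in the top view;
  - no wooden stamp left in view on the table.

One stamp was first gripped about 6 mm off-centre, so I regripped it before lifting. The wrist camera's predictions ran about 2–4 mm off (up to about 7 mm once), so I relied on the top-camera positions. No check failed, and I saw no stamp knocked aside and no grip slip.

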